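Put the coffee cups away rim-down and shut the caddy

TASK

Put the coffee cups away: slide back the flat cover of the wooden caddy, set every cup that is out on the worktop into a pocket of the front row with its open rim down, one cup to a pocket and fully down on the pocket's floor, and then slide the cover fully home over them again. Any cup may go in any pocket; leave the coffee press and the tea canister where they stand.

Things in the scene. Friction and masses are not known exactly. Their poses are not given: they have to be found in the camera images.
- caddy: dark wooden cup caddy, fixed, 184 mm deep (x) by 376 wide (y); origin under its centre, z up, x from its front to its rear. Front half: four pockets in a row. Rear half: an open bay whose ramekin, scoop and spoon are fixed. Front wall (x = -92 to -84 mm) and divider (x = -16 to -8 mm) are 38 mm high; end walls 78 mm (inner faces y = +-180 mm, a 5 mm runner on them under the cover)
- cover (a joint): how far the flat cover is slid back along the caddy's +x, m: 0 = fully home over the pockets (front edge flush with the front wall's face), 0.088 = fully back over the rear bay, pockets clear. Moves easily (about 2 N), stays where left. Cover 88 mm deep, 358 wide; underside 65 mm, top 72 mm above the worktop, so that a seated cup (60 mm) passes under it
- cover_handle (a point): middle of the cover's steel bar handle: round bar 11 mm thick, about 80 mm long along the caddy's y, 102 mm above the worktop (30 above the cover); moves with the cover. With the cover home it is at caddy x = -68 mm, y = 0
- pocket_0 (a point): centre of the floor of pocket 0 (0 leftmost seen from the robot, 3 rightmost; 75 mm apart): square, 60 by 60 mm, 18 mm deep, in a pale wooden frame whose top is 24 mm above the worktop; floor 6 mm above the worktop; axes as the caddy's
- pocket_1 (a point): centre of the floor of pocket 1 (0 leftmost seen from the robot, 3 rightmost; 75 mm apart): square, 60 by 60 mm, 18 mm deep, in a pale wooden frame whose top is 24 mm above the worktop; floor 6 mm above the worktop; axes as the caddy's
- pocket_2 (a point): centre of the floor of pocket 2 (0 leftmost seen from the robot, 3 rightmost; 75 mm apart): square, 60 by 60 mm, 18 mm deep, in a pale wooden frame whose top is 24 mm above the worktop; floor 6 mm above the worktop; axes as the caddy's
- pocket_3 (a point): centre of the floor of pocket 3 (0 leftmost seen from the robot, 3 rightmost; 75 mm apart): square, 60 by 60 mm, 18 mm deep, in a pale wooden frame whose top is 24 mm above the worktop; floor 6 mm above the worktop; axes as the caddy's
- cup_a: white ceramic cup without handle, one of up to four equal ones, eight-sided: 52 mm across flats at the rim, 46 at the foot (even taper), 54 mm high, wall 4, foot 8 thick, 0.12 kg. Origin: centre of the foot's underside; z from foot to rim; flats face its +-x, +-y and the diagonals. Starts lying on one of its flats, open rim pointing any way. May be absent
- cup_a_rim (a point): centre of the open rim of cup_a, 54 mm from the foot along its z; same axes as the cup
- cup_b: white ceramic cup without handle, one of up to four equal ones, eight-sided: 52 mm across flats at the rim, 46 at the foot (even taper), 54 mm high, wall 4, foot 8 thick, 0.12 kg. Origin: centre of the foot's underside; z from foot to rim; flats face its +-x, +-y and the diagonals. Starts lying on one of its flats, open rim pointing any way. May be absent
- cup_b_rim (a point): centre of the open rim of cup_b, 54 mm from the foot along its z; same axes as the cup
- cup_c: white ceramic cup without handle, one of up to four equal ones, eight-sided: 52 mm across flats at the rim, 46 at the foot (even taper), 54 mm high, wall 4, foot 8 thick, 0.12 kg. Origin: centre of the foot's underside; z from foot to rim; flats face its +-x, +-y and the diagonals. Starts lying on one of its flats, open rim pointing any way. May be absent
- cup_c_rim (a point): centre of the open rim of cup_c, 54 mm from the foot along its z; same axes as the cup
- cup_d: white ceramic cup without handle, one of up to four equal ones, eight-sided: 52 mm across flats at the rim, 46 at the foot (even taper), 54 mm high, wall 4, foot 8 thick, 0.12 kg. Origin: centre of the foot's underside; z from foot to rim; flats face its +-x, +-y and the diagonals. Starts standing on its foot, open rim up; always there
- cup_d_rim (a point): centre of the open rim of cup_d, 54 mm from the foot along its z; same axes as the cup
- cafetiere: glass coffee press standing on the left, 225 mm high, 100 mm thick, 150 mm with its handle; origin under its middle; leave alone. The worktop between it, the canister and the caddy, and forward to its front edge at x = 0.23 m, holds nothing but the cups
- canister: tea canister with a wooden lid, 87 mm across, 120 mm high, origin under its middle, standing on the right; leave alone

How it is judged:
By the outcome, as a careful person would: the job done as asked, in the order asked, and still so for the second after the job is handed in, with the robot touching nothing.
Of cup_a, cup_b, cup_c only 2 to 3 are there at a start; the rules pass over those that are not, and their reading is None.
At some moment in a run one of cup_a, cup_b, cup_c, cup_d may be knocked a few centimetres aside while the robot is not near it.
It also fails if it takes over 210 s, if anything falls off the work surface, if the arm or the gripper's body presses on something with over 40 N, if the wrist force passes 120 N, or if a joint passes its speed limit or range.

ROBOT

A 6-joint arm with a two-finger parallel gripper is mounted at the origin on a cart in front of the work surface, level with it; the furniture and walls round the work are solid. World frame = base frame: x ahead of the robot, y to its left, z up, the work surface at z = 0. Lengths are in m, angles in rad, forces in N, time in s.
With the tool pointing down it reaches from about 0.25 to 0.8 m from the base axis. Payload 8.5 kg.
Tool frame: the origin (TCP) lies midway between the tips of the shut fingers; the grasp point (between the pads) lies bot.hold_point_z behind it (bot.hold_point_z is the distance from the TCP to the grasp point, in m); z points along the fingers, y is the line along which they close (so a half turn about z gives the same grasp; the last joint's range is limited). The gripper opens to 85 mm and grips with 20 to 120 N. Pads are 22 mm wide; open, the fingers measure 114 mm over their backs; the gripper's body (76 mm by 85 mm) begins 54 mm behind the grasp point. The pads swing forward as they close: fully open they stand 13 mm farther back than shut.
Start: joints at [1.106, 0.238, -0.013, 1.319, 0, 1.571], TCP at [0.235, 0.469, 0.231] pointing down, gripper open.
Joint ranges: [-2.66, 2.66], [-1.03, 1.9], [-1.14, 1.46], [-1.82, 2.27], [-1.45, 1.34], [-3.14, 3.14]. Speed limits (rad/s): [2.22, 2.22, 2.79, 3.14, 3.14, 3.14].

INTERFACE

Orientations are given as a unit quaternion [x, y, z, w].
In Python, from station import bot gives the robot as it stands.
- The arm moves only by the shell command python3 -m creep 'ROWS' [OPENING] [FORCE]. ROWS is JSON, a list of rows, each an object of numbers: "dx", "dy", "dz": the shift along the tool's x, y, z in cm; "wx", "wy", "wz": the turn, a rotation vector about the tool's x, y, z in rad. A call has exactly 10 rows; each row shifts and turns the commanded pose from where the row before left it, along the tool's axes as they then stand; what a row does not reach is not made up. A row lasts 1/8 s, in which the tool goes at most 62.5 mm and 10.7 degrees, less where a joint would pass 70% of its speed; a pose out of reach is approached as far as the arm can. A call with a gripper value outside its range is refused whole. OPENING is the opening, from -1 (shut) to 1 (fully open), so that 0 is half open, set as the call begins (- or left out, the last holds). The fingers move at their own pace and stop on an object; FORCE is the grip in N (left out, the last holds). Time passes only in rows, so rows that do not move let the fingers close, or fill a call up. It gives the time, the measured TCP pose, the force, the opening and the grip force at its end, in the units of the state.
- bot.get_obs(): the state, without advancing time (a new reading comes with each control period).
- bot.camera(name): name is "scene" or "side" or "wrist"; returns a dict with "frame" (384x512x3 uint8, red, green, blue), "fx", "fy", "cx", "cy" (pixels), "rvec" (rotation vector, rad) and "tvec" (3), from world to camera coordinates, as OpenCV has them. Camera axes: x right, y down, z forward; pixel columns grow to the right and rows downward; lengths in m; the calibration is good to about 2 mm. A picture is of the moment at which its call begins. There is no depth.
- bot.finish_job(): hands the job in; it is judged then, once.
The state is a dict: "clock": time; "q": joint angles; "qd": joint speeds; "joint_efforts": joint torques, N m; "tcp_pos": TCP position; "tool_rot": TCP orientation; "contact_force": force on the tool from outside, world axes, zero at the start; "wrist_torque": the same for the moment, N m; "grip_width": opening from 0.0 (shut) to 1.0 (fully open); "grasp_force": force on a finger pad.
Only numpy, scipy, OpenCV 4.12 (cv2) and the standard library are available. Lean on these libraries where they do the work, as an engineer would, in place of code of your own. Each camera call takes 0.05 s, during which the arm holds its last target. There are 200 camera calls.

## Working session

There is one attempt and no reset: what is moved stays moved. The work goes in short steps, Python scripts to look and compute and a shell command to move; the robot and the scene stay as the last step left them, time stands still between calls to the robot, and variables do not carry over. Pictures are saved under pics/ and viewed, at most 14 in all, crops included, and the job is handed in when it is done.

```bash
ls; mkdir -p pics; python3 - <<'E'
from station import bot
import cv2
print(bot.hold_point_z, bot.get_obs())
for n in ("scene","side"):
    c=bot.camera(n); cv2.imwrite(f"pics/{n}0.png",cv2.resize(c["frame"][:,:,::-1],(800,600),interpolation=cv2.INTER_CUBIC))
    print(n,{k:v for k,v in c.items() if k!="frame"})
E
```

```text
pics
0.0187 {'clock': 0.0, 'q': array([ 1.10598465e+00,  2.38784101e-01, -1.42559972e-02,  1.31921322e+00,
        2.01272062e-05,  1.57082700e+00]), 'qd': array([ 0.00041762, -0.00043662, -0.00074559, -0.000305  ,  0.00115388,
       -0.00073567]), 'joint_efforts': array([-3.69105837e-04, -5.38782549e+01,  3.46433723e+01,  1.86065957e-02,
        1.00374634e-04, -8.34523320e-06]), 'tcp_pos': array([0.23513863, 0.46892562, 0.23067521]), 'tool_rot': array([ 2.30334213e-01,  9.73111309e-01, -7.06594531e-04, -1.77568737e-04]), 'contact_force': array([ 0.33639404, -0.34402483,  0.01829324]), 'wrist_torque': array([ 0.00803966,  0.0332431 , -0.01274212]), 'grasp_force': 0.0, 'grip_width': 1.0000959448980802}
scene {'fx': 436.2984543290124, 'fy': 436.2984543290124, 'cx': 255.91294315361654, 'cy': 192.17246321010214, 'rvec': array([ 2.02184406, -0.54492711,  0.29226444]), 'tvec': array([-0.46625489,  0.21562424,  1.06119578])}
side {'fx': 440.23759452760135, 'fy': 440.23759452760135, 'cx': 251.01375371236918, 'cy': 196.1851481340843, 'rvec': array([ 1.96051010e+00, -1.49755459e-03,  4.32846677e-03]), 'tvec': array([-0.55629881,  0.05409988,  1.24658219])}
```

View pics/scene0.png

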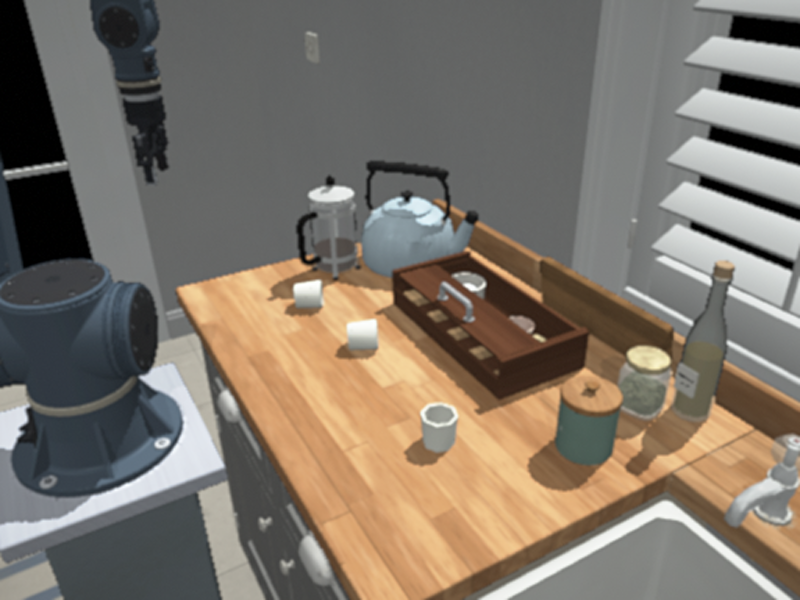

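View pics/side0.png

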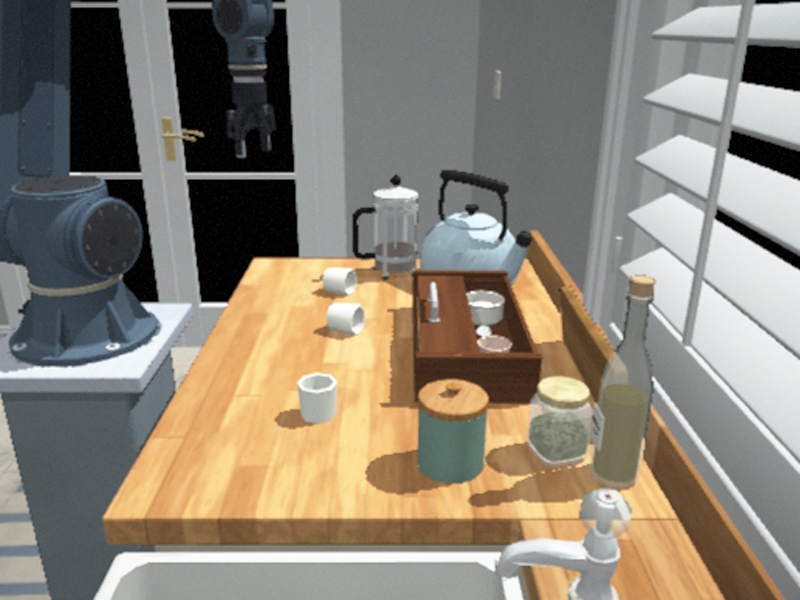

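The scene and side views show one standing cup (438,428) and two lying cups (362,337) and (308,295). The caddy is at the centre right, with its handle near (456,300). Next come rough positions.

```bash
cat > h.py <<'E'
import numpy as np, cv2, json, sys
from station import bot
from scipy.spatial.transform import Rotation as R
def plane(c,u,v,z):
    Rm=cv2.Rodrigues(np.array(c["rvec"]))[0]; t=np.array(c["tvec"])
    o=-Rm.T@t; d=Rm.T@np.array([(u-c["cx"])/c["fx"],(v-c["cy"])/c["fy"],1])
    return o+d*(z-o[2])/d[2]
def proj(c,p):
    return cv2.projectPoints(np.array(p,float).reshape(-1,3),np.array(c["rvec"]),np.array(c["tvec"]),np.array([[c["fx"],0,c["cx"]],[0,c["fy"],c["cy"]],[0,0,1.]]),None)[0][:,0]
def snap(n,f,crop=None):
    c=bot.camera(n); im=c["frame"][:,:,::-1]
    if crop: x0,y0,x1,y1=crop; im=im[y0:y1,x0:x1]
    s=min(800/im.shape[1],600/im.shape[0]); cv2.imwrite(f"pics/{f}.png",cv2.resize(im,None,fx=s,fy=s,interpolation=cv2.INTER_CUBIC)); 
    json.dump({k:np.array(v).tolist() for k,v in c.items() if k!="frame"},open(f"pics/{f}.json","w"))
    np.save(f"pics/{f}.npy",c["frame"]); return c
def load(f): return json.load(open(f"pics/{f}.json"))
def st():
    o=bot.get_obs(); r=R.from_quat(o["tool_rot"]).as_matrix()
    print("t%.1f"%o["clock"],"tcp",o["tcp_pos"].round(4),"x",r[:,0].round(3),"y",r[:,1].round(3),"z",r[:,2].round(3),"F",o["contact_force"].round(1),"g",round(o["grip_width"],3),round(o["grasp_force"],1)); return o,r
def to(p,yaw=None,down=True):
    """shift to reach world TCP p, in tool axes (cm) and turn about tool z so that tool y has world angle yaw (mod pi)"""
    o,r=st(); d=(np.array(p)-o["tcp_pos"]); print("tool-axes shift cm",(r.T@d*100).round(2))
    if yaw is not None:
        a=np.arctan2(r[1,1],r[0,1]); e=(yaw-a+np.pi/2)%np.pi-np.pi/2
        print("wz (tool down)",round(-e,3),"q6",o["q"][5].round(2))
E
python3 - <<'E'
from h import *
s=.64
S=snap("scene","s1");D=snap("side","d1")
for n,u,v,z in [("FL",393,272,.078),("FR",500,362,.078),("RR",583,333,.078),("FRb",500,390,0),("handle",456,300,.102),("cupd",438,410,.04),("cup2",362,337,.026),("cup1",308,296,.026),("cafet",333,272,0),("can",587,395,.1)]: print("scene",n,plane(S,u*s,v*s,z).round(3))
for n,u,v,z in [("FL",413,275,.078),("FR",416,355,.078),("RR",537,357,.078),("FRb",416,397,0),("handle",434,302,.102),("cupd",318,397,.027),("cup2",346,319,.026),("cup1",339,282,.026),("can",453,397,.12)]: print("side",n,plane(D,u*s,v*s,z).round(3))
W=snap("wrist","w0"); print(W["rvec"],W["tvec"],W["fx"]); o,r=st()
Rm=cv2.Rodrigues(W["rvec"])[0]; print("cam in tool", r.T@(-Rm.T@W["tvec"]-o["tcp_pos"]), (r.T@Rm.T).round(2))
E
```

```text
scene FL [0.593 0.127 0.078]
scene FR [ 0.585 -0.241  0.078]
scene RR [ 0.757 -0.243  0.078]
scene FRb [ 0.607 -0.218  0.   ]
scene handle [ 0.613 -0.071  0.102]
scene cupd [ 0.461 -0.252  0.04 ]
scene cup2 [0.465 0.015 0.026]
scene cup1 [0.441 0.214 0.026]
scene cafet [0.55  0.334 0.   ]
scene can [ 0.62  -0.396  0.1  ]
side FL [0.597 0.114 0.078]
side FR [ 0.59  -0.232  0.078]
side RR [ 0.766 -0.238  0.078]
side FRb [ 0.592 -0.218  0.   ]
side handle [ 0.625 -0.085  0.102]
side cupd [ 0.448 -0.266  0.027]
side cup2 [0.472 0.02  0.026]
side cup1 [0.446 0.215 0.026]
side can [ 0.626 -0.428  0.12 ]
[-2.43357877 -1.50396508 -0.23769587] [-0.52518147 -0.04135089  0.38147243] 312.8073317079208
t0.2 tcp [0.2352 0.4691 0.231 ] x [-0.894  0.448  0.   ] y [ 0.448  0.894 -0.001] z [-0.    -0.001 -1.   ] F [ 0.5 -0.7  0.1] g 1.002 0.0
cam in tool [ 0.08012259  0.00112712 -0.14307817] [[ 0.   -0.95 -0.31]
 [ 1.    0.   -0.  ]
 [ 0.   -0.31  0.95]]
```

View pics/w0.png

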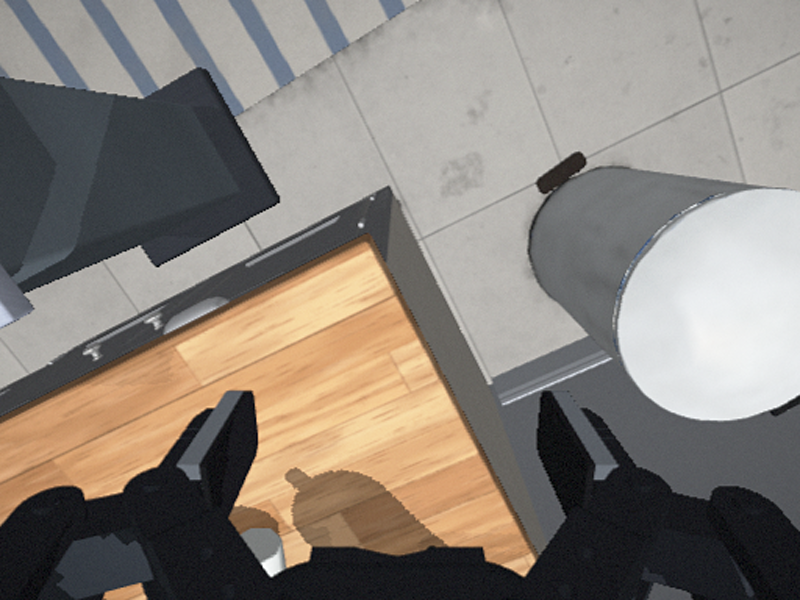

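The wrist view shows only the floor and the front left corner of the worktop. I'll move over the work for an overview.

```bash
python3 -m creep '[{"dz":-5},{"dx":-3.8,"dy":-2.8,"dz":-1.4},{"dx":-4.2,"dy":-3.1,"dz":-1.4},{"dx":-4.2,"dy":-3.1,"dz":-1.4},{"dx":-4.2,"dy":-3.1,"dz":-1.4},{"dx":-4.2,"dy":-3.1,"dz":-1.4},{"dx":-4.2,"dy":-3.1,"dz":-1.4},{"dx":-4.2,"dy":-3.1,"dz":-1.4},{"dx":-4.2,"dy":-3.1,"dz":-1.4},{"dx":-4.2,"dy":-3.1,"dz":-1.4}]' 1 40
python3 -m creep '[{"wz":-0.155},{"wz":-0.155},{"wz":-0.155},{},{},{},{},{},{},{}]'
python3 - <<'E'
from h import *
o,r=st(); print(o["q"].round(3)); snap("wrist","w1")
E
```

```text
t0.2 tcp [0.2352 0.4691 0.231 ] x [-0.894  0.448  0.   ] y [ 0.448  0.894 -0.001] z [-0.    -0.001 -1.   ] F [ 0.5 -0.7  0.1] g 1.002 0.0
[ 1.106  0.238 -0.014  1.319  0.     1.571]schema error: expected keys dx, dy, dz, wx, wy, wz
schema error: expected keys dx, dy, dz, wx, wy, wz
```

View pics/w1.png

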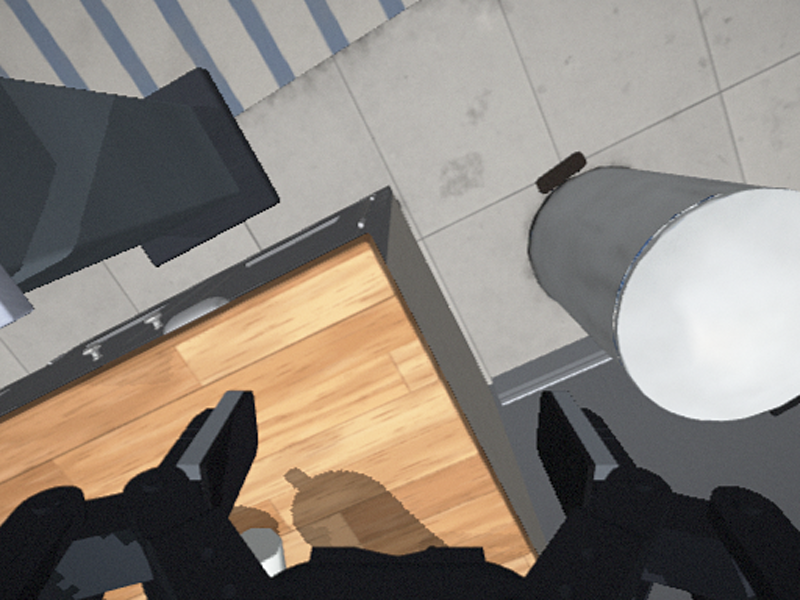

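The view hasn't changed because the call was refused: every row needs all six keys.

```bash
python3 -m creep '[{"dx":0,"dy":0,"dz":-5,"wx":0,"wy":0,"wz":0},{"dx":-3.8,"dy":-2.8,"dz":-1.4,"wx":0,"wy":0,"wz":0},{"dx":-4.2,"dy":-3.1,"dz":-1.4,"wx":0,"wy":0,"wz":0},{"dx":-4.2,"dy":-3.1,"dz":-1.4,"wx":0,"wy":0,"wz":0},{"dx":-4.2,"dy":-3.1,"dz":-1.4,"wx":0,"wy":0,"wz":0},{"dx":-4.2,"dy":-3.1,"dz":-1.4,"wx":0,"wy":0,"wz":0},{"dx":-4.2,"dy":-3.1,"dz":-1.4,"wx":0,"wy":0,"wz":0},{"dx":-4.2,"dy":-3.1,"dz":-1.4,"wx":0,"wy":0,"wz":0},{"dx":-4.2,"dy":-3.1,"dz":-1.4,"wx":0,"wy":0,"wz":0},{"dx":-4.2,"dy":-3.1,"dz":-1.4,"wx":0,"wy":0,"wz":0}]' 1 40
python3 -m creep '[{"dx":0,"dy":0,"dz":0,"wx":0,"wy":0,"wz":-0.155},{"dx":0,"dy":0,"dz":0,"wx":0,"wy":0,"wz":-0.155},{"dx":0,"dy":0,"dz":0,"wx":0,"wy":0,"wz":-0.155},{"dx":0,"dy":0,"dz":0,"wx":0,"wy":0,"wz":0},{"dx":0,"dy":0,"dz":0,"wx":0,"wy":0,"wz":0},{"dx":0,"dy":0,"dz":0,"wx":0,"wy":0,"wz":0},{"dx":0,"dy":0,"dz":0,"wx":0,"wy":0,"wz":0},{"dx":0,"dy":0,"dz":0,"wx":0,"wy":0,"wz":0},{"dx":0,"dy":0,"dz":0,"wx":0,"wy":0,"wz":0},{"dx":0,"dy":0,"dz":0,"wx":0,"wy":0,"wz":0}]'
python3 - <<'E'
from h import *
o,r=st(); print(o["q"].round(3)); snap("wrist","w2")
E
```

```text
clock: 1.55
tcp_pos: [0.4464, 0.0532, 0.4079]
tool_rot: [0.23, 0.973, 0.0, 0.0]
contact_force: [0.6, 0.1, -0.0]
grip_width: 0.996
grasp_force: 0.0
clock: 2.8
tcp_pos: [0.4459, 0.0549, 0.4073]
tool_rot: [-0.0, 1.0, -0.0, -0.0]
contact_force: [0.1, 0.4, -0.2]
grip_width: 0.998
grasp_force: 0.0
t2.8 tcp [0.4459 0.0549 0.4073] x [-1. -0.  0.] y [-0.  1. -0.] z [-0. -0. -1.] F [ 0.1  0.4 -0.2] g 0.998 0.0
[ 0.123  0.109  0.272  1.733 -0.     0.123]
```

View pics/w2.png

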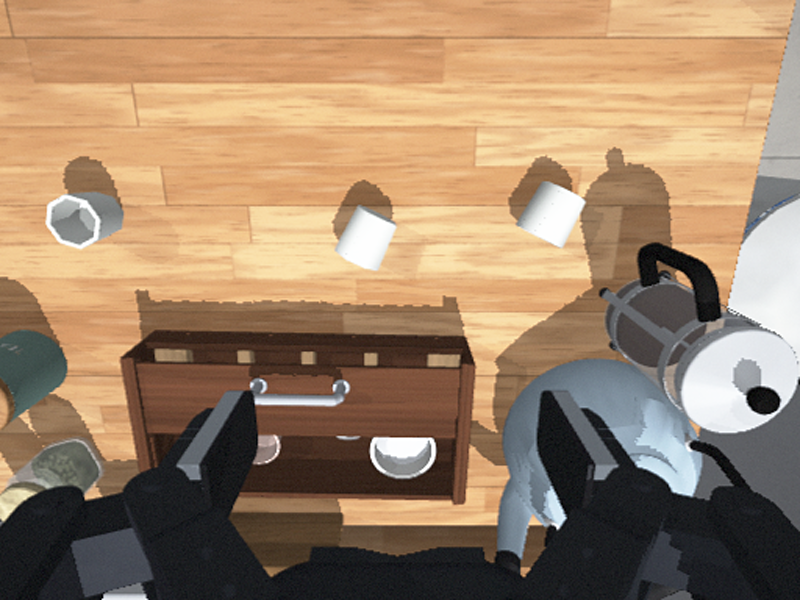

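From above, cup d stands at (75,220), with lying cups at (367,238) and (550,213). The caddy front edge runs at row 360 or so, with the handle at (297,400). I need to tell the open ends apart.

```bash
python3 - <<'E'
import numpy as np,cv2
w=np.load("pics/w2.npy");s=np.load("pics/s1.npy");d=np.load("pics/d1.npy")
c=[w[125:180,205:260],w[110:165,325:380],s[195:235,215:255],s[170:210,178:218],d[185:225,200:240],d[160:200,196:236]]
c=[cv2.resize(x,(260,260),interpolation=cv2.INTER_CUBIC) for x in c]
cv2.imwrite("pics/m1.png",np.vstack([np.hstack(c[0::2]),np.hstack(c[1::2])])[:,:,::-1])
E
```

```text
(no output)
```

View pics/m1.png

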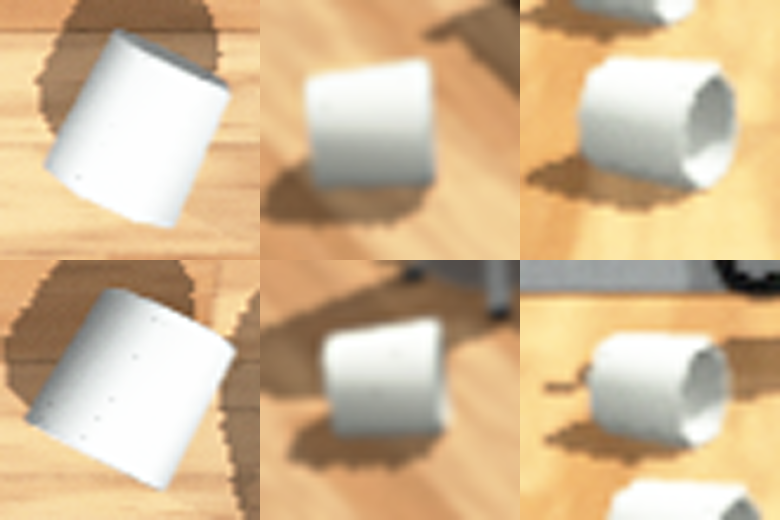

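The side view shows both lying cups opening toward +x, and in the wrist view their rims are at the lower left. I'll fit their poses and locate the caddy and handle.

```bash
cat >> h.py <<'E'
from scipy.optimize import minimize
def cupverts(T):  # T 4x4 cup pose
    v=[]
    for z,a in((0,.023),(.054,.026)):
        for k in range(8):
            t=np.pi/8+k*np.pi/4; v.append([a/np.cos(np.pi/8)*np.cos(t),a/np.cos(np.pi/8)*np.sin(t),z])
    return np.array(v)@T[:3,:3].T+T[:3,3]
def lying(x,y,az): # centre x,y (mid axis), az=rim direction; returns pose
    z=R.from_euler('ZY',[az,np.pi/2-.0555]).as_matrix(); T=np.eye(4); T[:3,:3]=z
    T[:3,3]=np.array([x,y,0.0245])-z[:,2]*.027; return T
def standing(x,y,az,up=True): 
    T=np.eye(4); T[:3,:3]=R.from_euler('Z',az).as_matrix(); T[:3,3]=[x,y,0]; return T
def fit(c,frame,model,x0):
    hsv=cv2.cvtColor(frame,cv2.COLOR_RGB2HSV); m=((hsv[...,1]<70)&(hsv[...,2]>85)).astype(np.uint8)
    p=proj(c,cupverts(model(*x0))); ctr=p.mean(0); win=np.zeros_like(m); cv2.circle(win,tuple(int(i) for i in ctr),int(1.7*np.ptp(p,0).max()/1.6),1,-1); m&=win
    m=cv2.morphologyEx(m,cv2.MORPH_OPEN,np.ones((2,2),np.uint8))
    n,l,s,cc=cv2.connectedComponentsWithStats(m); i=1+np.argmax(s[1:,4]-3*np.linalg.norm(cc[1:]-ctr,axis=1)**1.5); m=(l==i).astype(np.uint8)
    k=4; M=cv2.resize(m,None,fx=k,fy=k,interpolation=cv2.INTER_LINEAR).astype(bool)
    def cost(q):
        h=cv2.convexHull((proj(c,cupverts(model(*q)))*k+k/2).astype(np.float32)); z=np.zeros(M.shape,np.uint8); cv2.fillConvexPoly(z,h.round().astype(np.int32),1)
        return (M^(z>0)).sum()/M.sum()
    best=min((minimize(cost,np.array(x0)+[0,0,d],method="Nelder-Mead",options=dict(initial_simplex=np.array(x0)+[0,0,d]+np.array([[0,0,0],[.015,0,0],[0,.015,0],[0,0,.3]]),xatol=1e-4,fatol=1e-4)) for d in(-.3,0,.3)),key=lambda r:r.fun)
    return best.x,best.fun
E
python3 - <<'E'
from h import *
c=load("w2");f=np.load("pics/w2.npy");s=.64
for n,m,x0 in [("cup1",lying,(.444,.215,-.5)),("cup2",lying,(.468,.017,-.4)),("cupd",standing,(.45,-.26,0))]:
    print(n,*fit(c,f,m,x0))
for n,u,v,z in [("bar",298,399,.102),("barL",253,399,.102),("barR",345,401,.102),("postL",260,385,.1),("FLwall",472,338,.078),("RLwall",465,503,.078),("FRwall",122,358,.078),("covFL",465,365,.072),("covFR",138,367,.072),("covRL",470,437,.072)]: print(n,plane(c,u*s,v*s,z).round(4))
E
```

```text
cup1 [ 0.4448512   0.22178621 -0.46211634] 0.0288675457159911
cup2 [ 0.47005806  0.02350812 -0.45897188] 0.0302923564635435
cupd [ 0.44899653 -0.27434324  0.49684702] 0.02667446358688318
bar [ 0.6236 -0.0466  0.102 ]
barL [ 0.6237 -0.0932  0.102 ]
barR [0.6259 0.002  0.102 ]
postL [ 0.6086 -0.0852  0.1   ]
FLwall [0.5652 0.1343 0.078 ]
RLwall [0.7756 0.1363 0.078 ]
FRwall [ 0.5886 -0.2357  0.078 ]
covFL [0.5992 0.1293 0.072 ]
covFR [ 0.602 -0.224  0.072]
covRL [0.6893 0.139  0.072 ]
```

```bash
python3 - <<'E'
import numpy as np,cv2
w=np.load("pics/w2.npy")[205:325,70:310]
cv2.imwrite("pics/m2.png",cv2.resize(w,None,fx=3.3,fy=3.3,interpolation=cv2.INTER_CUBIC)[:,:,::-1])
E
```

```text
(no output)
```

View pics/m2.png

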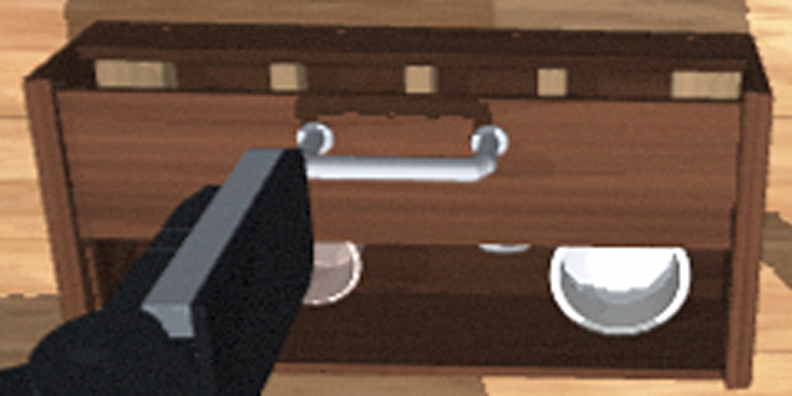

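The crop shows the cover home, with its front corners at crop (57,95) and (745,100) and the bar at (400,168). Next is the least-squares caddy fit.

```bash
python3 - <<'E'
from h import *
from scipy.optimize import least_squares
c=load("w2")
P=[(25,80,-.092,-.188,.078),(770,90,-.092,.188,.078),(752,385,.092,.188,.078),(57,95,-.092,-.179,.072),(745,100,-.092,.179,.072),(737,243,-.004,.179,.072),(83,238,-.004,-.179,.072),(400,168,-.068,0,.105)]
uv=np.array([(a/3.3+70,b/3.3+205) for a,b,*_ in P]);X=np.array([p[2:] for p in P])
def w(q): r=R.from_euler('Z',q[2]).as_matrix(); return X@r.T+[q[0],q[1],0]
f=lambda q:(proj(c,w(q))-uv).ravel()
r=least_squares(f,[.68,-.06,0],loss="soft_l1"); print(r.x,r.fun.reshape(-1,2).round(1))
x,y,a=r.x; rm=R.from_euler('Z',a).as_matrix()
for n,p in [("handle",(-.068,0,.102))]+[("p%d"%i,(-.05,.1125-.075*i,.006)) for i in range(4)]: print(n,(rm@np.array(p)+[x,y,0]).round(4))
E
```

```text
[ 0.68985743 -0.04978893 -0.00344833] [[ 0.4  4.6]
 [ 0.3  2.5]
 [ 0.4  3.3]
 [-2.1 -1.5]
 [ 2.  -2.1]
 [ 2.  -0.3]
 [-1.8  0.3]
 [-2.8 -0.6]]
handle [ 0.6219 -0.0496  0.102 ]
p0 [0.6402 0.0629 0.006 ]
p1 [ 0.64   -0.0121  0.006 ]
p2 [ 0.6397 -0.0871  0.006 ]
p3 [ 0.6395 -0.1621  0.006 ]
```

```bash
python3 -m creep '[{"dx":-2.5,"dy":-1.5,"dz":4,"wx":0,"wy":0,"wz":0},{"dx":-2.5,"dy":-1.5,"dz":4,"wx":0,"wy":0,"wz":0},{"dx":-2.5,"dy":-1.5,"dz":4,"wx":0,"wy":0,"wz":0},{"dx":-2.5,"dy":-1.5,"dz":4,"wx":0,"wy":0,"wz":0},{"dx":-2.5,"dy":-1.5,"dz":4,"wx":0,"wy":0,"wz":0},{"dx":-2.5,"dy":-1.4,"dz":4,"wx":0,"wy":0,"wz":0},{"dx":-2.7,"dy":-1.3,"dz":3.7,"wx":0,"wy":0,"wz":0},{"dx":0,"dy":0,"dz":0,"wx":0,"wy":0,"wz":0.174},{"dx":0,"dy":0,"dz":0,"wx":0,"wy":0,"wz":0.174},{"dx":0,"dy":0,"dz":0,"wx":0,"wy":0,"wz":0.174}]' 0 40
python3 -m creep '[{"dx":0,"dy":0,"dz":0,"wx":0,"wy":0,"wz":0.175},{"dx":0,"dy":0,"dz":0,"wx":0,"wy":0,"wz":0.175},{"dx":0,"dy":0,"dz":0,"wx":0,"wy":0,"wz":0.175},{"dx":0,"dy":0,"dz":0,"wx":0,"wy":0,"wz":0.175},{"dx":0,"dy":0,"dz":0,"wx":0,"wy":0,"wz":0.175},{"dx":0,"dy":0,"dz":0,"wx":0,"wy":0,"wz":0.175},{"dx":0,"dy":0,"dz":0,"wx":0,"wy":0,"wz":0},{"dx":0,"dy":0,"dz":0,"wx":0,"wy":0,"wz":0},{"dx":0,"dy":0,"dz":0,"wx":0,"wy":0,"wz":0},{"dx":0,"dy":0,"dz":0,"wx":0,"wy":0,"wz":0}]'
python3 - <<'E'
from h import *
o,r=st(); print(o["q"].round(3)); snap("wrist","w3")
E
```

```text
clock: 4.1
tcp_pos: [0.6229, -0.0471, 0.1298]
tool_rot: [0.261, 0.965, -0.0, -0.0]
contact_force: [-0.1, -0.8, -0.1]
grip_width: 0.498
grasp_force: 0.0
clock: 5.35
tcp_pos: [0.6229, -0.0471, 0.1303]
tool_rot: [0.707, 0.707, -0.0, 0.0]
contact_force: [0.2, -0.7, 0.5]
grip_width: 0.5
grasp_force: 0.0
t5.3 tcp [ 0.6229 -0.0471  0.1303] x [-0.  1. -0.] y [ 1.  0. -0.] z [-0. -0. -1.] F [ 0.2 -0.7  0.5] g 0.5 0.0
[-0.075  0.454  0.047  1.164 -0.     1.495]
```

View pics/w3.png

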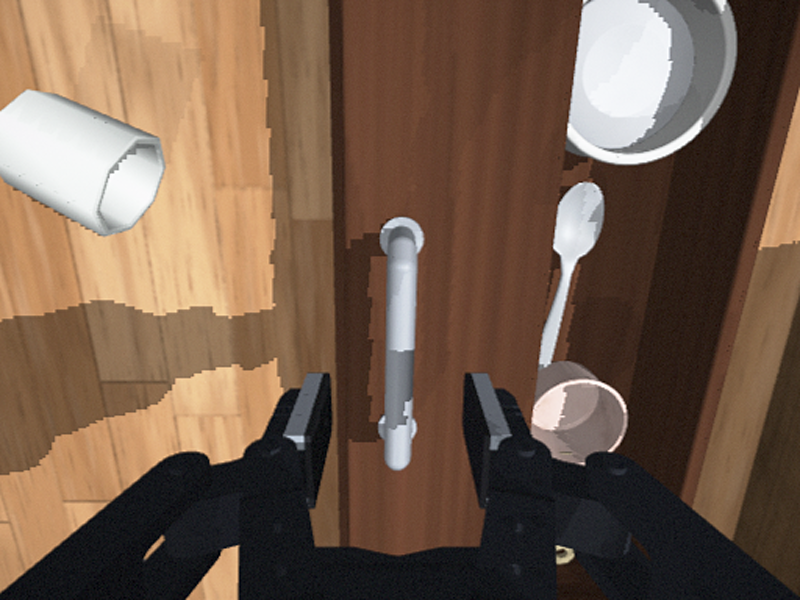

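The bar sits centred between the fingers at column 400 or so. I'll descend, grip it and slide the cover back.

```bash
python3 -m creep '[{"dx":0,"dy":0,"dz":2,"wx":0,"wy":0,"wz":0},{"dx":0,"dy":0,"dz":2,"wx":0,"wy":0,"wz":0},{"dx":0,"dy":0,"dz":0.5,"wx":0,"wy":0,"wz":0},{"dx":0,"dy":0,"dz":0,"wx":0,"wy":0,"wz":0},{"dx":0,"dy":0,"dz":0,"wx":0,"wy":0,"wz":0},{"dx":0,"dy":0,"dz":0,"wx":0,"wy":0,"wz":0},{"dx":0,"dy":0,"dz":0,"wx":0,"wy":0,"wz":0},{"dx":0,"dy":0,"dz":0,"wx":0,"wy":0,"wz":0},{"dx":0,"dy":0,"dz":0,"wx":0,"wy":0,"wz":0},{"dx":0,"dy":0,"dz":0,"wx":0,"wy":0,"wz":0}]' 0 30
python3 -m creep '[{"dx":0,"dy":0,"dz":0,"wx":0,"wy":0,"wz":0},{"dx":0,"dy":0,"dz":0,"wx":0,"wy":0,"wz":0},{"dx":0,"dy":0,"dz":0,"wx":0,"wy":0,"wz":0},{"dx":0,"dy":0,"dz":0,"wx":0,"wy":0,"wz":0},{"dx":0,"dy":0,"dz":0,"wx":0,"wy":0,"wz":0},{"dx":0,"dy":0,"dz":0,"wx":0,"wy":0,"wz":0},{"dx":0,"dy":0,"dz":0,"wx":0,"wy":0,"wz":0},{"dx":0,"dy":0,"dz":0,"wx":0,"wy":0,"wz":0},{"dx":0,"dy":0,"dz":0,"wx":0,"wy":0,"wz":0},{"dx":0,"dy":0,"dz":0,"wx":0,"wy":0,"wz":0}]' -1 30
python3 -m creep '[{"dx":0,"dy":0.8,"dz":0,"wx":0,"wy":0,"wz":0},{"dx":0,"dy":1,"dz":0,"wx":0,"wy":0,"wz":0},{"dx":0,"dy":1,"dz":0,"wx":0,"wy":0,"wz":0},{"dx":0,"dy":1,"dz":0,"wx":0,"wy":0,"wz":0},{"dx":0,"dy":1,"dz":0,"wx":0,"wy":0,"wz":0},{"dx":0,"dy":1,"dz":0,"wx":0,"wy":0,"wz":0},{"dx":0,"dy":1,"dz":0,"wx":0,"wy":0,"wz":0},{"dx":0,"dy":1,"dz":0,"wx":0,"wy":0,"wz":0},{"dx":0,"dy":0.8,"dz":0,"wx":0,"wy":0,"wz":0},{"dx":0,"dy":0.3,"dz":0,"wx":0,"wy":0,"wz":0}]'
python3 -m creep '[{"dx":0,"dy":0,"dz":0,"wx":0,"wy":0,"wz":0},{"dx":0,"dy":0,"dz":0,"wx":0,"wy":0,"wz":0},{"dx":0,"dy":0,"dz":0,"wx":0,"wy":0,"wz":0},{"dx":0,"dy":0,"dz":0,"wx":0,"wy":0,"wz":0},{"dx":0,"dy":0,"dz":0,"wx":0,"wy":0,"wz":0},{"dx":0,"dy":0,"dz":0,"wx":0,"wy":0,"wz":0},{"dx":0,"dy":0,"dz":-1,"wx":0,"wy":0,"wz":0},{"dx":0,"dy":0,"dz":-3,"wx":0,"wy":0,"wz":0},{"dx":0,"dy":0,"dz":-4,"wx":0,"wy":0,"wz":0},{"dx":0,"dy":0,"dz":-4,"wx":0,"wy":0,"wz":0}]' 0 30
```

```text
clock: 6.65
tcp_pos: [0.6229, -0.0471, 0.0853]
tool_rot: [0.707, 0.707, -0.0, -0.0]
contact_force: [0.4, 0.1, -0.1]
grip_width: 0.502
grasp_force: 0.0
clock: 7.9
tcp_pos: [0.623, -0.0471, 0.0854]
tool_rot: [0.707, 0.707, 0.0, 0.0]
contact_force: [-0.2, 0.9, 1.2]
grip_width: 0.117
grasp_force: 29.2
clock: 9.15
tcp_pos: [0.7031, -0.0486, 0.085]
tool_rot: [0.708, 0.706, -0.007, -0.005]
contact_force: [-46.9, -8.1, 31.2]
grip_width: 0.116
grasp_force: 34.4
clock: 10.4
tcp_pos: [0.7118, -0.0472, 0.2074]
tool_rot: [0.707, 0.707, 0.0, 0.0]
contact_force: [-0.3, 0.8, -0.5]
grip_width: 0.497
grasp_force: 0.0
```

```bash
python3 -m creep '[{"dx":0.5,"dy":-4,"dz":-4,"wx":0,"wy":0,"wz":0},{"dx":0.5,"dy":-4.5,"dz":-4,"wx":0,"wy":0,"wz":0},{"dx":0.5,"dy":-5,"dz":-3,"wx":0,"wy":0,"wz":0},{"dx":0.5,"dy":-5,"dz":-3,"wx":0,"wy":0,"wz":0},{"dx":0.5,"dy":-5,"dz":-3,"wx":0,"wy":0,"wz":0},{"dx":0.5,"dy":-4,"dz":-3,"wx":0,"wy":0,"wz":0},{"dx":0,"dy":0,"dz":0,"wx":0,"wy":0,"wz":-0.175},{"dx":0,"dy":0,"dz":0,"wx":0,"wy":0,"wz":-0.175},{"dx":0,"dy":0,"dz":0,"wx":0,"wy":0,"wz":-0.175},{"dx":0,"dy":0,"dz":0,"wx":0,"wy":0,"wz":-0.175}]' 0 30
python3 -m creep '[{"dx":0,"dy":0,"dz":0,"wx":0,"wy":0,"wz":-0.175},{"dx":0,"dy":0,"dz":0,"wx":0,"wy":0,"wz":-0.175},{"dx":0,"dy":0,"dz":0,"wx":0,"wy":0,"wz":-0.175},{"dx":0,"dy":0,"dz":0,"wx":0,"wy":0,"wz":-0.175},{"dx":0,"dy":0,"dz":0,"wx":0,"wy":0,"wz":-0.17},{"dx":0,"dy":0,"dz":0,"wx":0,"wy":0,"wz":0},{"dx":0,"dy":0,"dz":0,"wx":0,"wy":0,"wz":0},{"dx":0,"dy":0,"dz":0,"wx":0,"wy":0,"wz":0},{"dx":0,"dy":0,"dz":0,"wx":0,"wy":0,"wz":0},{"dx":0,"dy":0,"dz":0,"wx":0,"wy":0,"wz":0}]'
python3 - <<'E'
from h import *
o,r=st(); print(o["q"].round(3)); snap("wrist","w4")
E
```

```text
clock: 11.65
tcp_pos: [0.4367, -0.0168, 0.4063]
tool_rot: [0.42, 0.908, 0.0, 0.001]
contact_force: [-0.2, 0.4, 0.4]
grip_width: 0.5
grasp_force: 0.0
clock: 12.9
tcp_pos: [0.4369, -0.0168, 0.4053]
tool_rot: [0.001, 1.0, -0.0, -0.0]
contact_force: [-0.4, -1.2, -1.1]
grip_width: 0.5
grasp_force: 0.0
t12.9 tcp [ 0.4369 -0.0168  0.4053] x [-1.     0.002  0.   ] y [ 0.002  1.    -0.   ] z [-0. -0. -1.] F [-0.4 -1.2 -1.1] g 0.5 0.0
[-0.038  0.087  0.241  1.725 -0.    -0.036]
```

View pics/w4.png

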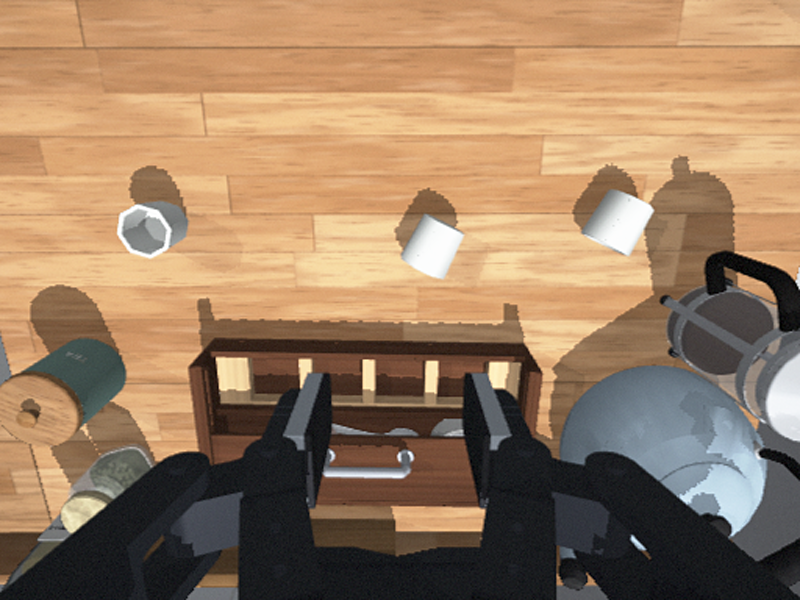

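The cover is slid back with the pockets clear. The frame bars are at columns 305, 368 and 432, and the front wall top is near row 345. All three cups are undisturbed.

```bash
python3 - <<'E'
from h import *
c=load("w4");s=.64
for n,u,v,z in [("bar",366,474,.102),("div1",305,380,.024),("div2",368.5,380,.024),("div3",432,380,.024),("covF",365,437,.072),("covR",340,504,.072),("wallLo",189,370,.078),("wallRo",541,373,.078),("frontwall outer",365,342,.038),("frontwall inner",365,353,.038),("dividerfrontTop",365,407,.038),("dividerRear",365,413,.038)]: print(n,plane(c,u*s,v*s,z).round(4))
f=np.load("pics/w4.npy")
for n,m,x0 in [("cup1",lying,(.4448,.222,-.46)),("cup2",lying,(.470,.0235,-.46)),("cupd",standing,(.449,-.274,.5))]:
    print(n,*fit(c,f,m,x0))
col=f[:,int(345*s)-2:int(345*s)+2].mean((1,2)); print(col[205:330].round())
E
```

```text
bar [ 0.7056 -0.0501  0.102 ]
div1 [ 0.6323 -0.1262  0.024 ]
div2 [ 0.6324 -0.0503  0.024 ]
div3 [0.6325 0.0256 0.024 ]
covF [ 0.6791 -0.0525  0.072 ]
covR [ 0.7716 -0.0843  0.072 ]
wallLo [ 0.592  -0.2377  0.078 ]
wallRo [0.596  0.1373 0.078 ]
frontwall outer [ 0.5771 -0.0524  0.038 ]
frontwall inner [ 0.5908 -0.0527  0.038 ]
dividerfrontTop [ 0.6607 -0.0542  0.038 ]
dividerRear [ 0.6688 -0.0544  0.038 ]
cup1 [ 0.44462088  0.22194881 -0.46758941] 0.02620802620802621
cup2 [ 0.47018036  0.02368389 -0.46271167] 0.031052972718166285
cupd [ 0.44891645 -0.27401655  0.46087795] 0.028352566653402307
[101.  91. 101. 101.  93.  91.  94.  98.  98.  96.  93.  99.  87.  42.
  40.  37.  38.  39.  37.  39.  34.  70.  81.  80.  79.  81.  88.  84.
  84.  86.  82.  81.  81.  86.  60.  54.  53.  54.  52.  52.  48.  47.
  48.  49.  48.  45.  51.  48.  96. 100.  96.  96. 109. 147. 103.  43.
  37.  36.  50.  51.  45.  50.  45.  47.  44.  46.  43.  60. 158. 155.
 140. 137. 105.  49.  41.  48.  51.  51.  47.  56.  77.  78.  73.  81.
  82.  83.  86.  88.  86.  82.  80.  78.  77.  71. 105. 124. 152. 197.
 219. 236. 158.  92.  82.  76.  74.  71.  74.  75.  78.  75.  73.  74.
  72.  73.  79.  69.  75.  59.  92. 111. 114. 114. 114. 118. 118.]
```

```bash
python3 - <<'E'
import numpy as np,cv2
w=np.load("pics/w4.npy")[205:325,110:350]
cv2.imwrite("pics/m4.png",cv2.resize(w,None,fx=3.3,fy=3.3,interpolation=cv2.INTER_CUBIC)[:,:,::-1])
E
```

```text
(no output)
```

View pics/m4.png

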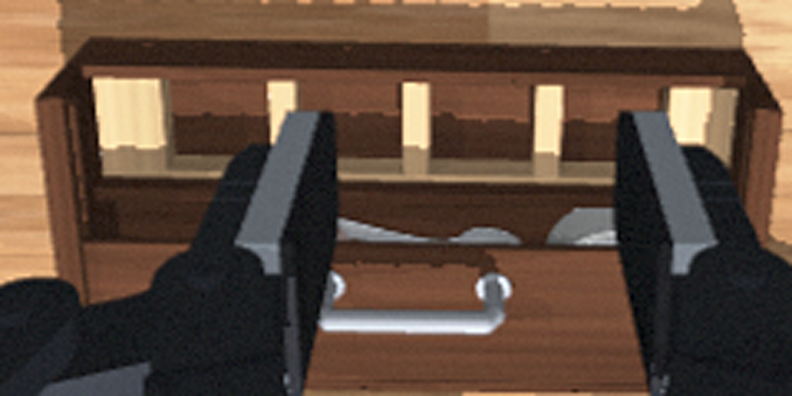

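The zoom shows the front wall's foot at native row 218, its top outer edge at about row 226 and the cover's front edge at about row 285. The frame bars give the pocket y positions.

```bash
python3 - <<'E'
from h import *
c=load("w4")
for n,u,v,z in [("front foot",221,218,0),("front top outer",221,225.5,.038),("foot Lside",150,(205+42/3.3),0),("foot Rside",320,(205+50/3.3),0),("frame rear top edge",221,259,.024),("cover front top",221,284.5,.072),("cover rear top",221,322.5,.072),("bar",221,302.5,.107)]: print(n,plane(c,u,v,z).round(4))
E
```

```text
front foot [ 0.5917 -0.0791  0.    ]
front top outer [ 0.5899 -0.0752  0.038 ]
foot Lside [ 0.5909 -0.2139  0.    ]
foot Rside [0.5963 0.1093 0.    ]
frame rear top edge [ 0.6658 -0.0792  0.024 ]
cover front top [ 0.689  -0.0751  0.072 ]
cover rear top [ 0.7715 -0.078   0.072 ]
bar [ 0.7   -0.072  0.107]
```

```bash
cat >> h.py <<'E'
M0=np.array([[0,0,1],[0,1,0],[-1,0,0]],float)
def tool(az,e,cam_up): # nose-down e, azimuth az
    z=np.array([np.cos(az)*np.cos(e),np.sin(az)*np.cos(e),-np.sin(e)]); y=np.array([-np.sin(az),np.cos(az),0])*(-1 if cam_up else 1)
    return np.column_stack([np.cross(y,z),y,z])
def wrist(Rt,tcp,L=.2):
    w=np.array(tcp)-L*Rt[:,2]; q1=np.arctan2(w[1],w[0]); A=R.from_euler('Z',-q1).as_matrix()@Rt
    P=np.arctan2(-A[2,2],A[0,2]); B=M0.T@R.from_euler('Y',-P).as_matrix()@A
    q5=np.arctan2(-B[1,2],B[2,2]); C=R.from_euler('X',-q5).as_matrix()@B
    return np.array([q1,P,q5,np.arctan2(C[1,0],C[0,0])])
def go(p,Rt,hold=.0227):
    """move so that the pad centre (hold behind tcp) is at p with rotation Rt: print turn rotvec (tool) and the shift in the new tool axes"""
    o,r=st(); tcp=np.array(p)+Rt[:,2]*hold
    print(" turn",R.from_matrix(r.T@Rt).as_rotvec().round(3)," target tcp",tcp.round(4)," shift cm in old axes",(r.T@(tcp-o["tcp_pos"])*100).round(2),"in new axes",(Rt.T@(tcp-o["tcp_pos"])*100).round(2),"wrist q1 P q5 q6",wrist(Rt,tcp).round(2))
E
python3 - <<'E'
from h import *
P=np.pi/4
o=bot.get_obs();r=R.from_quat(o["tool_rot"]).as_matrix();print(wrist(r,o["tcp_pos"]).round(3))
for n,x,y,az in [("cup2",.4702,.0237,-.463),("cup1",.4446,.222,-.466),("d",.449,-.274,-.5),("p0",.6344,.0622,-.012),("p1",.6335,-.0128,-.012),("p3",.6317,-.1628,-.012)]:
  print(n)
  for up in (0,1): go([x,y,.026 if n[0]!="p" else .035],tool(az,P,up))
E
```

```text
[-0.039  1.571  0.    -0.036]
cup2
t12.9 tcp [ 0.437  -0.0169  0.4053] x [-1.     0.002  0.   ] y [ 0.002  1.    -0.   ] z [-0. -0. -1.] F [-0.2  0.1  0.5] g 0.498 0.0
 turn [ 0.181 -0.771  0.437]  target tcp [0.4846 0.0165 0.0099]  shift cm in old axes [-4.76  3.35 39.53] in new axes [26.    5.11 29.91] wrist q1 P q5 q6 [0.22 0.91 0.46 0.52]
t12.9 tcp [ 0.437  -0.0169  0.4053] x [-1.     0.002  0.   ] y [ 0.002  1.    -0.   ] z [-0. -0. -1.] F [-0.2  0.1  0.5] g 0.498 0.0
 turn [ 1.035  0.243 -2.499]  target tcp [0.4846 0.0165 0.0099]  shift cm in old axes [-4.76  3.35 39.53] in new axes [-26.    -5.11  29.91] wrist q1 P q5 q6 [ 0.22  0.91  0.46 -2.62]
cup1
t12.9 tcp [ 0.437  -0.0169  0.4053] x [-1.     0.002  0.   ] y [ 0.002  1.    -0.   ] z [-0. -0. -1.] F [-0.2  0.1  0.5] g 0.498 0.0
 turn [ 0.182 -0.771  0.44 ]  target tcp [0.4589 0.2148 0.0099]  shift cm in old axes [-2.15 23.17 39.53] in new axes [33.93 21.68 21.98] wrist q1 P q5 q6 [0.7  1.19 0.71 1.02]
t12.9 tcp [ 0.437  -0.0169  0.4053] x [-1.     0.002  0.   ] y [ 0.002  1.    -0.   ] z [-0. -0. -1.] F [-0.2  0.1  0.5] g 
[... 2072 characters left out ...]
  42.34] wrist q1 P q5 q6 [-0.02  0.79 -0.01  3.13]
p3
t12.9 tcp [ 0.437  -0.0169  0.4053] x [-1.     0.002  0.   ] y [ 0.002  1.    -0.   ] z [-0. -0. -1.] F [-0.2  0.1  0.5] g 0.498 0.0
 turn [ 0.004 -0.786  0.009]  target tcp [ 0.6478 -0.163   0.0189]  shift cm in old axes [-21.11 -14.56  38.63] in new axes [ 12.29 -14.36  42.34] wrist q1 P q5 q6 [-0.31  0.81 -0.21 -0.21]
t12.9 tcp [ 0.437  -0.0169  0.4053] x [-1.     0.002  0.   ] y [ 0.002  1.    -0.   ] z [-0. -0. -1.] F [-0.2  0.1  0.5] g 0.498 0.0
 turn [ 1.199  0.006 -2.894]  target tcp [ 0.6478 -0.163   0.0189]  shift cm in old axes [-21.11 -14.56  38.63] in new axes [-12.29  14.36  42.34] wrist q1 P q5 q6 [-0.31  0.81 -0.21  2.93]
```

```bash
python3 -m creep '[{"dx":0,"dy":0,"dz":1.5,"wx":0,"wy":0,"wz":-0.179},{"dx":0,"dy":0,"dz":1.5,"wx":0,"wy":0,"wz":-0.179},{"dx":0,"dy":0,"dz":1.5,"wx":0,"wy":0,"wz":-0.179},{"dx":0,"dy":0,"dz":1.5,"wx":0,"wy":0,"wz":-0.179},{"dx":0,"dy":0,"dz":1.5,"wx":0,"wy":0,"wz":-0.179},{"dx":0,"dy":0,"dz":1.5,"wx":0,"wy":0,"wz":-0.179},{"dx":0,"dy":0,"dz":1.5,"wx":0,"wy":0,"wz":-0.179},{"dx":0,"dy":0,"dz":1.5,"wx":0,"wy":0,"wz":-0.179},{"dx":0,"dy":0,"dz":1.5,"wx":0,"wy":0,"wz":-0.179},{"dx":0,"dy":0,"dz":1.5,"wx":0,"wy":0,"wz":-0.179}]' 1 30
python3 -m creep '[{"dx":0,"dy":0,"dz":1.5,"wx":0,"wy":0,"wz":-0.178},{"dx":0,"dy":0,"dz":1.5,"wx":0,"wy":0,"wz":-0.178},{"dx":0,"dy":0,"dz":0,"wx":0,"wy":0,"wz":-0.178},{"dx":0,"dy":0,"dz":0,"wx":0,"wy":0,"wz":-0.178},{"dx":0,"dy":0,"dz":0,"wx":0,"wy":0,"wz":-0.178},{"dx":0,"dy":0,"dz":0,"wx":0,"wy":0.157,"wz":0},{"dx":0,"dy":0,"dz":0,"wx":0,"wy":0.157,"wz":0},{"dx":0,"dy":0,"dz":0,"wx":0,"wy":0.157,"wz":0},{"dx":0,"dy":0,"dz":0,"wx":0,"wy":0.157,"wz":0},{"dx":0,"dy":0,"dz":0,"wx":0,"wy":0.157,"wz":0}]'
python3 -m creep '[{"dx":0,"dy":0,"dz":0,"wx":0,"wy":0,"wz":0},{"dx":0,"dy":0,"dz":0,"wx":0,"wy":0,"wz":0},{"dx":0,"dy":0,"dz":0,"wx":0,"wy":0,"wz":0},{"dx":0,"dy":0,"dz":0,"wx":0,"wy":0,"wz":0},{"dx":0,"dy":0,"dz":0,"wx":0,"wy":0,"wz":0},{"dx":0,"dy":0,"dz":0,"wx":0,"wy":0,"wz":0},{"dx":0,"dy":0,"dz":0,"wx":0,"wy":0,"wz":0},{"dx":0,"dy":0,"dz":0,"wx":0,"wy":0,"wz":0},{"dx":0,"dy":0,"dz":0,"wx":0,"wy":0,"wz":0},{"dx":0,"dy":0,"dz":0,"wx":0,"wy":0,"wz":0}]'
python3 - <<'E'
from h import *
o,r=st(); print(o["q"].round(3),wrist(r,o["tcp_pos"]).round(3)); go([.4702,.0237,.026],tool(-.463,np.pi/4,1))
E
```

```text
clock: 14.2
tcp_pos: [0.437, -0.0169, 0.2548]
tool_rot: [0.781, -0.624, 0.0, 0.0]
contact_force: [0.9, 0.4, -0.8]
grip_width: 0.999
grasp_force: 0.0
clock: 15.45
tcp_pos: [0.4368, -0.017, 0.2262]
tool_rot: [0.898, -0.213, 0.375, 0.088]
contact_force: [0.6, 1.0, 0.4]
grip_width: 0.996
grasp_force: 0.0
clock: 16.7
tcp_pos: [0.4369, -0.0168, 0.2253]
tool_rot: [0.899, -0.212, 0.372, 0.088]
contact_force: [-0.2, 1.1, 0.0]
grip_width: 1.0
grasp_force: 0.0
t16.7 tcp [ 0.4369 -0.0168  0.2253] x [ 0.633 -0.316  0.707] y [-0.447 -0.895  0.   ] z [ 0.632 -0.316 -0.707] F [-0.2  1.1  0. ] g 1.0 0.0
[ 0.318 -0.313 -0.858  0.409 -0.521 -2.529] [ 0.148  0.885  0.418 -2.681]
t16.7 tcp [ 0.4369 -0.0168  0.2253] x [ 0.633 -0.316  0.707] y [-0.447 -0.895  0.   ] z [ 0.632 -0.316 -0.707] F [-0.2  1.1  0. ] g 1.0 0.0
 turn [ 0.  0. -0.]  target tcp [0.4846 0.0165 0.0099]  shift cm in old axes [-13.26  -5.11  17.19] in new axes [-13.27  -5.11  17.19] wrist q1 P q5 q6 [ 0.22  0.91  0.46 -2.62]
```

```bash
sed -i 's/L=.2)/L=.306)/' h.py; python3 -m creep '[{"dx":-2.7,"dy":-1,"dz":1.8,"wx":0,"wy":0,"wz":0},{"dx":-2.7,"dy":-1,"dz":1.8,"wx":0,"wy":0,"wz":0},{"dx":-2.7,"dy":-1,"dz":1.9,"wx":0,"wy":0,"wz":0},{"dx":-2.7,"dy":-1,"dz":1.9,"wx":0,"wy":0,"wz":0},{"dx":-2.47,"dy":-1.1,"dz":1.8,"wx":0,"wy":0,"wz":0},{"dx":0,"dy":0,"dz":0,"wx":0,"wy":0,"wz":0},{"dx":0,"dy":0,"dz":0,"wx":0,"wy":0,"wz":0},{"dx":0,"dy":0,"dz":0,"wx":0,"wy":0,"wz":0},{"dx":0,"dy":0,"dz":0,"wx":0,"wy":0,"wz":0},{"dx":0,"dy":0,"dz":0,"wx":0,"wy":0,"wz":0}]' 1 30
python3 - <<'E'
from h import *
c=snap("wrist","w5"); print(bot.get_obs()["q"].round(3)); x,e=fit(c,c["frame"],lying,(.4702,.0237,-.463)); print(x,e); go([.4702,.0237,.026],tool(-.463,np.pi/4,1)); go([x[0],x[1],.026],tool(x[2],np.pi/4,1))
E
```

```text
clock: 17.95
tcp_pos: [0.4342, 0.0416, 0.0672]
tool_rot: [0.899, -0.213, 0.373, 0.087]
contact_force: [-0.5, -0.3, -0.6]
grip_width: 1.001
grasp_force: 0.0
[ 0.523  0.076 -1.125 -0.135 -0.631 -2.322]
[ 0.4680952   0.02237467 -0.45658672] 0.01886516391568744
t18.0 tcp [0.4341 0.0416 0.067 ] x [ 0.632 -0.317  0.707] y [-0.447 -0.894 -0.001] z [ 0.633 -0.316 -0.707] F [ 0.3 -0.5  0.2] g 1.002 0.0
 turn [-0.    -0.    -0.001]  target tcp [0.4846 0.0165 0.0099]  shift cm in old axes [-0.05 -0.01  8.01] in new axes [-0.05 -0.01  8.01] wrist q1 P q5 q6 [ 0.37  0.98  0.55 -2.48]
t18.0 tcp [0.4341 0.0416 0.067 ] x [ 0.632 -0.317  0.707] y [-0.447 -0.894 -0.001] z [ 0.633 -0.316 -0.707] F [ 0.3 -0.5  0.2] g 1.002 0.0
 turn [ 0.004 -0.    -0.006]  target tcp [0.4825 0.0153 0.0099]  shift cm in old axes [-0.14  0.19  7.92] in new axes [-0.14  0.23  7.92] wrist q1 P q5 q6 [ 0.37  0.97  0.55 -2.49]
```

View pics/w5.png

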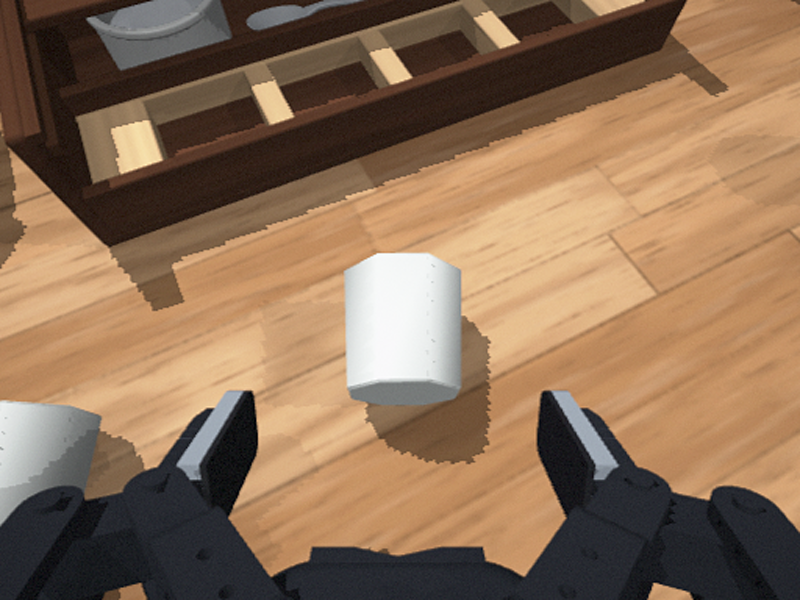

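The cup is centred between the open fingers at (403,330), foot toward the tool. I'll advance and grip it.

```bash
python3 -m creep '[{"dx":0,"dy":0.1,"dz":1.5,"wx":0,"wy":0,"wz":0},{"dx":0,"dy":0,"dz":2,"wx":0,"wy":0,"wz":0},{"dx":0,"dy":0,"dz":2,"wx":0,"wy":0,"wz":0},{"dx":0,"dy":0,"dz":1.4,"wx":0,"wy":0,"wz":0},{"dx":0,"dy":0,"dz":1,"wx":0,"wy":0,"wz":0},{"dx":0,"dy":0,"dz":0,"wx":0,"wy":0,"wz":0},{"dx":0,"dy":0,"dz":0,"wx":0,"wy":0,"wz":0},{"dx":0,"dy":0,"dz":0,"wx":0,"wy":0,"wz":0},{"dx":0,"dy":0,"dz":0,"wx":0,"wy":0,"wz":0},{"dx":0,"dy":0,"dz":0,"wx":0,"wy":0,"wz":0}]' 1 30
python3 -m creep '[{"dx":0,"dy":0,"dz":0,"wx":0,"wy":0,"wz":0},{"dx":0,"dy":0,"dz":0,"wx":0,"wy":0,"wz":0},{"dx":0,"dy":0,"dz":0,"wx":0,"wy":0,"wz":0},{"dx":0,"dy":0,"dz":0,"wx":0,"wy":0,"wz":0},{"dx":0,"dy":0,"dz":0,"wx":0,"wy":0,"wz":0},{"dx":0,"dy":0,"dz":0,"wx":0,"wy":0,"wz":0},{"dx":0,"dy":0,"dz":0,"wx":0,"wy":0,"wz":0},{"dx":0,"dy":0,"dz":0,"wx":0,"wy":0,"wz":0},{"dx":0,"dy":0,"dz":0,"wx":0,"wy":0,"wz":0},{"dx":0,"dy":0,"dz":0,"wx":0,"wy":0,"wz":0}]' -1 30
python3 - <<'E'
from h import *
c=snap("wrist","w6"); o,r=st()
print(fit(c,c["frame"],lying,(.468,.0224,-.463)), (o["tcp_pos"]-r[:,2]*.0227).round(4))
E
```

```text
clock: 19.25
tcp_pos: [0.4889, 0.0211, 0.0164]
tool_rot: [0.9, -0.214, 0.368, 0.091]
contact_force: [-0.4, -0.5, -0.2]
grip_width: 0.997
grasp_force: 0.0
clock: 20.5
tcp_pos: [0.4889, 0.0207, 0.0163]
tool_rot: [0.9, -0.214, 0.368, 0.091]
contact_force: [-3.4, -0.7, 5.8]
grip_width: 0.59
grasp_force: 29.9
t20.6 tcp [0.4889 0.0207 0.0163] x [ 0.638 -0.319  0.701] y [-0.453 -0.891  0.007] z [ 0.623 -0.322 -0.713] F [-3.6  0.1  5.3] g 0.587 29.9
(array([ 0.47331823,  0.02854328, -0.41375491]), np.float64(0.09694826307683532)) [0.4748 0.028  0.0325]
```

View pics/w6.png

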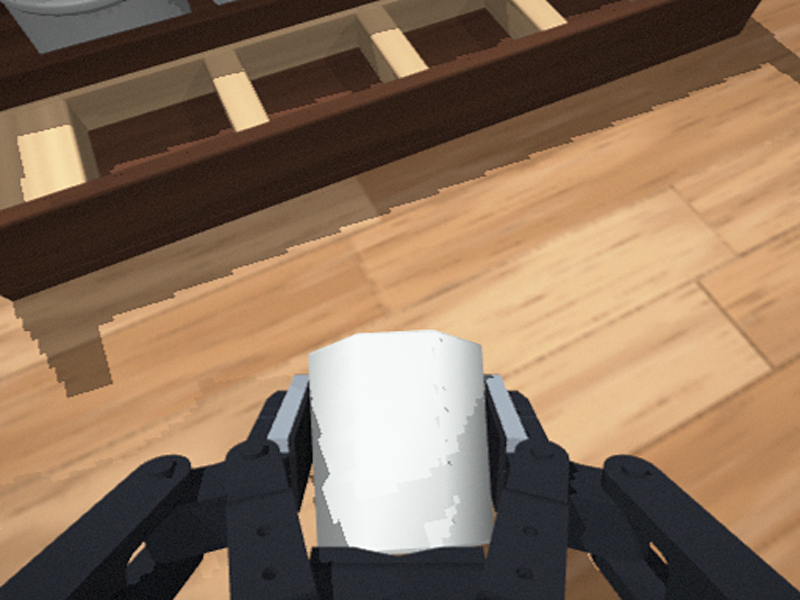

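The cup is held between the pads, 50 mm wide, with 30 N on it. I'll lift it, roll by half a turn and align with the caddy.

```bash
python3 -m creep '[{"dx":1.5,"dy":0,"dz":-1.5,"wx":0,"wy":0,"wz":0},{"dx":2.2,"dy":0,"dz":-2.2,"wx":0,"wy":0,"wz":0},{"dx":2.2,"dy":0,"dz":-2.2,"wx":0,"wy":0,"wz":0},{"dx":2.2,"dy":0,"dz":-2.2,"wx":0,"wy":0,"wz":0},{"dx":2.5,"dy":0,"dz":-2.5,"wx":0,"wy":0,"wz":0},{"dx":0,"dy":0,"dz":0,"wx":0,"wy":0,"wz":0.174},{"dx":0,"dy":0,"dz":0,"wx":0,"wy":0,"wz":0.174},{"dx":0,"dy":0,"dz":0,"wx":0,"wy":0,"wz":0.174},{"dx":0,"dy":0,"dz":0,"wx":0,"wy":0,"wz":0.174},{"dx":0,"dy":0,"dz":0,"wx":0,"wy":0,"wz":0.174}]' -1 30
python3 -m creep '[{"dx":0,"dy":0,"dz":0,"wx":0,"wy":0,"wz":0.175},{"dx":0,"dy":0,"dz":0,"wx":0,"wy":0,"wz":0.175},{"dx":0,"dy":0,"dz":0,"wx":0,"wy":0,"wz":0.175},{"dx":0,"dy":0,"dz":0,"wx":0,"wy":0,"wz":0.175},{"dx":0,"dy":0,"dz":0,"wx":0,"wy":0,"wz":0.175},{"dx":0,"dy":0,"dz":0,"wx":0,"wy":0,"wz":0.175},{"dx":0,"dy":0,"dz":0,"wx":0,"wy":0,"wz":0.175},{"dx":0,"dy":0,"dz":0,"wx":0,"wy":0,"wz":0.175},{"dx":0,"dy":0,"dz":0,"wx":0,"wy":0,"wz":0.175},{"dx":0,"dy":0,"dz":0,"wx":0,"wy":0,"wz":0.175}]'
python3 -m creep '[{"dx":0,"dy":0,"dz":0,"wx":0,"wy":0,"wz":0.174},{"dx":0,"dy":0,"dz":0,"wx":0,"wy":0,"wz":0.174},{"dx":0,"dy":0,"dz":0,"wx":0,"wy":0,"wz":0.174},{"dx":0,"dy":0,"dz":0,"wx":-0.107,"wy":0,"wz":-0.107},{"dx":0,"dy":0,"dz":0,"wx":-0.107,"wy":0,"wz":-0.107},{"dx":0,"dy":0,"dz":0,"wx":-0.107,"wy":0,"wz":-0.107},{"dx":0,"dy":0,"dz":0,"wx":0,"wy":0,"wz":0},{"dx":0,"dy":0,"dz":0,"wx":0,"wy":0,"wz":0},{"dx":0,"dy":0,"dz":0,"wx":0,"wy":0,"wz":0},{"dx":0,"dy":0,"dz":0,"wx":0,"wy":0,"wz":0}]'
python3 - <<'E'
from h import *
o,r=st(); print(o["q"].round(3)); go([.6335,-.0128,.12],tool(-.012,np.pi/4,0))
a=snap("side","d7");f=a["frame"]; b=snap("scene","s7")
p=(o["tcp_pos"]-r[:,2]*.0227); 
im=[]
for c in(a,b):
    u,v=proj(c,p)[0].astype(int); im.append(cv2.resize(c["frame"][v-45:v+45,u-45:u+45],(400,400),interpolation=cv2.INTER_CUBIC))
cv2.imwrite("pics/m7.png",np.hstack(im)[:,:,::-1])
E
```

```text
clock: 21.8
tcp_pos: [0.4901, 0.0212, 0.1655]
tool_rot: [0.725, -0.576, 0.371, -0.073]
contact_force: [0.4, -0.3, -0.6]
grip_width: 0.582
grasp_force: 31.4
clock: 23.05
tcp_pos: [0.4901, 0.0212, 0.1654]
tool_rot: [-0.023, 0.925, -0.182, 0.332]
contact_force: [-0.1, -0.1, -1.7]
grip_width: 0.588
grasp_force: 31.3
clock: 24.3
tcp_pos: [0.4906, 0.022, 0.1659]
tool_rot: [0.007, 0.926, -0.004, 0.378]
contact_force: [-1.1, 1.6, -1.5]
grip_width: 0.585
grasp_force: 31.3
t24.3 tcp [0.4906 0.022  0.1659] x [-0.715  0.01  -0.699] y [ 0.015  1.    -0.002] z [ 0.699 -0.012 -0.715] F [-1.1  1.6 -1.5] g 0.585 31.3
[ 0.093 -0.19  -1.01  -0.02  -0.077  0.076]
t24.3 tcp [0.4906 0.022  0.1659] x [-0.715  0.01  -0.699] y [ 0.015  1.    -0.002] z [ 0.699 -0.012 -0.715] F [-1.1  1.6 -1.5] g 0.585 31.3
 turn [-0.004 -0.011 -0.001]  target tcp [ 0.6496 -0.013   0.1039]  shift cm in old axes [-7.06 -3.25 15.58] in new axes [-6.89 -3.31 15.65] wrist q1 P q5 q6 [-0.02  0.79 -0.01 -0.01]
```

View pics/m7.png

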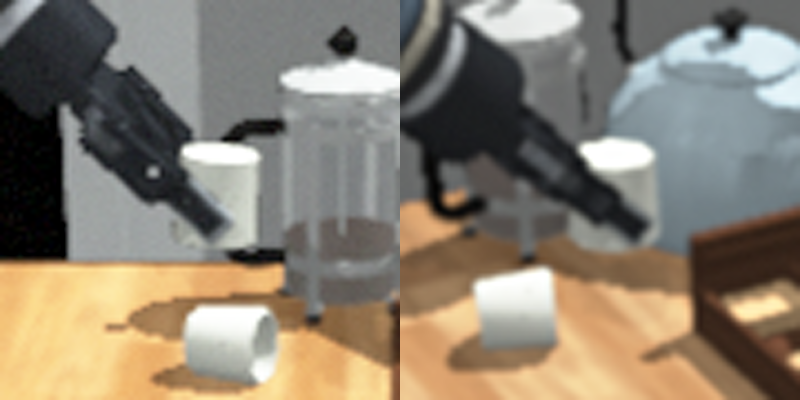

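Rim down and upright, as wanted. In the side crop the foot centre is near (221,155) and the rim centre near (216,233); in the scene crop they are near (220,153) and (213,228). I'll triangulate the cup relative to the pads.

```bash
python3 - <<'E'
from h import *
a=load("d7");b=load("s7"); o,r=st(); p=o["tcp_pos"]-r[:,2]*.0227
K=lambda c:np.array([[c["fx"],0,c["cx"]],[0,c["fy"],c["cy"]],[0,0,1.]])
Pm=lambda c:K(c)@np.column_stack([cv2.Rodrigues(np.array(c["rvec"]))[0],c["tvec"]])
ua,ub=[proj(c,p)[0].astype(int)-45 for c in(a,b)]
for n,A,B in [("foot",(221,155),(220,153)),("rim",(216,233),(213,228))]:
    X=cv2.triangulatePoints(Pm(a),Pm(b),np.array(A)/4.444+ua,np.array(B)/4.444+ub).ravel(); X=X[:3]/X[3]; print(n,X.round(4),"rel pad",(X-p).round(4))
for k in(a,b):
    # predicted upright inverted cup for centre pad+(.01,0,.005)
    T=np.eye(4);T[:3,:3]=R.from_euler('X',np.pi).as_matrix();T[:3,3]=p+[.008,0,.027+.004]
    v=proj(k,cupverts(T)); print(((v-(ua if k is a else ub))*4.444).round(0)[[0,2,4,6,8,10,12,14]].tolist())
E
```

```text
t24.4 tcp [0.4906 0.0218 0.1659] x [-0.715  0.01  -0.699] y [ 0.015  1.    -0.002] z [ 0.699 -0.012 -0.715] F [ 0.2 -0.3 -1.2] g 0.584 31.2
foot [0.4878 0.0183 0.2123] rel pad [ 0.0131 -0.0038  0.0301]
rim [0.4833 0.0237 0.1609] rel pad [ 0.0086  0.0016 -0.0213]
[[250.0, 156.0], [195.0, 162.0], [176.0, 148.0], [230.0, 142.0], [256.0, 243.0], [195.0, 250.0], [174.0, 232.0], [234.0, 225.0]]
[[250.0, 148.0], [213.0, 168.0], [169.0, 154.0], [207.0, 135.0], [259.0, 228.0], [217.0, 251.0], [168.0, 234.0], [210.0, 211.0]]
```

The cup leans back by the 3.2° lying taper, and the pads are too low on it for the pocket frame. I'll set it rim down on the worktop in front of the caddy, then regrasp it near the foot with the tool vertical.

```bash
cat >> h.py <<'E'
def put(cup,Rt,off=(-.011,-.001,-.0182)):
    o,r=st(); tcp=np.array(cup)-Rt@np.array(off)
    print(" turn",R.from_matrix(r.T@Rt).as_rotvec().round(3)," target tcp",tcp.round(4)," shift cm in new axes",(Rt.T@(tcp-o["tcp_pos"])*100).round(2))
E
python3 - <<'E'
from h import *
put([.53,0,.06],tool(-.012,.735,0)); put([.53,0,.03],tool(-.012,.735,0))
E
```

```text
t24.4 tcp [0.4906 0.0218 0.1659] x [-0.715  0.01  -0.699] y [ 0.015  1.    -0.002] z [ 0.699 -0.012 -0.715] F [ 0.2 -0.3 -1.2] g 0.584 31.2
 turn [-0.004 -0.061 -0.001]  target tcp [0.5361 0.0009 0.0396]  shift cm in new axes [ 6.3  -2.04 11.87]
t24.4 tcp [0.4906 0.0218 0.1659] x [-0.715  0.01  -0.699] y [ 0.015  1.    -0.002] z [ 0.699 -0.012 -0.715] F [ 0.2 -0.3 -1.2] g 0.584 31.2
 turn [-0.004 -0.061 -0.001]  target tcp [0.5361 0.0009 0.0096]  shift cm in new axes [ 8.52 -2.04 13.88]
```

```bash
python3 -m creep '[{"dx":0,"dy":0,"dz":0,"wx":0,"wy":-0.061,"wz":0},{"dx":1.3,"dy":-0.4,"dz":2.4,"wx":0,"wy":0,"wz":0},{"dx":1.3,"dy":-0.4,"dz":2.4,"wx":0,"wy":0,"wz":0},{"dx":1.3,"dy":-0.4,"dz":2.4,"wx":0,"wy":0,"wz":0},{"dx":1.3,"dy":-0.4,"dz":2.4,"wx":0,"wy":0,"wz":0},{"dx":1.1,"dy":-0.4,"dz":2.3,"wx":0,"wy":0,"wz":0},{"dx":0.8,"dy":0,"dz":0.7,"wx":0,"wy":0,"wz":0},{"dx":0.7,"dy":0,"dz":0.6,"wx":0,"wy":0,"wz":0},{"dx":0.4,"dy":0,"dz":0.4,"wx":0,"wy":0,"wz":0},{"dx":0.2,"dy":0,"dz":0.2,"wx":0,"wy":0,"wz":0}]' -1 30
python3 -m creep '[{"dx":0,"dy":0,"dz":0,"wx":0,"wy":0,"wz":0},{"dx":0,"dy":0,"dz":0,"wx":0,"wy":0,"wz":0},{"dx":0.07,"dy":0,"dz":0.07,"wx":0,"wy":0,"wz":0},{"dx":0,"dy":0,"dz":0,"wx":0,"wy":0,"wz":0},{"dx":0,"dy":0,"dz":0,"wx":0,"wy":0,"wz":0},{"dx":0,"dy":0,"dz":0,"wx":0,"wy":0,"wz":0},{"dx":0,"dy":0,"dz":0,"wx":0,"wy":0,"wz":0},{"dx":0,"dy":0,"dz":0,"wx":0,"wy":0,"wz":0},{"dx":0,"dy":0,"dz":0,"wx":0,"wy":0,"wz":0},{"dx":0,"dy":0,"dz":0,"wx":0,"wy":0,"wz":0}]'
python3 - <<'E'
from h import *
o,r=st(); print(o["q"].round(3))
a=snap("side","d8"); b=snap("scene","s8"); p=o["tcp_pos"]-r[:,2]*.0227; im=[]
for c in(a,b):
    u,v=proj(c,p)[0].astype(int); im.append(cv2.resize(c["frame"][v-45:v+45,u-45:u+45],(400,400),interpolation=cv2.INTER_CUBIC))
cv2.imwrite("pics/m8.png",np.hstack(im)[:,:,::-1])
E
```

```text
clock: 25.65
tcp_pos: [0.5632, 0.0017, 0.0364]
tool_rot: [0.007, 0.923, -0.005, 0.385]
contact_force: [0.4, 0.4, -1.1]
grip_width: 0.589
grasp_force: 31.2
clock: 26.9
tcp_pos: [0.5634, 0.0015, 0.0353]
tool_rot: [0.007, 0.923, -0.005, 0.384]
contact_force: [0.1, -0.5, -1.2]
grip_width: 0.583
grasp_force: 31.2
t26.9 tcp [0.5634 0.0015 0.0353] x [-0.705  0.01  -0.709] y [ 0.018  1.    -0.003] z [ 0.709 -0.015 -0.705] F [ 0.1 -0.5 -1.2] g 0.583 31.2
[ 0.017  0.312 -1.141 -0.671 -0.027  0.022]
```

View pics/m8.png

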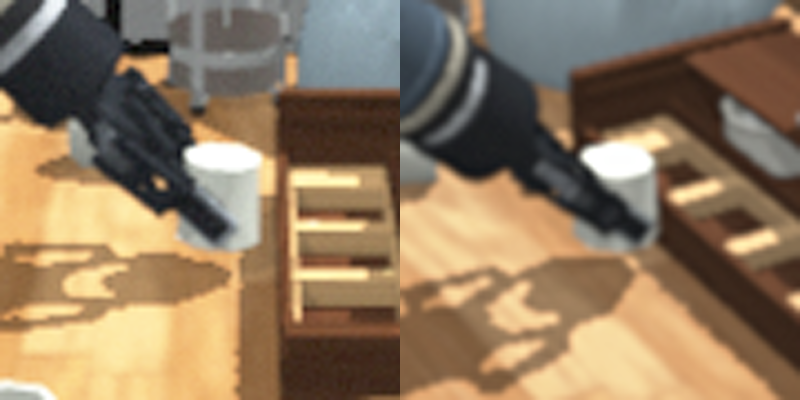

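The cup is still about 2–3 cm above the worktop: joint 3 is at its limit here. At a slightly larger radius, further right in front of the caddy, it can go down, so I'll move there.

```bash
python3 - <<'E'
from h import *
Rt=tool(-.26,.735,0)
put([.549,-.147,.07],Rt); put([.549,-.147,.03],Rt)
E
```

```text
t27.0 tcp [0.5634 0.0016 0.0353] x [-0.705  0.01  -0.709] y [ 0.018  1.    -0.003] z [ 0.709 -0.015 -0.705] F [ 0.2  0.5 -0.9] g 0.591 31.2
 turn [ 0.174 -0.046  0.169]  target tcp [ 0.5552 -0.1476  0.0496]  shift cm in new axes [ -3.1  -14.63   1.29]
t27.0 tcp [0.5634 0.0016 0.0353] x [-0.705  0.01  -0.709] y [ 0.018  1.    -0.003] z [ 0.709 -0.015 -0.705] F [ 0.2  0.5 -0.9] g 0.591 31.2
 turn [ 0.174 -0.046  0.169]  target tcp [ 0.5552 -0.1476  0.0096]  shift cm in new axes [ -0.13 -14.63   3.97]
```

```bash
python3 -m creep '[{"dx":-2.1,"dy":0,"dz":-2.1,"wx":0,"wy":0,"wz":0},{"dx":0,"dy":0,"dz":0,"wx":0.087,"wy":-0.023,"wz":0.085},{"dx":0,"dy":0,"dz":0,"wx":0.087,"wy":-0.023,"wz":0.085},{"dx":-0.3,"dy":-4.9,"dz":1.1,"wx":0,"wy":0,"wz":0},{"dx":-0.3,"dy":-4.9,"dz":1.1,"wx":0,"wy":0,"wz":0},{"dx":-0.4,"dy":-4.8,"dz":1.2,"wx":0,"wy":0,"wz":0},{"dx":0,"dy":0,"dz":0,"wx":0,"wy":0,"wz":0},{"dx":0,"dy":0,"dz":0,"wx":0,"wy":0,"wz":0},{"dx":0,"dy":0,"dz":0,"wx":0,"wy":0,"wz":0},{"dx":0,"dy":0,"dz":0,"wx":0,"wy":0,"wz":0}]' -1 30
python3 - <<'E'
from h import *
o,r=st(); print(o["q"].round(3));Rt=tool(-.26,.735,0)
put([.549,-.147,.03],Rt)
a=snap("side","d9"); p=o["tcp_pos"]+r@np.array([-.011,-.001,-.0182]); print("cup",p)
E
```

```text
clock: 28.25
tcp_pos: [0.5597, -0.1466, 0.0516]
tool_rot: [0.118, 0.907, -0.052, 0.4]
contact_force: [0.2, -0.5, -2.3]
grip_width: 0.58
grasp_force: 31.9
t28.2 tcp [ 0.5597 -0.1466  0.0516] x [-0.651  0.173 -0.739] y [0.256 0.967 0.   ] z [ 0.714 -0.189 -0.674] F [ 0.2 -0.5 -2.3] g 0.58 31.9
[-0.254  0.304 -1.132 -0.697 -0.003  0.003]
t28.2 tcp [ 0.5597 -0.1466  0.0516] x [-0.651  0.173 -0.739] y [0.256 0.967 0.   ] z [ 0.714 -0.189 -0.674] F [ 0.2 -0.5 -2.3] g 0.58 31.9
 turn [ 0.001 -0.005  0.001]  target tcp [ 0.5552 -0.1476  0.0096]  shift cm in new axes [ 3.39 -0.22  2.51]
cup [ 0.55364781 -0.14599995  0.07202385]
```

```bash
python3 -m creep '[{"dx":0.8,"dy":0,"dz":0.7,"wx":0,"wy":0,"wz":0},{"dx":0.8,"dy":0,"dz":0.7,"wx":0,"wy":0,"wz":0},{"dx":0.5,"dy":0,"dz":0.45,"wx":0,"wy":0,"wz":0},{"dx":0.4,"dy":0,"dz":0.4,"wx":0,"wy":0,"wz":0},{"dx":0.3,"dy":0,"dz":0.3,"wx":0,"wy":0,"wz":0},{"dx":0.2,"dy":0,"dz":0.2,"wx":0,"wy":0,"wz":0},{"dx":0,"dy":0,"dz":0,"wx":0,"wy":0,"wz":0},{"dx":0,"dy":0,"dz":0,"wx":0,"wy":0,"wz":0},{"dx":0,"dy":0,"dz":0,"wx":0,"wy":0,"wz":0},{"dx":0,"dy":0,"dz":0,"wx":0,"wy":0,"wz":0}]' -1 30
python3 - <<'E'
from h import *
o,r=st(); print(o["q"].round(3))
a=snap("side","d10"); b=snap("scene","s10"); p=o["tcp_pos"]-r[:,2]*.0227; im=[]
for c in(a,b):
    u,v=proj(c,p)[0].astype(int); im.append(cv2.resize(c["frame"][v-45:v+45,u-45:u+45],(400,400),interpolation=cv2.INTER_CUBIC))
cv2.imwrite("pics/m10.png",np.hstack(im)[:,:,::-1])
E
```

```text
clock: 29.55
tcp_pos: [0.569, -0.1504, 0.0161]
tool_rot: [0.119, 0.91, -0.052, 0.395]
contact_force: [0.5, 0.3, -1.8]
grip_width: 0.587
grasp_force: 31.9
t29.6 tcp [ 0.569  -0.1504  0.0161] x [-0.66   0.176 -0.73 ] y [0.258 0.966 0.   ] z [ 0.705 -0.188 -0.683] F [ 0.5  0.3 -1.8] g 0.587 31.9
[-0.257  0.425 -1.141 -0.813 -0.003  0.003]
```

```bash
python3 - <<'E'
from h import *
Rt=tool(-.37,.745,0)
put([.555,-.222,.06],Rt); put([.555,-.222,.03],Rt)
E
```

```text
t29.6 tcp [ 0.569  -0.1504  0.016 ] x [-0.66   0.177 -0.73 ] y [0.258 0.966 0.   ] z [ 0.705 -0.189 -0.683] F [ 0.7  0.2 -0.9] g 0.584 31.9
 turn [ 0.08  -0.007  0.074]  target tcp [ 0.5609 -0.2232  0.0396]  shift cm in new axes [-3.   -7.08 -0.21]
t29.6 tcp [ 0.569  -0.1504  0.016 ] x [-0.66   0.177 -0.73 ] y [0.258 0.966 0.   ] z [ 0.705 -0.189 -0.683] F [ 0.7  0.2 -0.9] g 0.584 31.9
 turn [ 0.08  -0.007  0.074]  target tcp [ 0.5609 -0.2232  0.0096]  shift cm in new axes [-0.8  -7.08  1.82]
```

```bash
python3 -m creep '[{"dx":-2,"dy":0,"dz":-2,"wx":0,"wy":0,"wz":0},{"dx":0,"dy":0,"dz":0,"wx":0.08,"wy":-0.007,"wz":0.074},{"dx":-0.5,"dy":-3.5,"dz":0.9,"wx":0,"wy":0,"wz":0},{"dx":-0.5,"dy":-3.6,"dz":0.9,"wx":0,"wy":0,"wz":0},{"dx":0.8,"dy":0,"dz":0.7,"wx":0,"wy":0,"wz":0},{"dx":0.6,"dy":0,"dz":0.6,"wx":0,"wy":0,"wz":0},{"dx":0.4,"dy":0,"dz":0.4,"wx":0,"wy":0,"wz":0},{"dx":0.3,"dy":0,"dz":0.3,"wx":0,"wy":0,"wz":0},{"dx":0,"dy":0,"dz":0,"wx":0,"wy":0,"wz":0},{"dx":0,"dy":0,"dz":0,"wx":0,"wy":0,"wz":0}]' -1 30
python3 - <<'E'
from h import *
o,r=st(); print(o["q"].round(3)); put([.555,-.222,.03],tool(-.37,.745,0)); print("cup",o["tcp_pos"]+r@np.array([-.011,-.001,-.0182]))
a=snap("side","d11"); b=snap("scene","s11")
E
```

```text
clock: 30.9
tcp_pos: [0.5619, -0.2238, 0.0107]
tool_rot: [0.168, 0.9, -0.074, 0.395]
contact_force: [0.7, -0.8, 0.6]
grip_width: 0.58
grasp_force: 30.8
t30.9 tcp [ 0.5619 -0.2238  0.0107] x [-0.632  0.245 -0.735] y [ 0.362  0.932 -0.   ] z [ 0.686 -0.266 -0.678] F [ 0.7 -0.8  0.6] g 0.58 30.8
[-0.384  0.457 -1.115 -0.827  0.01  -0.01 ]
t30.9 tcp [ 0.5619 -0.2238  0.0107] x [-0.632  0.245 -0.735] y [ 0.362  0.932 -0.   ] z [ 0.686 -0.266 -0.678] F [ 0.7 -0.8  0.6] g 0.58 30.8
 turn [-0.  0.  0.]  target tcp [ 0.5609 -0.2232  0.0096]  shift cm in new axes [ 0.16  0.02 -0.  ]
cup [ 0.55597977 -0.22254564  0.03116847]
```

```bash
python3 -m creep '[{"dx":0.08,"dy":0,"dz":0.07,"wx":0,"wy":0,"wz":0},{"dx":0.08,"dy":0,"dz":0.07,"wx":0,"wy":0,"wz":0},{"dx":0,"dy":0,"dz":0,"wx":0,"wy":0,"wz":0},{"dx":0,"dy":0,"dz":0,"wx":0,"wy":0,"wz":0},{"dx":0,"dy":0,"dz":0,"wx":0,"wy":0,"wz":0},{"dx":0,"dy":0,"dz":0,"wx":0,"wy":0,"wz":0},{"dx":0,"dy":0,"dz":0,"wx":0,"wy":0,"wz":0},{"dx":0,"dy":0,"dz":0,"wx":0,"wy":0,"wz":0},{"dx":0,"dy":0,"dz":0,"wx":0,"wy":0,"wz":0},{"dx":0,"dy":0,"dz":0,"wx":0,"wy":0,"wz":0}]' -1 30
```

```text
clock: 32.25
tcp_pos: [0.5623, -0.224, 0.01]
tool_rot: [0.168, 0.9, -0.074, 0.396]
contact_force: [-5.4, 1.4, 14.0]
grip_width: 0.585
grasp_force: 30.4
```

```bash
python3 -m creep '[{"dx":0,"dy":0,"dz":0,"wx":0,"wy":0,"wz":0},{"dx":0,"dy":0,"dz":0,"wx":0,"wy":0,"wz":0},{"dx":0,"dy":0,"dz":0,"wx":0,"wy":0,"wz":0},{"dx":0,"dy":0,"dz":0,"wx":0,"wy":0,"wz":0},{"dx":-0.7,"dy":0,"dz":-0.7,"wx":0,"wy":0,"wz":0},{"dx":-1.4,"dy":0,"dz":-1.3,"wx":0,"wy":0,"wz":0},{"dx":-1.5,"dy":0,"dz":-1.4,"wx":0,"wy":0,"wz":0},{"dx":-1.5,"dy":0,"dz":-1.4,"wx":0,"wy":0,"wz":0},{"dx":-3.5,"dy":0,"dz":-3.2,"wx":0,"wy":0,"wz":0},{"dx":-3.5,"dy":0,"dz":-3.2,"wx":0,"wy":0,"wz":0}]' 0.5 30
python3 - <<'E'
from h import *
o,r=st(); a=snap("side","d12"); b=snap("scene","s12")
def inv(x,y,az): 
    T=np.eye(4); T[:3,:3]=R.from_euler('ZX',[az,np.pi]).as_matrix(); T[:3,3]=[x,y,.054]; return T
print(fit(a,a["frame"],inv,(.556,-.222,-.37)),fit(b,b["frame"],inv,(.556,-.222,-.37)))
E
```

```text
clock: 33.5
tcp_pos: [0.5605, -0.2233, 0.174]
tool_rot: [0.169, 0.901, -0.074, 0.394]
contact_force: [0.6, -1.3, -0.2]
grip_width: 0.748
grasp_force: 0.0
t33.5 tcp [ 0.5605 -0.2233  0.174 ] x [-0.633  0.246 -0.734] y [ 0.362  0.932 -0.   ] z [ 0.684 -0.266 -0.679] F [ 0.6 -1.3 -0.2] g 0.748 0.0
(array([ 0.55633249, -0.21663581, -0.39101271]), np.float64(0.03924302788844621)) (array([ 0.55581729, -0.22208978, -0.37474328]), np.float64(0.05671739844519873))
```

```bash
cat >> h.py <<'E'
def inv(x,y,az): 
    T=np.eye(4); T[:3,:3]=R.from_euler('ZX',[az,np.pi]).as_matrix(); T[:3,3]=[x,y,.054]; return T
def down(az): return tool(az,np.pi/2,0)
E
python3 -m creep '[{"dx":0,"dy":0,"dz":0,"wx":0,"wy":0.165,"wz":0},{"dx":0,"dy":0,"dz":0,"wx":0,"wy":0.165,"wz":0},{"dx":0,"dy":0,"dz":0,"wx":0,"wy":0.165,"wz":0},{"dx":0,"dy":0,"dz":0,"wx":0,"wy":0.165,"wz":0},{"dx":0,"dy":0,"dz":0,"wx":0,"wy":0.165,"wz":0},{"dx":0,"dy":0,"dz":0,"wx":0,"wy":0,"wz":0},{"dx":0,"dy":0,"dz":0,"wx":0,"wy":0,"wz":0},{"dx":0,"dy":0,"dz":0,"wx":0,"wy":0,"wz":0},{"dx":0,"dy":0,"dz":0,"wx":0,"wy":0,"wz":0},{"dx":0,"dy":0,"dz":0,"wx":0,"wy":0,"wz":0}]' 1 30
python3 - <<'E'
from h import *
c=snap("wrist","w13"); x,e=fit(c,c["frame"],inv,(.556,-.220,-.37)); print(x,e)
go([.556,-.2205,.020],down(-.37),0); go([x[0],x[1],.020],down(-.37),0)
E
```

```text
clock: 34.85
tcp_pos: [0.5625, -0.2241, 0.1722]
tool_rot: [0.184, 0.983, -0.004, 0.022]
contact_force: [-0.1, -0.3, 0.5]
grip_width: 1.0
grasp_force: 0.0
[ 0.55485071 -0.21973898  0.40652941] 0.017776517989107326
t34.9 tcp [ 0.5626 -0.2241  0.1721] x [-0.931  0.361 -0.045] y [ 0.362  0.932 -0.   ] z [ 0.042 -0.016 -0.999] F [ 0.6 -0.3 -0.1] g 0.999 0.0
 turn [-0.     0.045 -0.   ]  target tcp [ 0.556  -0.2205  0.02  ]  shift cm in old axes [ 1.43  0.1  15.16] in new axes [ 0.75  0.1  15.21] wrist q1 P q5 q6 [-0.38  1.57 -0.   -0.01]
t34.9 tcp [ 0.5626 -0.2241  0.1721] x [-0.931  0.361 -0.045] y [ 0.362  0.932 -0.   ] z [ 0.042 -0.016 -0.999] F [ 0.6 -0.3 -0.1] g 0.999 0.0
 turn [-0.     0.045 -0.   ]  target tcp [ 0.5549 -0.2197  0.02  ]  shift cm in old axes [ 1.57  0.13 15.15] in new axes [ 0.88  0.13 15.21] wrist q1 P q5 q6 [-0.38  1.57 -0.   -0.01]
```

```bash
python3 -m creep '[{"dx":0,"dy":0,"dz":0,"wx":0,"wy":0.045,"wz":0},{"dx":0.85,"dy":0.1,"dz":2,"wx":0,"wy":0,"wz":0},{"dx":0,"dy":0,"dz":4,"wx":0,"wy":0,"wz":0},{"dx":0,"dy":0,"dz":4,"wx":0,"wy":0,"wz":0},{"dx":0,"dy":0,"dz":3.2,"wx":0,"wy":0,"wz":0},{"dx":0,"dy":0,"dz":1.5,"wx":0,"wy":0,"wz":0},{"dx":0,"dy":0,"dz":0.5,"wx":0,"wy":0,"wz":0},{"dx":0,"dy":0,"dz":0,"wx":0,"wy":0,"wz":0},{"dx":0,"dy":0,"dz":0,"wx":0,"wy":0,"wz":0},{"dx":0,"dy":0,"dz":0,"wx":0,"wy":0,"wz":0}]' 1 30
python3 -m creep '[{"dx":0,"dy":0,"dz":0,"wx":0,"wy":0,"wz":0},{"dx":0,"dy":0,"dz":0,"wx":0,"wy":0,"wz":0},{"dx":0,"dy":0,"dz":0,"wx":0,"wy":0,"wz":0},{"dx":0,"dy":0,"dz":0,"wx":0,"wy":0,"wz":0},{"dx":0,"dy":0,"dz":0,"wx":0,"wy":0,"wz":0},{"dx":0,"dy":0,"dz":0,"wx":0,"wy":0,"wz":0},{"dx":0,"dy":0,"dz":0,"wx":0,"wy":0,"wz":0},{"dx":0,"dy":0,"dz":-2,"wx":0,"wy":0,"wz":0},{"dx":0,"dy":0,"dz":-5,"wx":0,"wy":0,"wz":0},{"dx":0,"dy":0,"dz":-5,"wx":0,"wy":0,"wz":0}]' -1 30
python3 - <<'E'
from h import *
go([.6335,-.0128,.085],down(-.012),0)
E
```

```text
clock: 36.15
tcp_pos: [0.5556, -0.2204, 0.0203]
tool_rot: [0.184, 0.983, -0.0, 0.0]
contact_force: [-0.7, 0.4, -1.0]
grip_width: 1.001
grasp_force: 0.0
clock: 37.4
tcp_pos: [0.5547, -0.2201, 0.1401]
tool_rot: [0.184, 0.983, 0.0, -0.001]
contact_force: [1.3, -0.3, -2.0]
grip_width: 0.559
grasp_force: 31.9
t37.4 tcp [ 0.5547 -0.2201  0.1401] x [-0.932  0.362  0.003] y [ 0.362  0.932 -0.   ] z [-0.003  0.001 -1.   ] F [ 1.3 -0.3 -2. ] g 0.559 31.9
 turn [ 0.    -0.003 -0.358]  target tcp [ 0.6335 -0.0128  0.085 ]  shift cm in old axes [ 0.14 22.17  5.51] in new axes [-7.63 20.82  5.51] wrist q1 P q5 q6 [-0.02  1.57 -0.   -0.01]
```

```bash
python3 -m creep '[{"dx":0.14,"dy":3.2,"dz":0,"wx":0,"wy":0,"wz":0},{"dx":0,"dy":5,"dz":0,"wx":0,"wy":0,"wz":0},{"dx":0,"dy":5,"dz":0,"wx":0,"wy":0,"wz":0},{"dx":0,"dy":5,"dz":0,"wx":0,"wy":0,"wz":0},{"dx":0,"dy":3.97,"dz":0,"wx":0,"wy":0,"wz":0},{"dx":0,"dy":0,"dz":0,"wx":0,"wy":0,"wz":-0.179},{"dx":0,"dy":0,"dz":0,"wx":0,"wy":0,"wz":-0.179},{"dx":0,"dy":0,"dz":3,"wx":0,"wy":0,"wz":0},{"dx":0,"dy":0,"dz":2.5,"wx":0,"wy":0,"wz":0},{"dx":0,"dy":0,"dz":0,"wx":0,"wy":0,"wz":0}]' -1 30
python3 - <<'E'
from h import *
go([.6335,-.0128,.0265],down(-.012),0); c=snap("wrist","w14")
E
```

```text
clock: 38.65
tcp_pos: [0.6323, -0.0129, 0.0822]
tool_rot: [0.006, 1.0, 0.0, -0.003]
contact_force: [0.0, 0.2, -0.8]
grip_width: 0.563
grasp_force: 31.9
t38.6 tcp [ 0.6323 -0.0129  0.0822] x [-1.     0.012  0.006] y [0.012 1.    0.   ] z [-0.006  0.    -1.   ] F [ 0.   0.2 -0.8] g 0.563 31.9
 turn [ 0.    -0.006 -0.   ]  target tcp [ 0.6335 -0.0128  0.0265]  shift cm in old axes [-0.15  0.01  5.57] in new axes [-0.11  0.02  5.57] wrist q1 P q5 q6 [-0.02  1.57 -0.   -0.01]
```

```bash
python3 -m creep '[{"dx":-0.12,"dy":0,"dz":2,"wx":0,"wy":0,"wz":0},{"dx":0,"dy":0,"dz":1.2,"wx":0,"wy":0,"wz":0},{"dx":0,"dy":0,"dz":0.6,"wx":0,"wy":0,"wz":0},{"dx":0,"dy":0,"dz":0.4,"wx":0,"wy":0,"wz":0},{"dx":0,"dy":0,"dz":0.3,"wx":0,"wy":0,"wz":0},{"dx":0,"dy":0,"dz":0.3,"wx":0,"wy":0,"wz":0},{"dx":0,"dy":0,"dz":0,"wx":0,"wy":0,"wz":0},{"dx":0,"dy":0,"dz":0,"wx":0,"wy":0,"wz":0},{"dx":0,"dy":0,"dz":0,"wx":0,"wy":0,"wz":0},{"dx":0,"dy":0,"dz":0,"wx":0,"wy":0,"wz":0}]' -1 30
```

```text
clock: 39.95
tcp_pos: [0.6352, -0.013, 0.0365]
tool_rot: [0.006, 1.0, 0.0, -0.001]
contact_force: [-0.4, 0.8, -0.6]
grip_width: 0.562
grasp_force: 31.9
```

```bash
python3 -m creep '[{"dx":0,"dy":0,"dz":0.2,"wx":0,"wy":0,"wz":0},{"dx":0,"dy":0,"dz":0.2,"wx":0,"wy":0,"wz":0},{"dx":0,"dy":0,"dz":0.2,"wx":0,"wy":0,"wz":0},{"dx":0,"dy":0,"dz":0.15,"wx":0,"wy":0,"wz":0},{"dx":0,"dy":0,"dz":0,"wx":0,"wy":0,"wz":0},{"dx":0,"dy":0,"dz":0,"wx":0,"wy":0,"wz":0},{"dx":0,"dy":0,"dz":0,"wx":0,"wy":0,"wz":0},{"dx":0,"dy":0,"dz":0,"wx":0,"wy":0,"wz":0},{"dx":0,"dy":0,"dz":0,"wx":0,"wy":0,"wz":0},{"dx":0,"dy":0,"dz":0,"wx":0,"wy":0,"wz":0}]' -1 30
```

```text
clock: 41.2
tcp_pos: [0.6352, -0.013, 0.0289]
tool_rot: [0.006, 1.0, 0.0, -0.001]
contact_force: [-0.5, 0.4, -2.8]
grip_width: 0.559
grasp_force: 31.9
```

```bash
python3 -m creep '[{"dx":0.1,"dy":0,"dz":0.15,"wx":0,"wy":0,"wz":0},{"dx":0,"dy":0,"dz":0.1,"wx":0,"wy":0,"wz":0},{"dx":0,"dy":0,"dz":0,"wx":0,"wy":0,"wz":0},{"dx":0,"dy":0,"dz":0,"wx":0,"wy":0,"wz":0},{"dx":0,"dy":0,"dz":0,"wx":0,"wy":0,"wz":0},{"dx":0,"dy":0,"dz":0,"wx":0,"wy":0,"wz":0},{"dx":0,"dy":0,"dz":0,"wx":0,"wy":0,"wz":0},{"dx":0,"dy":0,"dz":0,"wx":0,"wy":0,"wz":0},{"dx":0,"dy":0,"dz":0,"wx":0,"wy":0,"wz":0},{"dx":0,"dy":0,"dz":0,"wx":0,"wy":0,"wz":0}]' -1 30
python3 -m creep '[{"dx":0,"dy":0,"dz":0,"wx":0,"wy":0,"wz":0},{"dx":0,"dy":0,"dz":0,"wx":0,"wy":0,"wz":0},{"dx":0,"dy":0,"dz":0,"wx":0,"wy":0,"wz":0},{"dx":0,"dy":0,"dz":0,"wx":0,"wy":0,"wz":0},{"dx":0,"dy":0,"dz":-1,"wx":0,"wy":0,"wz":0},{"dx":0,"dy":0,"dz":-3,"wx":0,"wy":0,"wz":0},{"dx":0,"dy":0,"dz":-5,"wx":0,"wy":0,"wz":0},{"dx":0,"dy":0,"dz":-5,"wx":0,"wy":0,"wz":0},{"dx":0,"dy":0,"dz":-5,"wx":0,"wy":0,"wz":0},{"dx":0,"dy":0,"dz":-5,"wx":0,"wy":0,"wz":0}]' 0.4 30
python3 - <<'E'
from h import *
c=snap("wrist","w15"); o,r=st()
def pk(x,y,az): T=inv(x,y,az); T[2,3]=.060; return T
print(fit(c,c["frame"],pk,(.634,-.013,0.)))
print(fit(c,c["frame"],lying,(.4446,.222,-.466)))
print(proj(c,cupverts(lying(.4446,.222,-.466))).mean(0),proj(c,cupverts(standing(.449,-.274,0))).mean(0))
s=snap("scene","s15"); d=snap("side","d15")
for q in(s,d): print(fit(q,q["frame"],lying,(.4446,.222,-.466)),fit(q,q["frame"],standing,(.449,-.274,.46)),fit(q,q["frame"],pk,(.634,-.013,0.)))
E
```

```text
clock: 42.45
tcp_pos: [0.6342, -0.013, 0.0264]
tool_rot: [0.006, 1.0, 0.0, -0.001]
contact_force: [-0.1, -0.3, -1.5]
grip_width: 0.565
grasp_force: 31.9
clock: 43.7
tcp_pos: [0.6341, -0.0131, 0.2691]
tool_rot: [0.006, 1.0, 0.0, -0.0]
contact_force: [0.2, -0.6, -0.2]
grip_width: 0.701
grasp_force: 0.0
t43.8 tcp [ 0.6358 -0.0131  0.276 ] x [-1.     0.012 -0.008] y [0.012 1.    0.   ] z [ 0.008  0.    -1.   ] F [-1.5  0.2  4.6] g 0.701 0.0
(array([ 0.63402672, -0.01103232, -0.01184637]), np.float64(0.02008398758444404))
(array([ 0.47968367,  0.18921286, -0.40192146]), np.float64(0.04970341077607514))
[472.60434124 -23.99492646] [  5.52086362 -13.75552333]
(array([ 0.47355789,  0.1890198 , -0.35698264]), np.float64(0.3350628072091753)) (array([ 0.44832406, -0.27662583,  0.42002875]), np.float64(0.04926108374384237)) (array([ 0.64960243,  0.00419889, -0.14665378]), np.float64(0.3963984243106359))
(array([ 0.48382432,  0.18894824, -0.3573636 ]), np.float64(0.041504539559014265)) (array([ 0.44975871, -0.27172128,  0.42738807]), np.float64(0.040331935397519406)) (array([ 0.63786668,  0.01003094, -0.67077584]), np.float64(0.15534945346141107))
```

Cup 2 is seated in pocket 1, with the fit good to 2%. Cup 1 has been knocked to about (0.481, 0.189), az -0.39; cup d hasn't moved. I'll check the clearance to the press handle before moving on cup 1.

```bash
python3 - <<'E'
from h import *
c=load("w2");s=.64
for u,v in((645,250),(700,250),(718,318),(603,293)): print([plane(c,u*s,v*s,z)[:2].round(3).tolist() for z in(.06,.13,.19)])
q=load("s0") if 0 else load("s1")
for u,v in((300,225),(303,260),(315,215),(333,190)): print([plane(q,u*s,v*s,z)[:2].round(3).tolist() for z in(.06,.13,.19,.225)])
go([.4815,.189,.026],tool(-.39,np.pi/4,1)); go([.4815,.189,.026],tool(-.39,np.pi/4,0)); go([.43,.205,.25],down(np.pi-.39),0)
E
```

```text
[[0.475, 0.309], [0.46, 0.273], [0.446, 0.242]]
[[0.475, 0.366], [0.46, 0.321], [0.446, 0.284]]
[[0.549, 0.399], [0.523, 0.35], [0.501, 0.308]]
[[0.521, 0.273], [0.499, 0.242], [0.48, 0.215]]
[[0.541, 0.494], [0.483, 0.335], [0.433, 0.199], [0.404, 0.12]]
[[0.473, 0.31], [0.422, 0.172], [0.379, 0.053], [0.354, -0.017]]
[[0.597, 0.534], [0.533, 0.37], [0.478, 0.231], [0.446, 0.149]]
[[0.71, 0.673], [0.633, 0.495], [0.568, 0.342], [0.53, 0.252]]
t43.9 tcp [ 0.6357 -0.0131  0.2701] x [-1.     0.012 -0.005] y [0.012 1.    0.   ] z [ 0.005  0.    -1.   ] F [-0.  -1.   0.3] g 0.697 0.0
 turn [ 1.06   0.205 -2.576]  target tcp [0.4963 0.1829 0.0099]  shift cm in old axes [14.3  19.42 25.95] in new axes [-32.78 -12.83   4.02] wrist q1 P q5 q6 [ 0.73  1.16  0.69 -2.17]
t43.9 tcp [ 0.6357 -0.0131  0.2701] x [-1.     0.012 -0.005] y [0.012 1.    0.   ] z [ 0.005  0.    -1.   ] F [-0.  -1.   0.3] g 0.697 0.0
 turn [ 0.149 -0.771  0.358]  target tcp [0.4963 0.1829 0.0099]  shift cm in old axes [14.3  19.42 25.95] in new axes [32.78 12.83  4.02] wrist q1 P q5 q6 [0.73 1.16 0.69 0.97]
t43.9 tcp [ 0.6357 -0.0131  0.2701] x [-1.     0.012 -0.005] y [0.012 1.    0.   ] z [ 0.005  0.    -1.   ] F [-0.  -1.   0.3] g 0.697 0.0
 turn [-7.000e-03  2.000e-03 -2.764e+00]  target tcp [0.43  0.205 0.25 ]  shift cm in old axes [20.84 21.56  1.92] in new axes [-27.31 -12.35   2.01] wrist q1 P q5 q6 [ 0.44  1.57 -0.   -2.31]
```

```bash
python3 -m creep '[{"dx":3.6,"dy":3.1,"dz":0,"wx":0,"wy":0,"wz":0},{"dx":3.6,"dy":3.1,"dz":0,"wx":0,"wy":0,"wz":0},{"dx":3.6,"dy":3.1,"dz":0,"wx":0,"wy":0,"wz":0},{"dx":3.6,"dy":3.1,"dz":0,"wx":0,"wy":0,"wz":0},{"dx":3.6,"dy":3.1,"dz":0,"wx":0,"wy":0,"wz":0},{"dx":3.6,"dy":3.1,"dz":0,"wx":0,"wy":0,"wz":0},{"dx":0,"dy":0,"dz":0,"wx":0,"wy":0,"wz":-0.173},{"dx":0,"dy":0,"dz":0,"wx":0,"wy":0,"wz":-0.173},{"dx":0,"dy":0,"dz":0,"wx":0,"wy":0,"wz":-0.173},{"dx":0,"dy":0,"dz":0,"wx":0,"wy":0,"wz":-0.173}]' 1 30
python3 -m creep '[{"dx":0,"dy":0,"dz":0,"wx":0,"wy":0,"wz":-0.173},{"dx":0,"dy":0,"dz":0,"wx":0,"wy":0,"wz":-0.173},{"dx":0,"dy":0,"dz":0,"wx":0,"wy":0,"wz":-0.173},{"dx":0,"dy":0,"dz":0,"wx":0,"wy":0,"wz":-0.173},{"dx":0,"dy":0,"dz":0,"wx":0,"wy":0,"wz":-0.173},{"dx":0,"dy":0,"dz":0,"wx":0,"wy":0,"wz":-0.173},{"dx":0,"dy":0,"dz":0,"wx":0,"wy":0,"wz":-0.173},{"dx":0,"dy":0,"dz":0,"wx":0,"wy":0,"wz":-0.173},{"dx":0,"dy":0,"dz":0,"wx":0,"wy":0,"wz":-0.173},{"dx":0,"dy":0,"dz":0,"wx":0,"wy":0,"wz":-0.173}]'
python3 -m creep '[{"dx":0,"dy":0,"dz":0,"wx":0,"wy":0,"wz":-0.173},{"dx":0,"dy":0,"dz":0,"wx":0,"wy":0,"wz":-0.173},{"dx":0,"dy":0,"dz":0,"wx":0,"wy":0.157,"wz":0},{"dx":0,"dy":0,"dz":0,"wx":0,"wy":0.157,"wz":0},{"dx":0,"dy":0,"dz":0,"wx":0,"wy":0.157,"wz":0},{"dx":0,"dy":0,"dz":0,"wx":0,"wy":0.157,"wz":0},{"dx":0,"dy":0,"dz":0,"wx":0,"wy":0.157,"wz":0},{"dx":0,"dy":0,"dz":0,"wx":0,"wy":0,"wz":0},{"dx":0,"dy":0,"dz":0,"wx":0,"wy":0,"wz":0},{"dx":0,"dy":0,"dz":0,"wx":0,"wy":0,"wz":0}]'
python3 - <<'E'
from h import *
c=snap("wrist","w16"); x,e=fit(c,c["frame"],lying,(.4815,.189,-.39)); print(x,e,bot.get_obs()["q"].round(2))
Rt=tool(x[2],np.pi/4,1); p=np.array([x[0]-.004*np.cos(x[2]),x[1]-.004*np.sin(x[2]),.026]); go(p,Rt)
E
```

```text
clock: 45.1
tcp_pos: [0.4201, 0.1753, 0.2659]
tool_rot: [-0.336, 0.942, 0.0, -0.001]
contact_force: [0.3, 0.2, -0.1]
grip_width: 1.0
grasp_force: 0.0
clock: 46.35
tcp_pos: [0.4201, 0.1753, 0.2659]
tool_rot: [0.935, -0.355, -0.001, 0.001]
contact_force: [0.1, -0.0, -0.4]
grip_width: 1.0
grasp_force: 0.0
clock: 47.6
tcp_pos: [0.4215, 0.1756, 0.2673]
tool_rot: [0.907, -0.178, 0.374, 0.073]
contact_force: [-0.1, -0.5, -0.9]
grip_width: 0.999
grasp_force: 0.0
[ 0.47883483  0.18661819 -0.38585865] 0.021194667356976442 [ 0.86 -0.13 -0.57  0.82 -0.73 -2.01]
t47.6 tcp [0.4215 0.1754 0.2672] x [ 0.656 -0.268  0.705] y [-0.378 -0.926 -0.001] z [ 0.653 -0.266 -0.709] F [0.9 0.1 0.5] g 1.002 0.0
 turn [ 0.001  0.003 -0.002]  target tcp [0.49   0.1821 0.0099]  shift cm in old axes [-13.83  -3.18  22.54] in new axes [-13.88  -3.19  22.5 ] wrist q1 P q5 q6 [ 0.74  1.16  0.69 -2.17]
```

```bash
python3 -m creep '[{"dx":-3,"dy":-0.7,"dz":2.9,"wx":0,"wy":0,"wz":0},{"dx":-3,"dy":-0.7,"dz":2.9,"wx":0,"wy":0,"wz":0},{"dx":-3,"dy":-0.7,"dz":2.9,"wx":0,"wy":0,"wz":0},{"dx":-3,"dy":-0.6,"dz":2.9,"wx":0,"wy":0,"wz":0},{"dx":-1.85,"dy":-0.5,"dz":2.9,"wx":0,"wy":0,"wz":0},{"dx":0,"dy":0,"dz":0,"wx":0,"wy":0,"wz":0},{"dx":0,"dy":0,"dz":0,"wx":0,"wy":0,"wz":0},{"dx":0,"dy":0,"dz":0,"wx":0,"wy":0,"wz":0},{"dx":0,"dy":0,"dz":0,"wx":0,"wy":0,"wz":0},{"dx":0,"dy":0,"dz":0,"wx":0,"wy":0,"wz":0}]' 1 30
python3 - <<'E'
from h import *
c=snap("wrist","w17"); x,e=fit(c,c["frame"],lying,(.479,.1866,-.386)); print(x,e,bot.get_obs()["q"].round(2))
Rt=tool(x[2],np.pi/4,1); p=np.array([x[0]-.004*np.cos(x[2]),x[1]-.004*np.sin(x[2]),.026]); go(p,Rt)
E
```

```text
clock: 48.9
tcp_pos: [0.4369, 0.2038, 0.0669]
tool_rot: [0.907, -0.177, 0.375, 0.073]
contact_force: [-0.1, 0.8, -0.2]
grip_width: 0.999
grasp_force: 0.0
[ 0.47997517  0.18715627 -0.38862866] 0.0184163949697252 [ 0.88  0.21 -0.87  0.2  -0.74 -1.99]
t49.0 tcp [0.4368 0.2038 0.0668] x [ 0.656 -0.267  0.706] y [-0.376 -0.927 -0.001] z [ 0.654 -0.265 -0.708] F [ 0.2  0.8 -0.5] g 0.995 0.0
 turn [-0.003  0.001  0.002]  target tcp [0.4911 0.1826 0.0099]  shift cm in old axes [ 0.12 -0.08  8.14] in new axes [ 0.11 -0.1   8.14] wrist q1 P q5 q6 [ 0.74  1.16  0.69 -2.16]
```

```bash
python3 -m creep '[{"dx":0.1,"dy":-0.1,"dz":2,"wx":0,"wy":0,"wz":0},{"dx":0,"dy":0,"dz":2,"wx":0,"wy":0,"wz":0},{"dx":0,"dy":0,"dz":2,"wx":0,"wy":0,"wz":0},{"dx":0,"dy":0,"dz":1.3,"wx":0,"wy":0,"wz":0},{"dx":0,"dy":0,"dz":0.8,"wx":0,"wy":0,"wz":0},{"dx":0,"dy":0,"dz":0,"wx":0,"wy":0,"wz":0},{"dx":0,"dy":0,"dz":0,"wx":0,"wy":0,"wz":0},{"dx":0,"dy":0,"dz":0,"wx":0,"wy":0,"wz":0},{"dx":0,"dy":0,"dz":0,"wx":0,"wy":0,"wz":0},{"dx":0,"dy":0,"dz":0,"wx":0,"wy":0,"wz":0}]' 1 30
python3 -m creep '[{"dx":0,"dy":0,"dz":0,"wx":0,"wy":0,"wz":0},{"dx":0,"dy":0,"dz":0,"wx":0,"wy":0,"wz":0},{"dx":0,"dy":0,"dz":0,"wx":0,"wy":0,"wz":0},{"dx":0,"dy":0,"dz":0,"wx":0,"wy":0,"wz":0},{"dx":0,"dy":0,"dz":0,"wx":0,"wy":0,"wz":0},{"dx":0,"dy":0,"dz":0,"wx":0,"wy":0,"wz":0},{"dx":0,"dy":0,"dz":0,"wx":0,"wy":0,"wz":0},{"dx":0,"dy":0,"dz":0,"wx":0,"wy":0,"wz":0},{"dx":0,"dy":0,"dz":0,"wx":0,"wy":0,"wz":0},{"dx":0,"dy":0,"dz":0,"wx":0,"wy":0,"wz":0}]' -1 30
```

```text
clock: 50.2
tcp_pos: [0.4907, 0.1829, 0.0097]
tool_rot: [0.907, -0.177, 0.375, 0.073]
contact_force: [-0.1, -0.7, -0.1]
grip_width: 0.998
grasp_force: 0.0
clock: 51.45
tcp_pos: [0.4909, 0.1827, 0.0098]
tool_rot: [0.907, -0.177, 0.375, 0.073]
contact_force: [-2.6, -0.2, 5.9]
grip_width: 0.575
grasp_force: 30.7
```

```bash
python3 -m creep '[{"dx":1.5,"dy":0,"dz":-1.5,"wx":0,"wy":0,"wz":0},{"dx":2.2,"dy":0,"dz":-2.2,"wx":0,"wy":0,"wz":0},{"dx":2.2,"dy":0,"dz":-2.2,"wx":0,"wy":0,"wz":0},{"dx":1.1,"dy":0,"dz":-1.1,"wx":0,"wy":0,"wz":0},{"dx":0,"dy":0,"dz":0,"wx":0,"wy":0,"wz":0.174},{"dx":0,"dy":0,"dz":0,"wx":0,"wy":0,"wz":0.174},{"dx":0,"dy":0,"dz":0,"wx":0,"wy":0,"wz":0.174},{"dx":0,"dy":0,"dz":0,"wx":0,"wy":0,"wz":0.174},{"dx":0,"dy":0,"dz":0,"wx":0,"wy":0,"wz":0.174},{"dx":0,"dy":0,"dz":0,"wx":0,"wy":0,"wz":0.174}]' -1 30
python3 -m creep '[{"dx":0,"dy":0,"dz":0,"wx":0,"wy":0,"wz":0.175},{"dx":0,"dy":0,"dz":0,"wx":0,"wy":0,"wz":0.175},{"dx":0,"dy":0,"dz":0,"wx":0,"wy":0,"wz":0.175},{"dx":0,"dy":0,"dz":0,"wx":0,"wy":0,"wz":0.175},{"dx":0,"dy":0,"dz":0,"wx":0,"wy":0,"wz":0.175},{"dx":0,"dy":0,"dz":0,"wx":0,"wy":0,"wz":0.175},{"dx":0,"dy":0,"dz":0,"wx":0,"wy":0,"wz":0.175},{"dx":0,"dy":0,"dz":0,"wx":0,"wy":0,"wz":0.175},{"dx":0,"dy":0,"dz":0,"wx":0,"wy":0,"wz":0.175},{"dx":0,"dy":0,"dz":0,"wx":0,"wy":0,"wz":0.175}]'
python3 -m creep '[{"dx":0,"dy":0,"dz":0,"wx":0,"wy":0,"wz":0.174},{"dx":0,"dy":0,"dz":0,"wx":0,"wy":0,"wz":0.174},{"dx":0,"dy":0,"dz":0,"wx":0,"wy":-0.056,"wz":0},{"dx":0,"dy":0,"dz":0,"wx":0,"wy":0,"wz":0},{"dx":0,"dy":0,"dz":0,"wx":0,"wy":0,"wz":0},{"dx":0,"dy":0,"dz":0,"wx":0,"wy":0,"wz":0},{"dx":0,"dy":0,"dz":0,"wx":0,"wy":0,"wz":0},{"dx":0,"dy":0,"dz":0,"wx":0,"wy":0,"wz":0},{"dx":0,"dy":0,"dz":0,"wx":0,"wy":0,"wz":0},{"dx":0,"dy":0,"dz":0,"wx":0,"wy":0,"wz":0}]'
python3 - <<'E'
from h import *
print(bot.get_obs()["q"].round(2)); put([.485,.184,.031],tool(-.388,.73,0),(.002,0,-.0187)); put([.485,.184,.05],tool(-.388,.73,0),(.002,0,-.0187))
E
```

```text
clock: 52.7
tcp_pos: [0.4905, 0.1825, 0.1079]
tool_rot: [0.697, -0.608, 0.361, -0.124]
contact_force: [-0.5, 0.6, -1.8]
grip_width: 0.575
grasp_force: 32.0
clock: 53.95
tcp_pos: [0.4905, 0.1825, 0.108]
tool_rot: [0.02, 0.924, -0.136, 0.356]
contact_force: [-0.4, -1.1, -1.9]
grip_width: 0.574
grasp_force: 31.9
clock: 55.2
tcp_pos: [0.4909, 0.1827, 0.1086]
tool_rot: [0.175, 0.896, -0.078, 0.4]
contact_force: [0.0, 0.2, -1.2]
grip_width: 0.568
grasp_force: 31.9
[ 0.77  0.17 -0.83  0.15 -0.75  0.98]
t55.2 tcp [0.4909 0.1827 0.1086] x [-0.619  0.252 -0.744] y [0.377 0.926 0.   ] z [ 0.69  -0.28  -0.668] F [ 0.   0.2 -1.2] g 0.568 31.9
 turn [ 0.002 -0.001  0.001]  target tcp [0.4991 0.1782 0.02  ]  shift cm in new axes [ 5.98 -0.1   6.6 ]
t55.2 tcp [0.4909 0.1827 0.1086] x [-0.619  0.252 -0.744] y [0.377 0.926 0.   ] z [ 0.69  -0.28  -0.668] F [ 0.   0.2 -1.2] g 0.568 31.9
 turn [ 0.002 -0.001  0.001]  target tcp [0.4991 0.1782 0.039 ]  shift cm in new axes [ 4.56 -0.1   5.33]
```

```bash
python3 -m creep '[{"dx":1.5,"dy":0,"dz":1.8,"wx":0,"wy":0,"wz":0},{"dx":1.5,"dy":0,"dz":1.8,"wx":0,"wy":0,"wz":0},{"dx":1.5,"dy":0,"dz":1.7,"wx":0,"wy":0,"wz":0},{"dx":0.8,"dy":-0.1,"dz":0.7,"wx":0,"wy":0,"wz":0},{"dx":0.4,"dy":0,"dz":0.35,"wx":0,"wy":0,"wz":0},{"dx":0.25,"dy":0,"dz":0.25,"wx":0,"wy":0,"wz":0},{"dx":0,"dy":0,"dz":0,"wx":0,"wy":0,"wz":0},{"dx":0,"dy":0,"dz":0,"wx":0,"wy":0,"wz":0},{"dx":0,"dy":0,"dz":0,"wx":0,"wy":0,"wz":0},{"dx":0,"dy":0,"dz":0,"wx":0,"wy":0,"wz":0}]' -1 30
python3 -m creep '[{"dx":0.1,"dy":0,"dz":0.1,"wx":0,"wy":0,"wz":0},{"dx":0,"dy":0,"dz":0,"wx":0,"wy":0,"wz":0},{"dx":0.1,"dy":0,"dz":0.1,"wx":0,"wy":0,"wz":0},{"dx":0,"dy":0,"dz":0,"wx":0,"wy":0,"wz":0},{"dx":0,"dy":0,"dz":0,"wx":0,"wy":0,"wz":0},{"dx":0,"dy":0,"dz":0,"wx":0,"wy":0,"wz":0},{"dx":0,"dy":0,"dz":0,"wx":0,"wy":0,"wz":0},{"dx":0,"dy":0,"dz":0,"wx":0,"wy":0,"wz":0},{"dx":0,"dy":0,"dz":0,"wx":0,"wy":0,"wz":0},{"dx":0,"dy":0,"dz":0,"wx":0,"wy":0,"wz":0}]' -1 30
```

```text
clock: 56.45
tcp_pos: [0.4993, 0.1783, 0.0204]
tool_rot: [0.175, 0.896, -0.078, 0.4]
contact_force: [-0.5, 0.6, -2.2]
grip_width: 0.574
grasp_force: 31.9
clock: 57.7
tcp_pos: [0.4993, 0.1781, 0.0174]
tool_rot: [0.175, 0.896, -0.078, 0.4]
contact_force: [-0.4, 0.1, -1.1]
grip_width: 0.571
grasp_force: 31.9
```

```bash
python3 -m creep '[{"dx":0.07,"dy":0,"dz":0.07,"wx":0,"wy":0,"wz":0},{"dx":0,"dy":0,"dz":0,"wx":0,"wy":0,"wz":0},{"dx":0.07,"dy":0,"dz":0.07,"wx":0,"wy":0,"wz":0},{"dx":0,"dy":0,"dz":0,"wx":0,"wy":0,"wz":0},{"dx":0,"dy":0,"dz":0,"wx":0,"wy":0,"wz":0},{"dx":0,"dy":0,"dz":0,"wx":0,"wy":0,"wz":0},{"dx":0,"dy":0,"dz":0,"wx":0,"wy":0,"wz":0},{"dx":0,"dy":0,"dz":0,"wx":0,"wy":0,"wz":0},{"dx":0,"dy":0,"dz":0,"wx":0,"wy":0,"wz":0},{"dx":0,"dy":0,"dz":0,"wx":0,"wy":0,"wz":0}]' -1 30
```

```text
clock: 58.95
tcp_pos: [0.5001, 0.178, 0.017]
tool_rot: [0.176, 0.895, -0.078, 0.402]
contact_force: [-9.0, 0.7, 16.7]
grip_width: 0.572
grasp_force: 33.9
```

```bash
python3 -m creep '[{"dx":0,"dy":0,"dz":0,"wx":0,"wy":0,"wz":0},{"dx":0,"dy":0,"dz":0,"wx":0,"wy":0,"wz":0},{"dx":0,"dy":0,"dz":0,"wx":0,"wy":0,"wz":0},{"dx":0,"dy":0,"dz":0,"wx":0,"wy":0,"wz":0},{"dx":-0.7,"dy":0,"dz":-0.7,"wx":0,"wy":0,"wz":0},{"dx":-1.5,"dy":0,"dz":-1.35,"wx":0,"wy":0,"wz":0},{"dx":-1.5,"dy":0,"dz":-1.35,"wx":0,"wy":0,"wz":0},{"dx":-1.5,"dy":0,"dz":-1.35,"wx":0,"wy":0,"wz":0},{"dx":-3.5,"dy":0,"dz":-3.2,"wx":0,"wy":0,"wz":0},{"dx":-3.5,"dy":0,"dz":-3.2,"wx":0,"wy":0,"wz":0}]' 0.5 30
python3 -m creep '[{"dx":0,"dy":0,"dz":0,"wx":0,"wy":0.169,"wz":0},{"dx":0,"dy":0,"dz":0,"wx":0,"wy":0.169,"wz":0},{"dx":0,"dy":0,"dz":0,"wx":0,"wy":0.169,"wz":0},{"dx":0,"dy":0,"dz":0,"wx":0,"wy":0.169,"wz":0},{"dx":0,"dy":0,"dz":0,"wx":0,"wy":0.169,"wz":0},{"dx":0,"dy":0,"dz":0,"wx":0,"wy":0,"wz":0},{"dx":0,"dy":0,"dz":0,"wx":0,"wy":0,"wz":0},{"dx":0,"dy":0,"dz":0,"wx":0,"wy":0,"wz":0},{"dx":0,"dy":0,"dz":0,"wx":0,"wy":0,"wz":0},{"dx":0,"dy":0,"dz":0,"wx":0,"wy":0,"wz":0}]' 1 30
python3 - <<'E'
from h import *
c=snap("wrist","w18"); x,e=fit(c,c["frame"],inv,(.486,.184,-.388)); print(x,e)
go([x[0],x[1],.020],down(-.388),0)
E
```

```text
clock: 60.2
tcp_pos: [0.4976, 0.1783, 0.1817]
tool_rot: [0.175, 0.896, -0.079, 0.4]
contact_force: [1.3, 1.2, -0.3]
grip_width: 0.753
grasp_force: 0.0
clock: 61.45
tcp_pos: [0.4976, 0.179, 0.1811]
tool_rot: [0.191, 0.982, 0.001, -0.002]
contact_force: [0.2, -0.2, 0.4]
grip_width: 0.999
grasp_force: 0.0
[ 0.48696981  0.18503127 -0.39126724] 0.019253856434185788
t61.5 tcp [0.4977 0.1789 0.181 ] x [-0.927  0.376  0.005] y [0.376 0.927 0.   ] z [-0.004  0.002 -1.   ] F [-1.2 -0.5  0.4] g 0.996 0.0
 turn [ 0.    -0.005  0.003]  target tcp [0.487 0.185 0.02 ]  shift cm in old axes [ 1.15  0.15 16.1 ] in new axes [ 1.23  0.16 16.1 ] wrist q1 P q5 q6 [0.36 1.57 0.   0.75]
```

```bash
python3 -m creep '[{"dx":1.2,"dy":0.15,"dz":2,"wx":0,"wy":0,"wz":0},{"dx":0,"dy":0,"dz":4,"wx":0,"wy":0,"wz":0},{"dx":0,"dy":0,"dz":4,"wx":0,"wy":0,"wz":0},{"dx":0,"dy":0,"dz":4,"wx":0,"wy":0,"wz":0},{"dx":0,"dy":0,"dz":1.5,"wx":0,"wy":0,"wz":0},{"dx":0,"dy":0,"dz":0.6,"wx":0,"wy":0,"wz":0},{"dx":0,"dy":0,"dz":0,"wx":0,"wy":0,"wz":0},{"dx":0,"dy":0,"dz":0,"wx":0,"wy":0,"wz":0},{"dx":0,"dy":0,"dz":0,"wx":0,"wy":0,"wz":0},{"dx":0,"dy":0,"dz":0,"wx":0,"wy":0,"wz":0}]' 1 30
python3 -m creep '[{"dx":0,"dy":0,"dz":0,"wx":0,"wy":0,"wz":0},{"dx":0,"dy":0,"dz":0,"wx":0,"wy":0,"wz":0},{"dx":0,"dy":0,"dz":0,"wx":0,"wy":0,"wz":0},{"dx":0,"dy":0,"dz":0,"wx":0,"wy":0,"wz":0},{"dx":0,"dy":0,"dz":0,"wx":0,"wy":0,"wz":0},{"dx":0,"dy":0,"dz":0,"wx":0,"wy":0,"wz":0},{"dx":0,"dy":0,"dz":0,"wx":0,"wy":0,"wz":0},{"dx":0,"dy":0,"dz":-2,"wx":0,"wy":0,"wz":0},{"dx":0,"dy":0,"dz":-5,"wx":0,"wy":0,"wz":0},{"dx":0,"dy":0,"dz":-5,"wx":0,"wy":0,"wz":0}]' -1 30
python3 - <<'E'
from h import *
go([.6344,.0622,.085],down(-.012),0)
E
```

```text
clock: 62.75
tcp_pos: [0.487, 0.185, 0.0202]
tool_rot: [0.192, 0.981, 0.001, -0.002]
contact_force: [0.2, 0.6, -0.1]
grip_width: 1.0
grasp_force: 0.0
clock: 64.0
tcp_pos: [0.4868, 0.1845, 0.1405]
tool_rot: [0.192, 0.981, 0.0, -0.003]
contact_force: [1.2, 0.4, -2.0]
grip_width: 0.561
grasp_force: 32.2
t64.0 tcp [0.4868 0.1845 0.1405] x [-0.926  0.377  0.006] y [ 0.377  0.926 -0.001] z [-0.006  0.002 -1.   ] F [ 1.2  0.4 -2. ] g 0.561 32.2
 turn [ 0.    -0.006 -0.374]  target tcp [0.6344 0.0622 0.085 ]  shift cm in old axes [-18.32  -5.76   5.44] in new axes [-14.91 -12.05   5.55] wrist q1 P q5 q6 [0.1  1.57 0.   0.11]
```

```bash
python3 -m creep '[{"dx":-3.1,"dy":-0.95,"dz":0,"wx":0,"wy":0,"wz":0},{"dx":-5,"dy":-1.6,"dz":0,"wx":0,"wy":0,"wz":0},{"dx":-5,"dy":-1.6,"dz":0,"wx":0,"wy":0,"wz":0},{"dx":-5.2,"dy":-1.6,"dz":0,"wx":0,"wy":0,"wz":0},{"dx":0,"dy":0,"dz":0,"wx":0,"wy":0,"wz":-0.18},{"dx":0,"dy":0,"dz":0,"wx":0,"wy":0,"wz":-0.18},{"dx":0,"dy":0,"dz":0,"wx":0,"wy":-0.006,"wz":-0.014},{"dx":0,"dy":0,"dz":3,"wx":0,"wy":0,"wz":0},{"dx":0,"dy":0,"dz":2.5,"wx":0,"wy":0,"wz":0},{"dx":0,"dy":0,"dz":0,"wx":0,"wy":0,"wz":0}]' -1 30
python3 - <<'E'
from h import *
go([.6344,.0622,.0265],down(-.012),0)
E
```

```text
clock: 65.25
tcp_pos: [0.6335, 0.0626, 0.0819]
tool_rot: [0.007, 1.0, 0.001, -0.001]
contact_force: [-0.4, -0.3, -0.7]
grip_width: 0.56
grasp_force: 32.1
t65.2 tcp [0.6335 0.0626 0.0819] x [-1.     0.015  0.003] y [0.015 1.    0.002] z [-0.003  0.002 -1.   ] F [-0.4 -0.3 -0.7] g 0.56 32.1
 turn [ 0.002 -0.003 -0.003]  target tcp [0.6344 0.0622 0.0265]  shift cm in old axes [-0.1  -0.05  5.54] in new axes [-0.09 -0.04  5.54] wrist q1 P q5 q6 [0.1  1.57 0.   0.11]
```

```bash
python3 -m creep '[{"dx":0,"dy":-0.05,"dz":2,"wx":0,"wy":0,"wz":0},{"dx":0,"dy":0,"dz":1.2,"wx":0,"wy":0,"wz":0},{"dx":0,"dy":0,"dz":0.6,"wx":0,"wy":0,"wz":0},{"dx":0,"dy":0,"dz":0.4,"wx":0,"wy":0,"wz":0},{"dx":0,"dy":0,"dz":0.3,"wx":0,"wy":0,"wz":0},{"dx":0,"dy":0,"dz":0.2,"wx":0,"wy":0,"wz":0},{"dx":0,"dy":0,"dz":0,"wx":0,"wy":0,"wz":0},{"dx":0,"dy":0,"dz":0,"wx":0,"wy":0,"wz":0},{"dx":0,"dy":0,"dz":0,"wx":0,"wy":0,"wz":0},{"dx":0,"dy":0,"dz":0,"wx":0,"wy":0,"wz":0}]' -1 30
python3 -m creep '[{"dx":0,"dy":0,"dz":0.2,"wx":0,"wy":0,"wz":0},{"dx":0,"dy":0,"dz":0.2,"wx":0,"wy":0,"wz":0},{"dx":0,"dy":0,"dz":0.2,"wx":0,"wy":0,"wz":0},{"dx":0,"dy":0,"dz":0.15,"wx":0,"wy":0,"wz":0},{"dx":0,"dy":0,"dz":0,"wx":0,"wy":0,"wz":0},{"dx":0,"dy":0,"dz":0,"wx":0,"wy":0,"wz":0},{"dx":0,"dy":0,"dz":0,"wx":0,"wy":0,"wz":0},{"dx":0,"dy":0,"dz":0,"wx":0,"wy":0,"wz":0},{"dx":0,"dy":0,"dz":0,"wx":0,"wy":0,"wz":0},{"dx":0,"dy":0,"dz":0,"wx":0,"wy":0,"wz":0}]' -1 30
```

```text
clock: 66.5
tcp_pos: [0.6353, 0.0622, 0.0369]
tool_rot: [0.006, 1.0, 0.001, 0.001]
contact_force: [0.6, -0.0, -1.7]
grip_width: 0.559
grasp_force: 32.1
clock: 67.75
tcp_pos: [0.6352, 0.0622, 0.0293]
tool_rot: [0.006, 1.0, 0.001, 0.001]
contact_force: [0.3, -0.1, -1.8]
grip_width: 0.562
grasp_force: 32.1
```

```bash
python3 -m creep '[{"dx":0.1,"dy":0,"dz":0.15,"wx":0,"wy":0,"wz":0},{"dx":0,"dy":0,"dz":0.1,"wx":0,"wy":0,"wz":0},{"dx":0,"dy":0,"dz":0,"wx":0,"wy":0,"wz":0},{"dx":0,"dy":0,"dz":0,"wx":0,"wy":0,"wz":0},{"dx":0,"dy":0,"dz":0,"wx":0,"wy":0,"wz":0},{"dx":0,"dy":0,"dz":0,"wx":0,"wy":0,"wz":0},{"dx":0,"dy":0,"dz":0,"wx":0,"wy":0,"wz":0},{"dx":0,"dy":0,"dz":0,"wx":0,"wy":0,"wz":0},{"dx":0,"dy":0,"dz":0,"wx":0,"wy":0,"wz":0},{"dx":0,"dy":0,"dz":0,"wx":0,"wy":0,"wz":0}]' -1 30
python3 -m creep '[{"dx":0,"dy":0,"dz":0,"wx":0,"wy":0,"wz":0},{"dx":0,"dy":0,"dz":0,"wx":0,"wy":0,"wz":0},{"dx":0,"dy":0,"dz":0,"wx":0,"wy":0,"wz":0},{"dx":0,"dy":0,"dz":0,"wx":0,"wy":0,"wz":0},{"dx":0,"dy":0,"dz":-1,"wx":0,"wy":0,"wz":0},{"dx":0,"dy":0,"dz":-3,"wx":0,"wy":0,"wz":0},{"dx":0,"dy":0,"dz":-5,"wx":0,"wy":0,"wz":0},{"dx":0,"dy":0,"dz":-5,"wx":0,"wy":0,"wz":0},{"dx":0,"dy":0,"dz":-5,"wx":0,"wy":0,"wz":0},{"dx":0,"dy":0,"dz":-5,"wx":0,"wy":0,"wz":0}]' 0.35 30
python3 - <<'E'
from h import *
c=snap("wrist","w19"); o,r=st()
def pk(x,y,az,z=.06): T=inv(x,y,az); T[2,3]=z; return T
for p in((.634,-.012,0.),(.635,.0622,0.)): print([fit(c,c["frame"],lambda x,y,a:pk(x,y,a,z),p)[1].round(4) for z in(.055,.06,.066,.075)],fit(c,c["frame"],pk,p)[0])
s=snap("scene","s19"); d=snap("side","d19")
for q in(s,d): print(fit(q,q["frame"],standing,(.449,-.274,.46)))
E
```

```text
clock: 69.0
tcp_pos: [0.6343, 0.0622, 0.0268]
tool_rot: [0.006, 1.0, 0.001, 0.001]
contact_force: [0.2, -0.3, -1.5]
grip_width: 0.561
grasp_force: 32.1
clock: 70.25
tcp_pos: [0.6337, 0.0617, 0.2694]
tool_rot: [0.006, 1.0, 0.001, 0.001]
contact_force: [1.0, -0.5, -0.2]
grip_width: 0.676
grasp_force: 0.0
t70.3 tcp [0.6353 0.0618 0.2764] x [-1.     0.012 -0.011] y [0.012 1.    0.003] z [ 0.011  0.003 -1.   ] F [-1.9 -1.   4. ] g 0.675 0.0
[np.float64(0.1801), np.float64(0.1669), np.float64(0.1635), np.float64(0.1868)] [ 0.63442221 -0.01162547 -0.05461444]
[np.float64(0.0406), np.float64(0.0191), np.float64(0.0159), np.float64(0.0589)] [ 0.63542985  0.06387944 -0.00606394]
(array([ 0.44837008, -0.27659152,  0.43653092]), np.float64(0.04726662719557924))
(array([ 0.44940748, -0.27125291,  1.11738417]), np.float64(0.038375725122713075))
```

Cup 1 is in pocket 0. Cup d hasn't moved. I'll lay it on its side with a half roll at azimuth ~1.2, regrasp it from the opposite side, and then proceed as with the others. First I check the wrist joints for that.

```bash
python3 - <<'E'
from h import *
def show(n,p,az,up):
    Rt=tool(az,np.pi/4,up); t=np.array(p)+Rt[:,2]*.0227; print(n,round(az,2),up,wrist(Rt,t).round(2),(t-.306*Rt[:,2]).round(2))
for up in(0,1):
    for az in(.44,1.225): show("pickup",[.449,-.274,.03],az,up)
    for az in(-1.917,-1.6): show("repick",[.449,-.274,.026],az,up)
go([.449,-.274,.25],down(1.225),0); go([.449,-.274,.25],down(1.225+np.pi),0)
E
```

```text
pickup 0.44 0 [-0.93  1.37 -0.77 -1.29] [ 0.27 -0.36  0.23]
pickup 1.23 0 [-0.88  2.04 -0.65 -2.27] [ 0.38 -0.46  0.23]
repick -1.92 0 [-0.16  1.75  0.77  1.83] [ 0.52 -0.09  0.23]
repick -1.6 0 [-0.16  1.44  0.78  1.39] [ 0.45 -0.07  0.23]
pickup 0.44 1 [-0.93  1.37 -0.77  1.85] [ 0.27 -0.36  0.23]
pickup 1.23 1 [-0.88  2.04 -0.65  0.87] [ 0.38 -0.46  0.23]
repick -1.92 1 [-0.16  1.75  0.77 -1.32] [ 0.52 -0.09  0.23]
repick -1.6 1 [-0.16  1.44  0.78 -1.76] [ 0.45 -0.07  0.23]
t70.4 tcp [0.6352 0.0618 0.2705] x [-1.     0.012 -0.007] y [0.012 1.    0.003] z [ 0.007  0.003 -1.   ] F [ 0.7  0.3 -0.1] g 0.673 0.0
 turn [-0.002  0.008 -1.237]  target tcp [ 0.449 -0.274  0.25 ]  shift cm in old axes [ 18.23 -33.81   1.83] in new axes [37.91  6.14  2.05] wrist q1 P q5 q6 [-0.55  1.57 -0.   -1.77]
t70.4 tcp [0.6352 0.0618 0.2705] x [-1.     0.012 -0.007] y [0.012 1.    0.003] z [ 0.007  0.003 -1.   ] F [ 0.7  0.3 -0.1] g 0.673 0.0
 turn [0.009 0.002 1.905]  target tcp [ 0.449 -0.274  0.25 ]  shift cm in old axes [ 18.23 -33.81   1.83] in new axes [-37.91  -6.14   2.05] wrist q1 P q5 q6 [-0.55  1.57  0.    1.37]
```

```bash
python3 -m creep '[{"dx":2.6,"dy":-4.8,"dz":0,"wx":0,"wy":0,"wz":0},{"dx":2.6,"dy":-4.8,"dz":0,"wx":0,"wy":0,"wz":0},{"dx":2.6,"dy":-4.8,"dz":0,"wx":0,"wy":0,"wz":0},{"dx":2.6,"dy":-4.8,"dz":0,"wx":0,"wy":0,"wz":0},{"dx":2.6,"dy":-4.8,"dz":0,"wx":0,"wy":0,"wz":0},{"dx":2.6,"dy":-4.8,"dz":0,"wx":0,"wy":0,"wz":0},{"dx":2.6,"dy":-5,"dz":0,"wx":0,"wy":0,"wz":0},{"dx":0,"dy":0,"dz":0,"wx":0,"wy":0,"wz":-0.177},{"dx":0,"dy":0,"dz":0,"wx":0,"wy":0,"wz":-0.177},{"dx":0,"dy":0,"dz":0,"wx":0,"wy":0,"wz":-0.177}]' 1 30
python3 -m creep '[{"dx":0,"dy":0,"dz":0,"wx":0,"wy":0,"wz":-0.177},{"dx":0,"dy":0,"dz":0,"wx":0,"wy":0,"wz":-0.177},{"dx":0,"dy":0,"dz":0,"wx":0,"wy":0,"wz":-0.177},{"dx":0,"dy":0,"dz":0,"wx":0,"wy":0,"wz":-0.177},{"dx":0,"dy":0,"dz":0,"wx":0,"wy":-0.157,"wz":0},{"dx":0,"dy":0,"dz":0,"wx":0,"wy":-0.157,"wz":0},{"dx":0,"dy":0,"dz":0,"wx":0,"wy":-0.157,"wz":0},{"dx":0,"dy":0,"dz":0,"wx":0,"wy":-0.157,"wz":0},{"dx":0,"dy":0,"dz":0,"wx":0,"wy":-0.157,"wz":0},{"dx":0,"dy":0,"dz":0,"wx":0,"wy":0,"wz":0}]'
python3 - <<'E'
from h import *
c=snap("wrist","w20"); x,e=fit(c,c["frame"],standing,(.449,-.274,.44)); print(x,e,bot.get_obs()["q"].round(2))
a=1.225; go([.449,-.274,.028],tool(a,np.pi/4,0)); a=x[2]+np.pi/4*round((1.225-x[2])/(np.pi/4)); print(a); go([x[0],x[1],.028],tool(a,np.pi/4,0))
E
```

```text
clock: 71.65
tcp_pos: [0.4472, -0.274, 0.265]
tool_rot: [-0.259, 0.966, 0.001, 0.0]
contact_force: [-0.1, 0.4, 0.2]
grip_width: 0.996
grasp_force: 0.0
clock: 72.9
tcp_pos: [0.4469, -0.2752, 0.2625]
tool_rot: [-0.529, 0.756, 0.224, 0.314]
contact_force: [0.1, -0.2, 0.8]
grip_width: 1.002
grasp_force: 0.0
[ 0.44691596 -0.27348915  0.46518858] 0.015208973693664923 [-0.91  0.53  0.24  1.78  0.64 -2.3 ]
t73.0 tcp [ 0.4473 -0.2747  0.2639] x [-0.241 -0.663 -0.708] y [-0.941  0.339  0.004] z [ 0.238  0.667 -0.706] F [ 1.2 -0.9  0.5] g 1.003 0.0
 turn [ 0.003  0.002 -0.002]  target tcp [ 0.4544 -0.2589  0.0119]  shift cm in old axes [16.63 -0.23 19.  ] in new axes [16.59 -0.14 19.03] wrist q1 P q5 q6 [-0.88  2.04 -0.65 -2.27]
1.2505867454908701
t73.0 tcp [ 0.4473 -0.2747  0.2639] x [-0.241 -0.663 -0.708] y [-0.941  0.339  0.004] z [ 0.238  0.667 -0.706] F [ 1.2 -0.9  0.5] g 1.003 0.0
 turn [-0.015  0.002 -0.02 ]  target tcp [ 0.452  -0.2583  0.0119]  shift cm in old axes [16.65  0.03 18.98] in new axes [16.61  0.07 19.02] wrist q1 P q5 q6 [-0.88  2.06 -0.64 -2.3 ]
```

```bash
python3 -m creep '[{"dx":0,"dy":0,"dz":0,"wx":-0.015,"wy":0.002,"wz":-0.02},{"dx":3.4,"dy":0,"dz":2.2,"wx":0,"wy":0,"wz":0},{"dx":3.4,"dy":0,"dz":2.2,"wx":0,"wy":0,"wz":0},{"dx":3.4,"dy":0,"dz":2.2,"wx":0,"wy":0,"wz":0},{"dx":3.4,"dy":0,"dz":2.2,"wx":0,"wy":0,"wz":0},{"dx":3,"dy":0,"dz":2.2,"wx":0,"wy":0,"wz":0},{"dx":0,"dy":0,"dz":0,"wx":0,"wy":0,"wz":0},{"dx":0,"dy":0,"dz":0,"wx":0,"wy":0,"wz":0},{"dx":0,"dy":0,"dz":0,"wx":0,"wy":0,"wz":0},{"dx":0,"dy":0,"dz":0,"wx":0,"wy":0,"wz":0}]' 1 30
python3 - <<'E'
from h import *
c=snap("wrist","w21"); x,e=fit(c,c["frame"],standing,(.447,-.2735,.465)); print(x,e,bot.get_obs()["q"].round(2))
a=1.2505; go([.447,-.2735,.028],tool(a,np.pi/4,0)); go([x[0],x[1],.028],tool(a,np.pi/4,0))
E
```

```text
clock: 74.2
tcp_pos: [0.4366, -0.3122, 0.0719]
tool_rot: [-0.542, 0.748, 0.222, 0.311]
contact_force: [-0.3, -0.0, 0.3]
grip_width: 1.001
grasp_force: 0.0
[ 0.44774558 -0.27189013  0.48288343] 0.011761072878065996 [-0.95  0.71  0.06  1.45  0.61 -2.38]
t74.2 tcp [ 0.4365 -0.3121  0.0716] x [-0.218 -0.673 -0.706] y [-0.95   0.313 -0.005] z [ 0.225  0.669 -0.708] F [ 0.1 -0.1  1.1] g 0.998 0.0
 turn [-0.003 -0.001  0.005]  target tcp [ 0.4521 -0.2583  0.0119]  shift cm in old axes [0.25 0.24 8.18] in new axes [0.26 0.22 8.18] wrist q1 P q5 q6 [-0.88  2.06 -0.64 -2.29]
t74.2 tcp [ 0.4365 -0.3121  0.0716] x [-0.218 -0.673 -0.706] y [-0.95   0.313 -0.005] z [ 0.225  0.669 -0.708] F [ 0.1 -0.1  1.1] g 0.998 0.0
 turn [-0.003 -0.001  0.005]  target tcp [ 0.4528 -0.2567  0.0119]  shift cm in old axes [0.12 0.22 8.3 ] in new axes [0.14 0.2  8.3 ] wrist q1 P q5 q6 [-0.88  2.06 -0.64 -2.29]
```

Then advance, grip and lift, and start the roll.

```bash
python3 -m creep '[{"dx":0.15,"dy":0.2,"dz":2,"wx":0,"wy":0,"wz":0},{"dx":0,"dy":0,"dz":2,"wx":0,"wy":0,"wz":0},{"dx":0,"dy":0,"dz":2,"wx":0,"wy":0,"wz":0},{"dx":0,"dy":0,"dz":1.4,"wx":0,"wy":0,"wz":0},{"dx":0,"dy":0,"dz":0.8,"wx":0,"wy":0,"wz":0},{"dx":0,"dy":0,"dz":0,"wx":0,"wy":0,"wz":0},{"dx":0,"dy":0,"dz":0,"wx":0,"wy":0,"wz":0},{"dx":0,"dy":0,"dz":0,"wx":0,"wy":0,"wz":0},{"dx":0,"dy":0,"dz":0,"wx":0,"wy":0,"wz":0},{"dx":0,"dy":0,"dz":0,"wx":0,"wy":0,"wz":0}]' 1 30
python3 -m creep '[{"dx":0,"dy":0,"dz":0,"wx":0,"wy":0,"wz":0},{"dx":0,"dy":0,"dz":0,"wx":0,"wy":0,"wz":0},{"dx":0,"dy":0,"dz":0,"wx":0,"wy":0,"wz":0},{"dx":0,"dy":0,"dz":0,"wx":0,"wy":0,"wz":0},{"dx":0,"dy":0,"dz":0,"wx":0,"wy":0,"wz":0},{"dx":0,"dy":0,"dz":0,"wx":0,"wy":0,"wz":0},{"dx":0,"dy":0,"dz":0,"wx":0,"wy":0,"wz":0},{"dx":0,"dy":0,"dz":0,"wx":0,"wy":0,"wz":0},{"dx":0,"dy":0,"dz":0,"wx":0,"wy":0,"wz":0},{"dx":0,"dy":0,"dz":0,"wx":0,"wy":0,"wz":0}]' -1 30
python3 - <<'E'
from h import *
o,r=st(); print(bot.get_obs()["q"].round(2), "off",(r.T@(np.array([.4475,-.2723,.027])-o["tcp_pos"])).round(4))
E
```

```text
clock: 75.5
tcp_pos: [0.4524, -0.2575, 0.0118]
tool_rot: [-0.542, 0.748, 0.222, 0.311]
contact_force: [0.2, -0.9, 0.1]
grip_width: 1.001
grasp_force: 0.0
clock: 76.75
tcp_pos: [0.4524, -0.2574, 0.0118]
tool_rot: [-0.542, 0.748, 0.223, 0.311]
contact_force: [-1.5, -1.5, 4.9]
grip_width: 0.58
grasp_force: 30.1
t76.8 tcp [ 0.4524 -0.2574  0.0118] x [-0.219 -0.672 -0.707] y [-0.949  0.314 -0.004] z [ 0.225  0.67  -0.707] F [-1.5 -1.5  4.9] g 0.58 30.1
[-0.88  0.72 -0.1   1.23  0.64 -2.3 ] off [ 0.0004 -0.0001 -0.0219]
```

```bash
python3 -m creep '[{"dx":-1.5,"dy":0,"dz":-1.5,"wx":0,"wy":0,"wz":0},{"dx":-2.3,"dy":0,"dz":-2.3,"wx":0,"wy":0,"wz":0},{"dx":-2.3,"dy":0,"dz":-2.3,"wx":0,"wy":0,"wz":0},{"dx":-0.9,"dy":0,"dz":-0.9,"wx":0,"wy":0,"wz":0},{"dx":0,"dy":0,"dz":0,"wx":0,"wy":0,"wz":0.174},{"dx":0,"dy":0,"dz":0,"wx":0,"wy":0,"wz":0.174},{"dx":0,"dy":0,"dz":0,"wx":0,"wy":0,"wz":0.174},{"dx":0,"dy":0,"dz":0,"wx":0,"wy":0,"wz":0.174},{"dx":0,"dy":0,"dz":0,"wx":0,"wy":0,"wz":0.174},{"dx":0,"dy":0,"dz":0,"wx":0,"wy":0,"wz":0.174}]' -1 30
python3 -m creep '[{"dx":0,"dy":0,"dz":0,"wx":0,"wy":0,"wz":0.175},{"dx":0,"dy":0,"dz":0,"wx":0,"wy":0,"wz":0.175},{"dx":0,"dy":0,"dz":0,"wx":0,"wy":0,"wz":0.175},{"dx":0,"dy":0,"dz":0,"wx":0,"wy":0,"wz":0.175},{"dx":0,"dy":0,"dz":0,"wx":0,"wy":0,"wz":0.175},{"dx":0,"dy":0,"dz":0,"wx":0,"wy":0,"wz":0.175},{"dx":0,"dy":0,"dz":0,"wx":0,"wy":0,"wz":0.175},{"dx":0,"dy":0,"dz":0,"wx":0,"wy":0,"wz":0.175},{"dx":0,"dy":0,"dz":0,"wx":0,"wy":0,"wz":0.175},{"dx":0,"dy":0,"dz":0,"wx":0,"wy":0,"wz":0.175}]'
python3 -m creep '[{"dx":0,"dy":0,"dz":0,"wx":0,"wy":0,"wz":0.174},{"dx":0,"dy":0,"dz":0,"wx":0,"wy":0,"wz":0.174},{"dx":0,"dy":0,"dz":0,"wx":0,"wy":0,"wz":0},{"dx":0,"dy":0,"dz":0,"wx":0,"wy":0,"wz":0},{"dx":0,"dy":0,"dz":0,"wx":0,"wy":0,"wz":0},{"dx":0,"dy":0,"dz":0,"wx":0,"wy":0,"wz":0},{"dx":0,"dy":0,"dz":0,"wx":0,"wy":0,"wz":0},{"dx":0,"dy":0,"dz":0,"wx":0,"wy":0,"wz":0},{"dx":0,"dy":0,"dz":0,"wx":0,"wy":0,"wz":0},{"dx":0,"dy":0,"dz":0,"wx":0,"wy":0,"wz":0}]'
python3 - <<'E'
from h import *
o,r=st(); print(bot.get_obs()["q"].round(2)); put([.447,-.272,.0275],tool(1.245,np.pi/4-.0555,1),(.0004,0,-.0219))
E
```

```text
clock: 78.0
tcp_pos: [0.4518, -0.257, 0.1095]
tool_rot: [-0.094, 0.919, 0.349, 0.157]
contact_force: [-0.4, 0.2, -1.2]
grip_width: 0.586
grasp_force: 31.0
clock: 79.25
tcp_pos: [0.4518, -0.257, 0.1095]
tool_rot: [0.645, 0.661, 0.344, -0.167]
contact_force: [0.7, -0.1, -1.6]
grip_width: 0.584
grasp_force: 30.9
clock: 80.5
tcp_pos: [0.452, -0.2572, 0.1107]
tool_rot: [0.748, 0.542, 0.311, -0.223]
contact_force: [-1.0, -0.7, -0.8]
grip_width: 0.58
grasp_force: 30.9
t80.5 tcp [ 0.452  -0.2572  0.1107] x [0.22  0.672 0.707] y [ 0.949 -0.314  0.004] z [ 0.225  0.67  -0.707] F [-1.  -0.7 -0.8] g 0.58 30.9
[-0.88  0.62 -0.01  1.43  0.64  0.84]
t80.5 tcp [ 0.452  -0.2572  0.1107] x [0.22  0.672 0.707] y [ 0.949 -0.314  0.004] z [ 0.225  0.67  -0.707] F [-1.  -0.7 -0.8] g 0.58 30.9
 turn [-0.002  0.056  0.007]  target tcp [ 0.4521 -0.2568  0.0126]  shift cm in new axes [-7.28 -0.    6.57]
```

```bash
python3 - <<'E'
from h import *
put([.447,-.272,.0285],tool(1.245,np.pi/4+.0555,1),(.0004,0,-.0219))
E
```

```text
t80.5 tcp [ 0.452  -0.2572  0.1107] x [0.22  0.672 0.707] y [ 0.949 -0.314  0.004] z [ 0.225  0.67  -0.707] F [-1.  -0.7 -0.8] g 0.58 30.9
 turn [-0.002 -0.055  0.007]  target tcp [ 0.4516 -0.2584  0.0119]  shift cm in new axes [-6.68 -0.    7.27]
```

```bash
python3 -m creep '[{"dx":0,"dy":0,"dz":0,"wx":0,"wy":-0.055,"wz":0},{"dx":-1.8,"dy":0,"dz":2,"wx":0,"wy":0,"wz":0},{"dx":-1.8,"dy":0,"dz":2,"wx":0,"wy":0,"wz":0},{"dx":-1.6,"dy":0,"dz":1.7,"wx":0,"wy":0,"wz":0},{"dx":-0.8,"dy":0,"dz":0.8,"wx":0,"wy":0,"wz":0},{"dx":-0.4,"dy":0,"dz":0.45,"wx":0,"wy":0,"wz":0},{"dx":-0.28,"dy":0,"dz":0.32,"wx":0,"wy":0,"wz":0},{"dx":0,"dy":0,"dz":0,"wx":0,"wy":0,"wz":0},{"dx":0,"dy":0,"dz":0,"wx":0,"wy":0,"wz":0},{"dx":0,"dy":0,"dz":0,"wx":0,"wy":0,"wz":0}]' -1 30
python3 -m creep '[{"dx":-0.07,"dy":0,"dz":0.07,"wx":0,"wy":0,"wz":0},{"dx":0,"dy":0,"dz":0,"wx":0,"wy":0,"wz":0},{"dx":-0.07,"dy":0,"dz":0.07,"wx":0,"wy":0,"wz":0},{"dx":0,"dy":0,"dz":0,"wx":0,"wy":0,"wz":0},{"dx":0,"dy":0,"dz":0,"wx":0,"wy":0,"wz":0},{"dx":0,"dy":0,"dz":0,"wx":0,"wy":0,"wz":0},{"dx":0,"dy":0,"dz":0,"wx":0,"wy":0,"wz":0},{"dx":0,"dy":0,"dz":0,"wx":0,"wy":0,"wz":0},{"dx":0,"dy":0,"dz":0,"wx":0,"wy":0,"wz":0},{"dx":0,"dy":0,"dz":0,"wx":0,"wy":0,"wz":0}]' -1 30
```

```text
clock: 81.75
tcp_pos: [0.4521, -0.2586, 0.0123]
tool_rot: [0.757, 0.548, 0.29, -0.207]
contact_force: [-0.1, -0.9, -1.4]
grip_width: 0.585
grasp_force: 30.9
clock: 83.0
tcp_pos: [0.4519, -0.2586, 0.01]
tool_rot: [0.757, 0.548, 0.29, -0.208]
contact_force: [0.4, -0.9, -0.3]
grip_width: 0.583
grasp_force: 30.9
```

```bash
python3 -m creep '[{"dx":-0.07,"dy":0,"dz":0.08,"wx":0,"wy":0,"wz":0},{"dx":0,"dy":0,"dz":0,"wx":0,"wy":0,"wz":0},{"dx":-0.03,"dy":0,"dz":0.03,"wx":0,"wy":0,"wz":0},{"dx":0,"dy":0,"dz":0,"wx":0,"wy":0,"wz":0},{"dx":0,"dy":0,"dz":0,"wx":0,"wy":0,"wz":0},{"dx":0,"dy":0,"dz":0,"wx":0,"wy":0,"wz":0},{"dx":0,"dy":0,"dz":0,"wx":0,"wy":0,"wz":0},{"dx":0,"dy":0,"dz":0,"wx":0,"wy":0,"wz":0},{"dx":0,"dy":0,"dz":0,"wx":0,"wy":0,"wz":0},{"dx":0,"dy":0,"dz":0,"wx":0,"wy":0,"wz":0}]' -1 30
```

```text
clock: 84.25
tcp_pos: [0.452, -0.2586, 0.0085]
tool_rot: [0.757, 0.548, 0.29, -0.208]
contact_force: [-0.0, 0.0, -1.6]
grip_width: 0.59
grasp_force: 30.9
```

```bash
python3 -m creep '[{"dx":0,"dy":0,"dz":0,"wx":0,"wy":0,"wz":0},{"dx":0,"dy":0,"dz":0,"wx":0,"wy":0,"wz":0},{"dx":0,"dy":0,"dz":0,"wx":0,"wy":0,"wz":0},{"dx":0,"dy":0,"dz":0,"wx":0,"wy":0,"wz":0},{"dx":0.7,"dy":0,"dz":-0.75,"wx":0,"wy":0,"wz":0},{"dx":1.3,"dy":0,"dz":-1.5,"wx":0,"wy":0,"wz":0},{"dx":1.3,"dy":0,"dz":-1.5,"wx":0,"wy":0,"wz":0},{"dx":1.3,"dy":0,"dz":-1.5,"wx":0,"wy":0,"wz":0},{"dx":3.2,"dy":0,"dz":-3.6,"wx":0,"wy":0,"wz":0},{"dx":3.2,"dy":0,"dz":-3.6,"wx":0,"wy":0,"wz":0}]' 0.5 30
python3 -m creep '[{"dx":2.7,"dy":0,"dz":-3,"wx":0,"wy":0,"wz":0},{"dx":0,"dy":0,"dz":0,"wx":0,"wy":-0.168,"wz":0},{"dx":0,"dy":0,"dz":0,"wx":0,"wy":-0.168,"wz":0},{"dx":0,"dy":0,"dz":0,"wx":0,"wy":-0.168,"wz":0},{"dx":0,"dy":0,"dz":0,"wx":0,"wy":-0.168,"wz":0},{"dx":0,"dy":0,"dz":0,"wx":0,"wy":0,"wz":0},{"dx":0,"dy":0,"dz":0,"wx":0,"wy":0,"wz":0},{"dx":0,"dy":0,"dz":0,"wx":0,"wy":0,"wz":0},{"dx":0,"dy":0,"dz":0,"wx":0,"wy":0,"wz":0},{"dx":0,"dy":0,"dz":0,"wx":0,"wy":0,"wz":0}]' 1 30
python3 - <<'E'
from h import *
c=snap("wrist","w22"); print(fit(c,c["frame"],lying,(.447,-.272,-1.9)))
for n in("scene","side"):
    q=snap(n,n+"22"); print(fit(q,q["frame"],lying,(.447,-.272,-1.9)))
st()
E
```

```text
clock: 85.5
tcp_pos: [0.4508, -0.2592, 0.1766]
tool_rot: [0.757, 0.548, 0.29, -0.208]
contact_force: [0.1, -0.9, 0.7]
grip_width: 0.752
grasp_force: 0.0
clock: 86.75
tcp_pos: [0.4507, -0.2599, 0.2146]
tool_rot: [0.811, 0.585, 0.025, -0.016]
contact_force: [0.6, -0.4, 0.6]
grip_width: 0.998
grasp_force: 0.0
(array([ 0.44808853, -0.27402797, -1.88944616]), np.float64(0.01911529223378703))
(array([ 0.44868095, -0.27530792, -1.94523184]), np.float64(0.03672230652503793))
(array([ 0.45012381, -0.26992321, -1.86304725]), np.float64(0.03327596098680436))
t86.9 tcp [ 0.4508 -0.2595  0.2148] x [0.314 0.948 0.058] y [ 0.949 -0.314  0.003] z [ 0.022  0.054 -0.998] F [-0.5 -0.3  0.8] g 0.999 0.0
```

```bash
python3 -m creep '[{"dx":0,"dy":0,"dz":0,"wx":0,"wy":-0.168,"wz":0},{"dx":0,"dy":0,"dz":0,"wx":0,"wy":-0.168,"wz":0},{"dx":0,"dy":0,"dz":0,"wx":0,"wy":-0.168,"wz":0},{"dx":0,"dy":0,"dz":0,"wx":0,"wy":-0.168,"wz":0},{"dx":0,"dy":0,"dz":0,"wx":0,"wy":-0.168,"wz":0},{"dx":0,"dy":0,"dz":0,"wx":0,"wy":0,"wz":0},{"dx":0,"dy":0,"dz":0,"wx":0,"wy":0,"wz":0},{"dx":0,"dy":0,"dz":0,"wx":0,"wy":0,"wz":0},{"dx":0,"dy":0,"dz":0,"wx":0,"wy":0,"wz":0},{"dx":0,"dy":0,"dz":0,"wx":0,"wy":0,"wz":0}]' 1 30
python3 - <<'E'
from h import *
print(bot.get_obs()["q"].round(2)); c=snap("wrist","w23"); x,e=fit(c,c["frame"],lying,(.448,-.274,-1.89)); print(x,e)
p=np.array([x[0]-.004*np.cos(x[2]),x[1]-.004*np.sin(x[2]),.026]); go(p,tool(x[2],np.pi/4,0))
E
```

```text
clock: 88.15
tcp_pos: [0.4507, -0.2598, 0.2154]
tool_rot: [0.75, 0.54, -0.307, 0.225]
contact_force: [-0.6, 0.2, -0.5]
grip_width: 0.998
grasp_force: 0.0
[-0.1   0.34 -0.16  1.28 -0.76  1.87]
[ 0.44822322 -0.27354983 -1.87695909] 0.010412451781716165
t88.2 tcp [ 0.4507 -0.2597  0.2153] x [ 0.226  0.673 -0.704] y [ 0.949 -0.315  0.004] z [-0.219 -0.669 -0.71 ] F [-0.8  0.6 -0.7] g 1.002 0.0
 turn [-0.007 -0.004 -0.013]  target tcp [ 0.4446 -0.285   0.0099]  shift cm in old axes [12.62  0.12 16.41] in new axes [12.68  0.18 16.36] wrist q1 P q5 q6 [-0.15  1.72  0.77  1.79]
```

```bash
python3 -m creep '[{"dx":0,"dy":0,"dz":0,"wx":-0.007,"wy":-0.004,"wz":-0.013},{"dx":3.1,"dy":0.1,"dz":2.1,"wx":0,"wy":0,"wz":0},{"dx":3.2,"dy":0.1,"dz":2.1,"wx":0,"wy":0,"wz":0},{"dx":3.2,"dy":0,"dz":2.1,"wx":0,"wy":0,"wz":0},{"dx":3.15,"dy":0,"dz":2.1,"wx":0,"wy":0,"wz":0},{"dx":0,"dy":0,"dz":0,"wx":0,"wy":0,"wz":0},{"dx":0,"dy":0,"dz":0,"wx":0,"wy":0,"wz":0},{"dx":0,"dy":0,"dz":0,"wx":0,"wy":0,"wz":0},{"dx":0,"dy":0,"dz":0,"wx":0,"wy":0,"wz":0},{"dx":0,"dy":0,"dz":0,"wx":0,"wy":0,"wz":0}]' 1 30
python3 - <<'E'
from h import *
c=snap("wrist","w24"); x,e=fit(c,c["frame"],lying,(.448,-.2735,-1.877)); print(x,e)
p=np.array([x[0]-.004*np.cos(x[2]),x[1]-.004*np.sin(x[2]),.026]); go(p,tool(x[2],np.pi/4,0))
E
```

```text
clock: 89.45
tcp_pos: [0.462, -0.2314, 0.0667]
tool_rot: [0.745, 0.546, -0.309, 0.227]
contact_force: [0.4, 0.2, -0.6]
grip_width: 1.002
grasp_force: 0.0
[ 0.44754478 -0.27561189 -1.8824518 ] 0.4257719362759635
t89.5 tcp [ 0.4619 -0.2314  0.0665] x [ 0.213  0.674 -0.707] y [ 0.954 -0.301  0.   ] z [-0.213 -0.675 -0.707] F [-0.2  0.3  0.4] g 1.0 0.0
 turn [0.005 0.    0.004]  target tcp [ 0.4438 -0.2871  0.0099]  shift cm in old axes [-0.13 -0.05  8.14] in new axes [-0.14 -0.01  8.14] wrist q1 P q5 q6 [-0.16  1.72  0.77  1.79]
```

```bash
python3 -m creep '[{"dx":0,"dy":0,"dz":2,"wx":0,"wy":0,"wz":0},{"dx":0,"dy":0,"dz":2,"wx":0,"wy":0,"wz":0},{"dx":0,"dy":0,"dz":2,"wx":0,"wy":0,"wz":0},{"dx":0,"dy":0,"dz":1.2,"wx":0,"wy":0,"wz":0},{"dx":0,"dy":0,"dz":0.8,"wx":0,"wy":0,"wz":0},{"dx":0,"dy":0,"dz":0,"wx":0,"wy":0,"wz":0},{"dx":0,"dy":0,"dz":0,"wx":0,"wy":0,"wz":0},{"dx":0,"dy":0,"dz":0,"wx":0,"wy":0,"wz":0},{"dx":0,"dy":0,"dz":0,"wx":0,"wy":0,"wz":0},{"dx":0,"dy":0,"dz":0,"wx":0,"wy":0,"wz":0}]' 1 30
python3 -m creep '[{"dx":0,"dy":0,"dz":0,"wx":0,"wy":0,"wz":0},{"dx":0,"dy":0,"dz":0,"wx":0,"wy":0,"wz":0},{"dx":0,"dy":0,"dz":0,"wx":0,"wy":0,"wz":0},{"dx":0,"dy":0,"dz":0,"wx":0,"wy":0,"wz":0},{"dx":0,"dy":0,"dz":0,"wx":0,"wy":0,"wz":0},{"dx":0,"dy":0,"dz":0,"wx":0,"wy":0,"wz":0},{"dx":0,"dy":0,"dz":0,"wx":0,"wy":0,"wz":0},{"dx":0,"dy":0,"dz":0,"wx":0,"wy":0,"wz":0},{"dx":0,"dy":0,"dz":0,"wx":0,"wy":0,"wz":0},{"dx":0,"dy":0,"dz":0,"wx":0,"wy":0,"wz":0}]' -1 30
python3 - <<'E'
from h import *
o,r=st(); print(bot.get_obs()["q"].round(2), "off",(r.T@(np.array([.4482,-.2738,.0245])-o["tcp_pos"])).round(4))
E
```

```text
clock: 90.75
tcp_pos: [0.4448, -0.2852, 0.0096]
tool_rot: [0.745, 0.546, -0.309, 0.226]
contact_force: [-0.0, -0.7, 0.6]
grip_width: 0.999
grasp_force: 0.0
clock: 92.0
tcp_pos: [0.4447, -0.2853, 0.0098]
tool_rot: [0.745, 0.546, -0.309, 0.226]
contact_force: [-0.4, 2.8, 4.1]
grip_width: 0.573
grasp_force: 31.0
t92.0 tcp [ 0.4447 -0.2853  0.0098] x [ 0.212  0.674 -0.708] y [ 0.954 -0.3   -0.   ] z [-0.213 -0.675 -0.707] F [-0.4  2.8  4.1] g 0.573 31.0
[-0.15  0.55 -0.44  0.73 -0.77  1.79] off [-0.0019 -0.0001 -0.0189]
```

```bash
python3 -m creep '[{"dx":-1.5,"dy":0,"dz":-1.5,"wx":0,"wy":0,"wz":0},{"dx":-2.3,"dy":0,"dz":-2.3,"wx":0,"wy":0,"wz":0},{"dx":-2.3,"dy":0,"dz":-2.3,"wx":0,"wy":0,"wz":0},{"dx":-0.9,"dy":0,"dz":-0.9,"wx":0,"wy":0,"wz":0},{"dx":0,"dy":0,"dz":0,"wx":0,"wy":0,"wz":-0.174},{"dx":0,"dy":0,"dz":0,"wx":0,"wy":0,"wz":-0.174},{"dx":0,"dy":0,"dz":0,"wx":0,"wy":0,"wz":-0.174},{"dx":0,"dy":0,"dz":0,"wx":0,"wy":0,"wz":-0.174},{"dx":0,"dy":0,"dz":0,"wx":0,"wy":0,"wz":-0.174},{"dx":0,"dy":0,"dz":0,"wx":0,"wy":0,"wz":-0.174}]' -1 30
python3 -m creep '[{"dx":0,"dy":0,"dz":0,"wx":0,"wy":0,"wz":-0.175},{"dx":0,"dy":0,"dz":0,"wx":0,"wy":0,"wz":-0.175},{"dx":0,"dy":0,"dz":0,"wx":0,"wy":0,"wz":-0.175},{"dx":0,"dy":0,"dz":0,"wx":0,"wy":0,"wz":-0.175},{"dx":0,"dy":0,"dz":0,"wx":0,"wy":0,"wz":-0.175},{"dx":0,"dy":0,"dz":0,"wx":0,"wy":0,"wz":-0.175},{"dx":0,"dy":0,"dz":0,"wx":0,"wy":0,"wz":-0.175},{"dx":0,"dy":0,"dz":0,"wx":0,"wy":0,"wz":-0.175},{"dx":0,"dy":0,"dz":0,"wx":0,"wy":0,"wz":-0.175},{"dx":0,"dy":0,"dz":0,"wx":0,"wy":0,"wz":-0.175}]'
python3 -m creep '[{"dx":0,"dy":0,"dz":0,"wx":0,"wy":0,"wz":-0.174},{"dx":0,"dy":0,"dz":0,"wx":0,"wy":0,"wz":-0.174},{"dx":0,"dy":0,"dz":0,"wx":0,"wy":0.056,"wz":0},{"dx":0,"dy":0,"dz":0,"wx":0,"wy":0,"wz":0},{"dx":0,"dy":0,"dz":0,"wx":0,"wy":0,"wz":0},{"dx":0,"dy":0,"dz":0,"wx":0,"wy":0,"wz":0},{"dx":0,"dy":0,"dz":0,"wx":0,"wy":0,"wz":0},{"dx":0,"dy":0,"dz":0,"wx":0,"wy":0,"wz":0},{"dx":0,"dy":0,"dz":0,"wx":0,"wy":0,"wz":0},{"dx":0,"dy":0,"dz":0,"wx":0,"wy":0,"wz":0}]'
python3 - <<'E'
from h import *
print(bot.get_obs()["q"].round(2)); put([.445,-.28,.031],tool(-1.876,.73,1),(-.002,0,-.0189))
E
```

```text
clock: 93.25
tcp_pos: [0.4444, -0.2851, 0.1075]
tool_rot: [0.371, 0.846, -0.381, 0.04]
contact_force: [-0.5, -0.3, -1.1]
grip_width: 0.573
grasp_force: 31.5
clock: 94.5
tcp_pos: [0.4444, -0.2851, 0.1074]
tool_rot: [-0.412, 0.827, -0.275, -0.266]
contact_force: [-0.1, -0.0, -0.9]
grip_width: 0.571
grasp_force: 31.5
clock: 95.75
tcp_pos: [0.4448, -0.2852, 0.1086]
tool_rot: [-0.54, 0.736, -0.241, -0.33]
contact_force: [-0.4, 0.2, -1.8]
grip_width: 0.572
grasp_force: 31.5
[-0.13  0.45 -0.34  0.98 -0.82 -1.31]
t95.8 tcp [ 0.4448 -0.2852  0.1086] x [-0.2   -0.636  0.746] y [-0.954  0.3    0.001] z [-0.224 -0.711 -0.666] F [-0.4  0.2 -1.8] g 0.572 31.5
 turn [ 0.    -0.001  0.001]  target tcp [ 0.4404 -0.2947  0.0199]  shift cm in new axes [-5.92  0.14  6.69]
```

```bash
python3 -m creep '[{"dx":-1.5,"dy":0,"dz":1.8,"wx":0,"wy":0,"wz":0},{"dx":-1.5,"dy":0,"dz":1.8,"wx":0,"wy":0,"wz":0},{"dx":-1.4,"dy":0,"dz":1.6,"wx":0,"wy":0,"wz":0},{"dx":-0.8,"dy":0.1,"dz":0.8,"wx":0,"wy":0,"wz":0},{"dx":-0.4,"dy":0,"dz":0.4,"wx":0,"wy":0,"wz":0},{"dx":-0.3,"dy":0,"dz":0.3,"wx":0,"wy":0,"wz":0},{"dx":0,"dy":0,"dz":0,"wx":0,"wy":0,"wz":0},{"dx":0,"dy":0,"dz":0,"wx":0,"wy":0,"wz":0},{"dx":0,"dy":0,"dz":0,"wx":0,"wy":0,"wz":0},{"dx":0,"dy":0,"dz":0,"wx":0,"wy":0,"wz":0}]' -1 30
python3 -m creep '[{"dx":-0.1,"dy":0,"dz":0.1,"wx":0,"wy":0,"wz":0},{"dx":0,"dy":0,"dz":0,"wx":0,"wy":0,"wz":0},{"dx":-0.1,"dy":0,"dz":0.1,"wx":0,"wy":0,"wz":0},{"dx":0,"dy":0,"dz":0,"wx":0,"wy":0,"wz":0},{"dx":0,"dy":0,"dz":0,"wx":0,"wy":0,"wz":0},{"dx":0,"dy":0,"dz":0,"wx":0,"wy":0,"wz":0},{"dx":0,"dy":0,"dz":0,"wx":0,"wy":0,"wz":0},{"dx":0,"dy":0,"dz":0,"wx":0,"wy":0,"wz":0},{"dx":0,"dy":0,"dz":0,"wx":0,"wy":0,"wz":0},{"dx":0,"dy":0,"dz":0,"wx":0,"wy":0,"wz":0}]' -1 30
```

```text
clock: 97.0
tcp_pos: [0.4407, -0.2951, 0.0201]
tool_rot: [-0.54, 0.736, -0.241, -0.33]
contact_force: [0.4, 0.7, -1.4]
grip_width: 0.574
grasp_force: 31.5
clock: 98.25
tcp_pos: [0.4405, -0.2953, 0.0171]
tool_rot: [-0.54, 0.736, -0.241, -0.33]
contact_force: [0.3, -0.4, 0.1]
grip_width: 0.575
grasp_force: 31.5
```

```bash
python3 -m creep '[{"dx":-0.05,"dy":0,"dz":0.05,"wx":0,"wy":0,"wz":0},{"dx":0,"dy":0,"dz":0,"wx":0,"wy":0,"wz":0},{"dx":-0.05,"dy":0,"dz":0.05,"wx":0,"wy":0,"wz":0},{"dx":0,"dy":0,"dz":0,"wx":0,"wy":0,"wz":0},{"dx":0,"dy":0,"dz":0,"wx":0,"wy":0,"wz":0},{"dx":0,"dy":0,"dz":0,"wx":0,"wy":0,"wz":0},{"dx":0,"dy":0,"dz":0,"wx":0,"wy":0,"wz":0},{"dx":0,"dy":0,"dz":0,"wx":0,"wy":0,"wz":0},{"dx":0,"dy":0,"dz":0,"wx":0,"wy":0,"wz":0},{"dx":0,"dy":0,"dz":0,"wx":0,"wy":0,"wz":0}]' -1 30
```

```text
clock: 99.5
tcp_pos: [0.4405, -0.2954, 0.0163]
tool_rot: [-0.54, 0.736, -0.242, -0.33]
contact_force: [-1.2, 3.0, 6.9]
grip_width: 0.574
grasp_force: 32.1
```

```bash
python3 -m creep '[{"dx":0,"dy":0,"dz":0,"wx":0,"wy":0,"wz":0},{"dx":0,"dy":0,"dz":0,"wx":0,"wy":0,"wz":0},{"dx":0,"dy":0,"dz":0,"wx":0,"wy":0,"wz":0},{"dx":0,"dy":0,"dz":0,"wx":0,"wy":0,"wz":0},{"dx":0.75,"dy":0,"dz":-0.67,"wx":0,"wy":0,"wz":0},{"dx":1.5,"dy":0,"dz":-1.34,"wx":0,"wy":0,"wz":0},{"dx":1.5,"dy":0,"dz":-1.34,"wx":0,"wy":0,"wz":0},{"dx":1.5,"dy":0,"dz":-1.34,"wx":0,"wy":0,"wz":0},{"dx":3.5,"dy":0,"dz":-3.1,"wx":0,"wy":0,"wz":0},{"dx":3.5,"dy":0,"dz":-3.1,"wx":0,"wy":0,"wz":0}]' 0.5 30
python3 -m creep '[{"dx":0,"dy":0,"dz":0,"wx":0,"wy":-0.168,"wz":0},{"dx":0,"dy":0,"dz":0,"wx":0,"wy":-0.168,"wz":0},{"dx":0,"dy":0,"dz":0,"wx":0,"wy":-0.168,"wz":0},{"dx":0,"dy":0,"dz":0,"wx":0,"wy":-0.168,"wz":0},{"dx":0,"dy":0,"dz":0,"wx":0,"wy":-0.168,"wz":0},{"dx":0,"dy":0,"dz":0,"wx":0,"wy":0,"wz":0},{"dx":0,"dy":0,"dz":0,"wx":0,"wy":0,"wz":0},{"dx":0,"dy":0,"dz":0,"wx":0,"wy":0,"wz":0},{"dx":0,"dy":0,"dz":0,"wx":0,"wy":0,"wz":0},{"dx":0,"dy":0,"dz":0,"wx":0,"wy":0,"wz":0}]' 1 30
python3 - <<'E'
from h import *
c=snap("wrist","w25"); x,e=fit(c,c["frame"],inv,(.445,-.28,-1.876)); print(x,e)
go([x[0],x[1],.020],tool(-1.876,np.pi/2,1),0)
for n in("scene","side"):
    q=snap(n,n+"25"); print(fit(q,q["frame"],inv,(.445,-.28,-1.876)))
E
```

```text
clock: 100.75
tcp_pos: [0.4401, -0.2957, 0.1815]
tool_rot: [-0.54, 0.736, -0.241, -0.33]
contact_force: [1.1, -0.1, -0.7]
grip_width: 0.746
grasp_force: 0.0
clock: 102.0
tcp_pos: [0.4408, -0.2951, 0.1796]
tool_rot: [-0.592, 0.806, -0.0, -0.001]
contact_force: [-0.8, 0.8, 0.8]
grip_width: 1.001
grasp_force: 0.0
[ 0.44460714 -0.27872312 -1.87516858] 0.01645813713619445
t102.0 tcp [ 0.4407 -0.2952  0.1796] x [-0.299 -0.954  0.002] y [-0.954  0.299  0.001] z [-0.001 -0.002 -1.   ] F [-0.9 -0.  -0.3] g 0.996 0.0
 turn [ 0.001 -0.002  0.001]  target tcp [ 0.4446 -0.2787  0.02  ]  shift cm in old axes [-1.73  0.11 15.96] in new axes [-1.69  0.13 15.96] wrist q1 P q5 q6 [-0.56  1.57  0.   -1.83]
(array([ 0.44672499, -0.28152966, -2.05402972]), np.float64(0.044083300895289994))
(array([ 0.44744174, -0.27609249, -1.71601275]), np.float64(0.04500266287946032))
```

```bash
python3 -m creep '[{"dx":-1.7,"dy":0.12,"dz":2,"wx":0,"wy":0,"wz":0},{"dx":0,"dy":0,"dz":4,"wx":0,"wy":0,"wz":0},{"dx":0,"dy":0,"dz":4,"wx":0,"wy":0,"wz":0},{"dx":0,"dy":0,"dz":4,"wx":0,"wy":0,"wz":0},{"dx":0,"dy":0,"dz":1.4,"wx":0,"wy":0,"wz":0},{"dx":0,"dy":0,"dz":0.6,"wx":0,"wy":0,"wz":0},{"dx":0,"dy":0,"dz":0,"wx":0,"wy":0,"wz":0},{"dx":0,"dy":0,"dz":0,"wx":0,"wy":0,"wz":0},{"dx":0,"dy":0,"dz":0,"wx":0,"wy":0,"wz":0},{"dx":0,"dy":0,"dz":0,"wx":0,"wy":0,"wz":0}]' 1 30
python3 -m creep '[{"dx":0,"dy":0,"dz":0,"wx":0,"wy":0,"wz":0},{"dx":0,"dy":0,"dz":0,"wx":0,"wy":0,"wz":0},{"dx":0,"dy":0,"dz":0,"wx":0,"wy":0,"wz":0},{"dx":0,"dy":0,"dz":0,"wx":0,"wy":0,"wz":0},{"dx":0,"dy":0,"dz":0,"wx":0,"wy":0,"wz":0},{"dx":0,"dy":0,"dz":0,"wx":0,"wy":0,"wz":0},{"dx":0,"dy":0,"dz":0,"wx":0,"wy":0,"wz":0},{"dx":0,"dy":0,"dz":-2,"wx":0,"wy":0,"wz":0},{"dx":0,"dy":0,"dz":-5,"wx":0,"wy":0,"wz":0},{"dx":0,"dy":0,"dz":-5,"wx":0,"wy":0,"wz":0}]' -1 30
python3 - <<'E'
from h import *
go([.6317,-.1628,.085],down(-.012),0)
E
```

```text
clock: 103.4
tcp_pos: [0.4445, -0.2795, 0.02]
tool_rot: [-0.592, 0.806, -0.001, -0.001]
contact_force: [0.3, 0.5, -0.5]
grip_width: 1.003
grasp_force: 0.0
clock: 104.65
tcp_pos: [0.444, -0.2789, 0.1404]
tool_rot: [-0.591, 0.806, 0.0, -0.001]
contact_force: [0.8, -0.3, -2.1]
grip_width: 0.563
grasp_force: 32.1
t104.7 tcp [ 0.444  -0.2789  0.1404] x [-0.3   -0.954  0.001] y [-0.954  0.3    0.002] z [-0.002 -0.001 -1.   ] F [ 0.8 -0.3 -2.1] g 0.563 32.1
 turn [ 1.000e-03 -3.000e-03  1.278e+00]  target tcp [ 0.6317 -0.1628  0.085 ]  shift cm in old axes [-16.72 -14.43   5.49] in new axes [-18.63  11.84   5.54] wrist q1 P q5 q6 [-0.25  1.57 -0.   -0.24]
```

```bash
python3 -m creep '[{"dx":0,"dy":0,"dz":0,"wx":0,"wy":0,"wz":0.1826},{"dx":0,"dy":0,"dz":0,"wx":0,"wy":0,"wz":0.1826},{"dx":0,"dy":0,"dz":0,"wx":0,"wy":0,"wz":0.1826},{"dx":0,"dy":0,"dz":0,"wx":0,"wy":0,"wz":0.1826},{"dx":0,"dy":0,"dz":0,"wx":0,"wy":0,"wz":0.1826},{"dx":0,"dy":0,"dz":0,"wx":0,"wy":0,"wz":0.1826},{"dx":0,"dy":0,"dz":0,"wx":0,"wy":0,"wz":0.1826},{"dx":-3.5,"dy":2.2,"dz":0,"wx":0,"wy":0,"wz":0},{"dx":-4.5,"dy":2.9,"dz":0,"wx":0,"wy":0,"wz":0},{"dx":-4.5,"dy":2.9,"dz":0,"wx":0,"wy":0,"wz":0}]' -1 30
python3 -m creep '[{"dx":-3.6,"dy":2.2,"dz":0,"wx":0,"wy":0,"wz":0},{"dx":-2.5,"dy":1.6,"dz":0,"wx":0,"wy":0,"wz":0},{"dx":0,"dy":0,"dz":0,"wx":0,"wy":0,"wz":0},{"dx":0,"dy":0,"dz":3,"wx":0,"wy":0,"wz":0},{"dx":0,"dy":0,"dz":2.5,"wx":0,"wy":0,"wz":0},{"dx":0,"dy":0,"dz":0,"wx":0,"wy":0,"wz":0},{"dx":0,"dy":0,"dz":0,"wx":0,"wy":0,"wz":0},{"dx":0,"dy":0,"dz":0,"wx":0,"wy":0,"wz":0},{"dx":0,"dy":0,"dz":0,"wx":0,"wy":0,"wz":0},{"dx":0,"dy":0,"dz":0,"wx":0,"wy":0,"wz":0}]' -1 30
python3 - <<'E'
from h import *
go([.6325,-.1628,.0265],down(-.012),0)
E
```

```text
clock: 105.9
tcp_pos: [0.5715, -0.2, 0.1391]
tool_rot: [0.007, 1.0, -0.001, -0.001]
contact_force: [0.6, -0.2, -0.6]
grip_width: 0.565
grasp_force: 32.1
clock: 107.15
tcp_pos: [0.632, -0.1636, 0.0846]
tool_rot: [0.006, 1.0, -0.001, -0.0]
contact_force: [-0.8, 0.2, -1.2]
grip_width: 0.56
grasp_force: 32.0
t107.2 tcp [ 0.632  -0.1636  0.0846] x [-1.     0.012  0.001] y [ 0.012  1.    -0.002] z [-0.001 -0.002 -1.   ] F [-0.8  0.2 -1.2] g 0.56 32.0
 turn [-0.002 -0.001 -0.   ]  target tcp [ 0.6325 -0.1628  0.0265]  shift cm in old axes [-0.05  0.09  5.81] in new axes [-0.05  0.08  5.81] wrist q1 P q5 q6 [-0.25  1.57 -0.   -0.24]
```

```bash
python3 -m creep '[{"dx":-0.05,"dy":0.09,"dz":2.2,"wx":0,"wy":0,"wz":0},{"dx":0,"dy":0,"dz":1.2,"wx":0,"wy":0,"wz":0},{"dx":0,"dy":0,"dz":0.6,"wx":0,"wy":0,"wz":0},{"dx":0,"dy":0,"dz":0.4,"wx":0,"wy":0,"wz":0},{"dx":0,"dy":0,"dz":0.3,"wx":0,"wy":0,"wz":0},{"dx":0,"dy":0,"dz":0.1,"wx":0,"wy":0,"wz":0},{"dx":0,"dy":0,"dz":0,"wx":0,"wy":0,"wz":0},{"dx":0,"dy":0,"dz":0,"wx":0,"wy":0,"wz":0},{"dx":0,"dy":0,"dz":0,"wx":0,"wy":0,"wz":0},{"dx":0,"dy":0,"dz":0,"wx":0,"wy":0,"wz":0}]' -1 30
python3 -m creep '[{"dx":0,"dy":0,"dz":0.2,"wx":0,"wy":0,"wz":0},{"dx":0,"dy":0,"dz":0.2,"wx":0,"wy":0,"wz":0},{"dx":0,"dy":0,"dz":0.2,"wx":0,"wy":0,"wz":0},{"dx":0,"dy":0,"dz":0.15,"wx":0,"wy":0,"wz":0},{"dx":0,"dy":0,"dz":0,"wx":0,"wy":0,"wz":0},{"dx":0,"dy":0,"dz":0,"wx":0,"wy":0,"wz":0},{"dx":0,"dy":0,"dz":0,"wx":0,"wy":0,"wz":0},{"dx":0,"dy":0,"dz":0,"wx":0,"wy":0,"wz":0},{"dx":0,"dy":0,"dz":0,"wx":0,"wy":0,"wz":0},{"dx":0,"dy":0,"dz":0,"wx":0,"wy":0,"wz":0}]' -1 30
```

```text
clock: 108.4
tcp_pos: [0.6323, -0.1628, 0.0362]
tool_rot: [0.006, 1.0, -0.001, -0.001]
contact_force: [0.2, 0.2, -1.4]
grip_width: 0.565
grasp_force: 32.0
clock: 109.65
tcp_pos: [0.6322, -0.1628, 0.0287]
tool_rot: [0.006, 1.0, -0.001, -0.001]
contact_force: [0.4, -0.2, -1.8]
grip_width: 0.558
grasp_force: 32.0
```

```bash
python3 -m creep '[{"dx":0,"dy":0,"dz":0.15,"wx":0,"wy":0,"wz":0},{"dx":0,"dy":0,"dz":0.1,"wx":0,"wy":0,"wz":0},{"dx":0,"dy":0,"dz":0,"wx":0,"wy":0,"wz":0},{"dx":0,"dy":0,"dz":0,"wx":0,"wy":0,"wz":0},{"dx":0,"dy":0,"dz":0,"wx":0,"wy":0,"wz":0},{"dx":0,"dy":0,"dz":0,"wx":0,"wy":0,"wz":0},{"dx":0,"dy":0,"dz":0,"wx":0,"wy":0,"wz":0},{"dx":0,"dy":0,"dz":0,"wx":0,"wy":0,"wz":0},{"dx":0,"dy":0,"dz":0,"wx":0,"wy":0,"wz":0},{"dx":0,"dy":0,"dz":0,"wx":0,"wy":0,"wz":0}]' -1 30
python3 -m creep '[{"dx":0,"dy":0,"dz":0,"wx":0,"wy":0,"wz":0},{"dx":0,"dy":0,"dz":0,"wx":0,"wy":0,"wz":0},{"dx":0,"dy":0,"dz":0,"wx":0,"wy":0,"wz":0},{"dx":0,"dy":0,"dz":0,"wx":0,"wy":0,"wz":0},{"dx":0,"dy":0,"dz":-1,"wx":0,"wy":0,"wz":0},{"dx":0,"dy":0,"dz":-3,"wx":0,"wy":0,"wz":0},{"dx":0,"dy":0,"dz":-5,"wx":0,"wy":0,"wz":0},{"dx":0,"dy":0,"dz":-5,"wx":0,"wy":0,"wz":0},{"dx":0,"dy":0,"dz":-5,"wx":0,"wy":0,"wz":0},{"dx":0,"dy":0,"dz":0,"wx":0,"wy":0,"wz":0}]' 0.35 30
python3 - <<'E'
from h import *
c=snap("wrist","w26"); o,r=st()
def pk(x,y,az,z=.06): T=inv(x,y,az); T[2,3]=z; return T
p=(.632,-.1628,0.); print([fit(c,c["frame"],lambda x,y,a:pk(x,y,a,z),p)[1].round(4) for z in(.055,.06,.066,.075)],fit(c,c["frame"],pk,p)[0])
for n in("scene","side"):
    q=snap(n,n+"26"); f=q["frame"]; hsv=cv2.cvtColor(f,cv2.COLOR_RGB2HSV)
    m=((hsv[...,1]<60)&(hsv[...,2]>130)).astype(np.uint8); k,l,s,cc=cv2.connectedComponentsWithStats(m)
    for i in range(1,k):
        if s[i,4]>60:
            w=plane(q,*cc[i],.03)
            if .2<w[0]<.8 and -.45<w[1]<.4: print(n,s[i,4],cc[i].round(),w.round(3))
E
```

```text
clock: 110.9
tcp_pos: [0.6322, -0.1628, 0.0261]
tool_rot: [0.006, 1.0, -0.001, -0.001]
contact_force: [-0.0, -0.9, -0.5]
grip_width: 0.561
grasp_force: 32.1
clock: 112.15
tcp_pos: [0.6344, -0.163, 0.2216]
tool_rot: [0.006, 1.0, -0.002, 0.003]
contact_force: [1.1, 0.5, -1.4]
grip_width: 0.676
grasp_force: 0.0
t112.2 tcp [ 0.6334 -0.1627  0.2188] x [-1.     0.012 -0.003] y [ 0.012  1.    -0.003] z [ 0.003 -0.003 -1.   ] F [-0.4 -0.1  0.3] g 0.672 0.0
[np.float64(0.0523), np.float64(0.0248), np.float64(0.0153), np.float64(0.0662)] [ 0.63281607 -0.16123949  0.77320373]
scene 1982 [260. 148.] [0.774 0.386 0.03 ]
scene 83 [316. 181.] [0.791 0.054 0.03 ]
scene 648 [282. 194.] [0.652 0.042 0.03 ]
scene 388 [317. 221.] [ 0.651 -0.14   0.03 ]
scene 66 [410. 264.] [ 0.731 -0.405  0.03 ]
side 122 [308. 193.] [0.727 0.095 0.03 ]
side 524 [278. 199.] [0.636 0.052 0.03 ]
side 174 [283. 221.] [ 0.638 -0.096  0.03 ]
side 1034 [362. 272.] [ 0.787 -0.345  0.03 ]
```

All three cups are in pockets 0, 1 and 3, and none is left on the worktop. Next I close the cover.

```bash
python3 -m creep '[{"dx":-2.3,"dy":3.8,"dz":0,"wx":0,"wy":0,"wz":0},{"dx":-2.4,"dy":3.9,"dz":0,"wx":0,"wy":0,"wz":0},{"dx":-2.4,"dy":3.9,"dz":0,"wx":0,"wy":0,"wz":0},{"dx":0,"dy":0,"dz":0,"wx":0,"wy":0,"wz":0.174},{"dx":0,"dy":0,"dz":0,"wx":0,"wy":0,"wz":0.174},{"dx":0,"dy":0,"dz":0,"wx":0,"wy":0,"wz":0.174},{"dx":0,"dy":0,"dz":0,"wx":0,"wy":0,"wz":0.174},{"dx":0,"dy":0,"dz":0,"wx":0,"wy":0,"wz":0.174},{"dx":0,"dy":0,"dz":0,"wx":0,"wy":0,"wz":0.174},{"dx":0,"dy":0,"dz":0,"wx":0,"wy":0,"wz":0.174}]' 0 30
python3 -m creep '[{"dx":0,"dy":0,"dz":2,"wx":0,"wy":0,"wz":0.174},{"dx":0,"dy":0,"dz":2,"wx":0,"wy":0,"wz":0.174},{"dx":0,"dy":0,"dz":2,"wx":0,"wy":0,"wz":0},{"dx":0,"dy":0,"dz":1.5,"wx":0,"wy":0,"wz":0},{"dx":0,"dy":0,"dz":0,"wx":0,"wy":0,"wz":0},{"dx":0,"dy":0,"dz":0,"wx":0,"wy":0,"wz":0},{"dx":0,"dy":0,"dz":0,"wx":0,"wy":0,"wz":0},{"dx":0,"dy":0,"dz":0,"wx":0,"wy":0,"wz":0},{"dx":0,"dy":0,"dz":0,"wx":0,"wy":0,"wz":0},{"dx":0,"dy":0,"dz":0,"wx":0,"wy":0,"wz":0}]' 0 30
python3 - <<'E'
from h import *
c=snap("wrist","w27"); o,r=st(); f=c["frame"]
# bar: search bright grey pixels along rows of the bar in front of the fingers
for y in(.0,-.02,-.04):
    u,v=proj(c,[.7035,y,.102])[0].round().astype(int); row=f[v,u-45:u+45].astype(int); b=row.mean(1); sat=row.max(1)-row.min(1)
    i=np.where((sat<28)&(b>95))[0]; print((u,v),i+u-45 if len(i) else b.round())
    if len(i): print(plane(c,(i.min()+i.max())/2+u-45,v,.104).round(4))
E
```

```text
clock: 113.55
tcp_pos: [0.7042, -0.0473, 0.2139]
tool_rot: [0.579, 0.815, -0.002, -0.001]
contact_force: [-0.6, -1.3, -0.4]
grip_width: 0.497
grasp_force: 0.0
clock: 114.8
tcp_pos: [0.7048, -0.0475, 0.141]
tool_rot: [0.71, 0.704, -0.001, 0.0]
contact_force: [0.1, -0.6, 0.3]
grip_width: 0.505
grasp_force: 0.0
t114.8 tcp [ 0.7048 -0.0475  0.141 ] x [ 0.008  1.    -0.001] y [ 1.    -0.008 -0.001] z [-0.001 -0.001 -1.   ] F [0.9 0.2 0.8] g 0.504 0.0
(np.int64(250), np.int64(148)) [239 240 241 242 243 244 245 246 247 248 249 250 251 252 253 254 255 256
 257 258 259 260 261 262 263 264 265]
[7.046e-01 3.000e-04 1.040e-01]
(np.int64(251), np.int64(181)) [242 243 244 245 246 247 248 249 250 251 252 253 254 255 256 257 258 259
 260]
[ 0.7038 -0.0197  0.104 ]
(np.int64(251), np.int64(211)) [242 243 244 245 246 247 248 249 250 251 252 253 254 255 256 257 258 259]
[ 0.7033 -0.0391  0.104 ]
```

```bash
python3 -m creep '[{"dx":0,"dy":-0.1,"dz":2,"wx":0,"wy":0,"wz":0},{"dx":0,"dy":0,"dz":2,"wx":0,"wy":0,"wz":0},{"dx":0,"dy":0,"dz":1.1,"wx":0,"wy":0,"wz":0},{"dx":0,"dy":0,"dz":0.5,"wx":0,"wy":0,"wz":0},{"dx":0,"dy":0,"dz":0,"wx":0,"wy":0,"wz":0},{"dx":0,"dy":0,"dz":0,"wx":0,"wy":0,"wz":0},{"dx":0,"dy":0,"dz":0,"wx":0,"wy":0,"wz":0},{"dx":0,"dy":0,"dz":0,"wx":0,"wy":0,"wz":0},{"dx":0,"dy":0,"dz":0,"wx":0,"wy":0,"wz":0},{"dx":0,"dy":0,"dz":0,"wx":0,"wy":0,"wz":0}]' 0 30
python3 -m creep '[{"dx":0,"dy":0,"dz":0,"wx":0,"wy":0,"wz":0},{"dx":0,"dy":0,"dz":0,"wx":0,"wy":0,"wz":0},{"dx":0,"dy":0,"dz":0,"wx":0,"wy":0,"wz":0},{"dx":0,"dy":0,"dz":0,"wx":0,"wy":0,"wz":0},{"dx":0,"dy":0,"dz":0,"wx":0,"wy":0,"wz":0},{"dx":0,"dy":0,"dz":0,"wx":0,"wy":0,"wz":0},{"dx":0,"dy":0,"dz":0,"wx":0,"wy":0,"wz":0},{"dx":0,"dy":0,"dz":0,"wx":0,"wy":0,"wz":0},{"dx":0,"dy":0,"dz":0,"wx":0,"wy":0,"wz":0},{"dx":0,"dy":0,"dz":0,"wx":0,"wy":0,"wz":0}]' -1 30
python3 -m creep '[{"dx":0,"dy":-0.6,"dz":0,"wx":0,"wy":0,"wz":0},{"dx":0,"dy":-0.9,"dz":0,"wx":0,"wy":0,"wz":0},{"dx":0,"dy":-1,"dz":0,"wx":0,"wy":0,"wz":0},{"dx":0,"dy":-1,"dz":0,"wx":0,"wy":0,"wz":0},{"dx":0,"dy":-1,"dz":0,"wx":0,"wy":0,"wz":0},{"dx":0,"dy":-1,"dz":0,"wx":0,"wy":0,"wz":0},{"dx":0,"dy":-1,"dz":0,"wx":0,"wy":0,"wz":0},{"dx":0,"dy":-0.8,"dz":0,"wx":0,"wy":0,"wz":0},{"dx":0,"dy":-0.5,"dz":0,"wx":0,"wy":0,"wz":0},{"dx":0,"dy":-0.3,"dz":0,"wx":0,"wy":0,"wz":0}]'
```

```text
clock: 116.1
tcp_pos: [0.7037, -0.0476, 0.0849]
tool_rot: [0.71, 0.704, -0.001, 0.0]
contact_force: [0.7, 0.1, -1.1]
grip_width: 0.498
grasp_force: 0.0
clock: 117.35
tcp_pos: [0.7029, -0.0476, 0.0849]
tool_rot: [0.71, 0.704, -0.001, -0.0]
contact_force: [-6.2, 0.8, 3.6]
grip_width: 0.115
grasp_force: 29.5
clock: 118.6
tcp_pos: [0.6218, -0.046, 0.0849]
tool_rot: [0.71, 0.705, -0.001, -0.001]
contact_force: [1.8, 6.8, -1.4]
grip_width: 0.116
grasp_force: 29.4
```

```bash
python3 -m creep '[{"dx":0,"dy":-0.2,"dz":0,"wx":0,"wy":0,"wz":0},{"dx":0,"dy":-0.2,"dz":0,"wx":0,"wy":0,"wz":0},{"dx":0,"dy":-0.2,"dz":0,"wx":0,"wy":0,"wz":0},{"dx":0,"dy":-0.15,"dz":0,"wx":0,"wy":0,"wz":0},{"dx":0,"dy":0,"dz":0,"wx":0,"wy":0,"wz":0},{"dx":0,"dy":0,"dz":0,"wx":0,"wy":0,"wz":0},{"dx":0,"dy":0,"dz":0,"wx":0,"wy":0,"wz":0},{"dx":0,"dy":0,"dz":0,"wx":0,"wy":0,"wz":0},{"dx":0,"dy":0,"dz":0,"wx":0,"wy":0,"wz":0},{"dx":0,"dy":0,"dz":0,"wx":0,"wy":0,"wz":0}]' -1 30
```

```text
clock: 119.85
tcp_pos: [0.6149, -0.0459, 0.0849]
tool_rot: [0.71, 0.705, -0.0, -0.001]
contact_force: [2.8, 7.2, -2.2]
grip_width: 0.115
grasp_force: 29.5
```

```bash
python3 -m creep '[{"dx":0,"dy":-0.1,"dz":0,"wx":0,"wy":0,"wz":0},{"dx":0,"dy":-0.1,"dz":0,"wx":0,"wy":0,"wz":0},{"dx":0,"dy":-0.1,"dz":0,"wx":0,"wy":0,"wz":0},{"dx":0,"dy":0,"dz":0,"wx":0,"wy":0,"wz":0},{"dx":0,"dy":0,"dz":0,"wx":0,"wy":0,"wz":0},{"dx":0,"dy":0,"dz":0,"wx":0,"wy":0,"wz":0},{"dx":0,"dy":0,"dz":0,"wx":0,"wy":0,"wz":0},{"dx":0,"dy":0,"dz":0,"wx":0,"wy":0,"wz":0},{"dx":0,"dy":0,"dz":0,"wx":0,"wy":0,"wz":0},{"dx":0,"dy":0,"dz":0,"wx":0,"wy":0,"wz":0}]' -1 30
```

```text
clock: 121.1
tcp_pos: [0.6148, -0.0459, 0.085]
tool_rot: [0.709, 0.705, 0.001, 0.001]
contact_force: [15.0, 6.3, -10.0]
grip_width: 0.11
grasp_force: 29.3
```

```bash
python3 -m creep '[{"dx":0,"dy":0,"dz":0,"wx":0,"wy":0,"wz":0},{"dx":0,"dy":0,"dz":0,"wx":0,"wy":0,"wz":0},{"dx":0,"dy":0,"dz":0,"wx":0,"wy":0,"wz":0},{"dx":0,"dy":0.2,"dz":0,"wx":0,"wy":0,"wz":0},{"dx":0,"dy":0,"dz":0,"wx":0,"wy":0,"wz":0},{"dx":0,"dy":0,"dz":-1.5,"wx":0,"wy":0,"wz":0},{"dx":0,"dy":0,"dz":-3,"wx":0,"wy":0,"wz":0},{"dx":0,"dy":0,"dz":-4,"wx":0,"wy":0,"wz":0},{"dx":0,"dy":0,"dz":-5,"wx":0,"wy":0,"wz":0},{"dx":0,"dy":0,"dz":-5,"wx":0,"wy":0,"wz":0}]' 0 30
python3 -m creep '[{"dx":0,"dy":-3,"dz":-2,"wx":0,"wy":0,"wz":0},{"dx":0,"dy":-3,"dz":-2,"wx":0,"wy":0,"wz":0},{"dx":0,"dy":-3,"dz":-2,"wx":0,"wy":0,"wz":0},{"dx":0,"dy":0,"dz":0,"wx":0,"wy":0,"wz":0},{"dx":0,"dy":0,"dz":0,"wx":0,"wy":0,"wz":0},{"dx":0,"dy":0,"dz":0,"wx":0,"wy":0,"wz":0},{"dx":0,"dy":0,"dz":0,"wx":0,"wy":0,"wz":0},{"dx":0,"dy":0,"dz":0,"wx":0,"wy":0,"wz":0},{"dx":0,"dy":0,"dz":0,"wx":0,"wy":0,"wz":0},{"dx":0,"dy":0,"dz":0,"wx":0,"wy":0,"wz":0}]' 0 30
python3 - <<'E'
from h import *
c=snap("wrist","w28"); st(); f=c["frame"]
for x in(.615,):
  for y in(-.03,-.05,-.07):
    u,v=proj(c,[x,y,.104])[0].round().astype(int); row=f[v,u-30:u+30].astype(int); b=row.mean(1); sat=row.max(1)-row.min(1)
    i=np.where((sat<28)&(b>95))[0]
    if len(i): print(plane(c,(i.min()+i.max())/2+u-30,v,.104).round(4))
E
```

```text
clock: 122.35
tcp_pos: [0.6142, -0.0466, 0.2728]
tool_rot: [0.71, 0.704, -0.001, 0.0]
contact_force: [1.2, 0.2, -0.6]
grip_width: 0.499
grasp_force: 0.0
clock: 123.6
tcp_pos: [0.5246, -0.0459, 0.33]
tool_rot: [0.71, 0.704, -0.001, 0.0]
contact_force: [-0.3, -0.2, -0.3]
grip_width: 0.501
grasp_force: 0.0
t123.7 tcp [ 0.5246 -0.0458  0.3301] x [ 0.008  1.    -0.001] y [ 1.    -0.008 -0.001] z [-0.001 -0.001 -1.   ] F [-0.5  0.5 -0.2] g 0.502 0.0
[ 0.6154 -0.0305  0.104 ]
[ 0.6144 -0.0498  0.104 ]
[ 0.6145 -0.0699  0.104 ]
```

The handle measures x = 0.615 m, so the cover is fully home. I'm handing the job in.

```bash
python3 -c "
from station import bot
print(bot.finish_job())"
```

```text
the job is handed in; nothing more can be done
None
```

I handed the job in with all three cups rim down in pockets 0, 1 and 3 and the cover slid back to its stop; I judged the seating from release height and camera fits, not by direct contact, and no verdict came back.

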